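# Wring the mirror plates under the two-stage dust hood

## Task

Free the sprung safety catch under the front edge of the popped-up dust hood and swing the hood fully open until it stays. Wring every mirror plate from the mat onto the amber bar: lay it flat on the front of the bar, lengthwise from front to back, and slide it back under the steel overhang until its short end is fully home and square against the fence. Then bring the hood down and press it shut past its click, so that it stays down.

Things in the scene. Friction and masses are not known exactly. Their poses are not given: they have to be found in the camera images.
- chamber: Low grey box under the hood, 172 mm deep (x), 280 wide (y). Origin: centre of its underside; x to its back, z up; the front (-x) faces the robot. In its frame, mm: front panel x -94 to -84, top z 50; open trough x -84 to -44, floor z 20; aluminium deck x -44 to 78, top z 48, carrying the amber bar and fence; side walls |y| 132 to 140, top z 56.
- fence_foot (a point): Where the front face of the steel fence meets the top of the amber bar, mid width; chamber (46, 0, 51) mm. The bar runs forward from here 60 mm (3 mm above the deck) and 131 mm to either side. A steel overhang on the fence covers the last 18 mm of the bar before this point, its underside 19.5 mm and top 23.5 mm above the bar, so plates must go under it.
- keeper (a point): Top of the fixed keeper bracket and pin that the catch hooks under, standing in the trough: chamber (-62, 9, 81) mm; it takes up x -71 to -52, y 3 to 15. Also in the trough: two upright sprung pop-up pins, 10 mm thick, at x -72, y +-98, up to z 108 when the hood is open, and the detent's rollers at x -63, y +-118, up to z 42.
- hood_hinge (a point): Middle of the hood's hinge line, which runs along the chamber's y; chamber (70, 0, 62) mm.
- hood (a joint): White hood with window on the chamber, rad: 0 shut, grows as its front rises, 1.64 fully open. Starts popped up at about 0.2 on two sprung pins; the catch stops it at 0.22. Past the catch it lifts with 2 to 5 N. Beyond 1.35 it slowly sinks open and stays; below that it sinks down, damped, until the catch's ramp lands on the keeper at about 0.34, whence it must be pressed (see press_point).
- press_point (a point): On the outside of the hood's sloping nose, mid width, 23 mm behind the front edge; chamber (-73, 0, 86) mm at hood 0. Pressed here: about 5 N to pass the catch, springs from 0.2 on, 8 to 15 N to pass the detent at 0.08; then it clicks and stays at about 0.005; pressed less far it springs up to 0.2. To lower the open hood push its outer face forward from behind.
- hood_lip (a point): Underside of the hood's front edge (black bead), mid width; hood plate 5 mm thick, 278 wide. Chamber (-96, 0, 72) mm at hood 0. At the start it is about 33 mm higher: a gap of some 55 mm above the front panel, through which fingertips tilted 25 to 45 degrees forward reach under it. With the hood open, catch and strikers (|y| 110 to 126) stand out up to 35 mm from its inside.
- catch (a joint): Safety catch under the hood's front edge, mid width, moving with the hood, m: 0 hooked, grows as its red tab is pushed to the robot's right along the edge (chamber -y), at most 0.018; sprung back with 2 to 4 N. At 0.010 or more its hook is clear of the keeper and the hood can rise; it must be held aside until the hood passes 0.33.
- catch_tab (a point): Left (chamber +y) face of the catch's red tab, where fingertips push it, 12 mm behind the hood's front edge, 10 mm lower at hood 0. The tab is 8 mm thick (y) and 20 deep (x); this point is near the middle of its 20 mm tall front part. Left of it, under the edge, is free for 80 mm.
- plate_a: Pale blue-green glass mirror plate with frosted edges, 60 x 40 x 15 mm (x, y, z), 60 to 130 g, flat on the blue mat, which is 2 mm thick. Origin: centre of its underside. Grip across the 40 mm. Home on the bar with its origin at chamber x 16, z 51 mm, its x axis along the chamber's x either way round; any y where it fits, |y| up to 111 mm.
- plate_b: Pale blue-green glass mirror plate with frosted edges, 60 x 40 x 15 mm (x, y, z), 60 to 130 g, flat on the blue mat, which is 2 mm thick. Origin: centre of its underside. Grip across the 40 mm. Home on the bar with its origin at chamber x 16, z 51 mm, its x axis along the chamber's x either way round; any y where it fits, |y| up to 111 mm.
- plate_c: Pale blue-green glass mirror plate with frosted edges, 60 x 40 x 15 mm (x, y, z), 60 to 130 g, flat on the blue mat, which is 2 mm thick. Origin: centre of its underside. Grip across the 40 mm. Home on the bar with its origin at chamber x 16, z 51 mm, its x axis along the chamber's x either way round; any y where it fits, |y| up to 111 mm.
There are look-alikes about, which are no part of the job. Leave any turquoise look-alike of the plate_b alone.

How it is judged:
By the outcome, as a careful person would: the job done as asked, in the order asked, and still so for the second after the job is handed in, with the robot touching nothing.
Of plate_a, plate_b, plate_c only 2 to 3 are there at a start; the rules pass over those that are not, and their reading is None.
At some moment in a run one of plate_a, plate_b, plate_c may be knocked a few centimetres aside while the robot is not near it.
It also fails if it takes over 210 s, if anything falls off the work surface, if the arm or the gripper's body presses on something with over 40 N, if the wrist force passes 120 N, or if a joint passes its speed limit or range.

## Robot

A 7-joint arm with a two-finger parallel gripper is mounted at the origin on a cart in front of the work surface, level with it; the furniture and walls round the work are solid. World frame = base frame: x ahead of the robot, y to its left, z up, the work surface at z = 0. Lengths are in m, angles in rad, forces in N, time in s.
With the tool pointing down it reaches from about 0.35 to 0.9 m from the base axis. Payload 8.1 kg.
Tool frame: the origin (TCP) lies on the centre line of the jaws, within the pads' length; the fingertips stand 11 mm ahead of it and the grasp point (between the pads) lies 8 mm behind it; x points along the fingers, y is the direction in which the jaws open and shut, and the axes are right-handed (so a half turn about x gives the same grasp; the last joint's range is limited). The gripper opens to 92 mm and grips with 3 to 60 N. Pads are 19 mm wide; open, the fingers measure 130 mm over their backs; the gripper's body (75 mm by 190 mm) begins 47 mm behind the grasp point.
Start: joints at [-1.288, 0.434, 0.025, 1.573, -0.012, 1.134, -0.075], TCP at [0.235, 0.579, 0.238] pointing down, gripper open.
Joint ranges: [-2.62, 2.62], [-0.44, 2.09], [-1.27, 1.32], [0.08, 2.57], [-1.32, 4.46], [0.12, 2], [-2.74, 2.74]. Speed limits (rad/s): [2.22, 2.22, 3.01, 3.01, 3.14, 3.14, 3.14].

## Interface

Orientations are given as a rotation vector (axis times angle).
In Python, from plant import robot gives the robot as it stands.
- The arm moves only by the shell command python3 -m handwheel 'ROWS' [OPENING] [FORCE]. ROWS is JSON, a list of rows, each a list of 2 entries, a list of its own where there are three numbers: the shift along the tool's x, y, z in mm, then the turn about the tool's x in rad. In form: [[[x, y, z], roll], ...]. A call has 1 to 5 rows; each row is the pose to reach, as a shift and turn from the pose commanded when the call began, along the tool's axes at that moment; what a row does not reach only later rows make up. A row lasts 1/8 s, in which the tool goes at most 62.5 mm and 10.7 degrees, less where a joint would pass 70% of its speed; a pose out of reach is approached as far as the arm can. A call with a gripper value outside its range is refused whole. OPENING is the opening, from -1 (shut) to 1 (fully open), set as the call begins (- or left out, the last holds). The fingers move at their own pace and stop on an object; FORCE is the grip in N (left out, the last holds). Time passes only in rows, so rows that repeat a pose let the fingers close. It gives the time, the measured TCP pose, the force and the opening at its end, in the units of the state.
- robot.get_state(): the state, without advancing time (a new reading comes with each control period).
- robot.snapshot(name): name is "scene" or "side" or "wrist"; returns a dict with "pixels" (384x512x3 uint8, red, green, blue), "range_z" (384x512 float32, m along the optical axis (not along the pixel's ray), 0 where there is no reading), "fx", "fy", "cx", "cy" (pixels), "R" (3x3) and "t" (3): a world point X has camera coordinates R X + t. Camera axes: x right, y down, z forward; pixel columns grow to the right and rows downward; lengths in m; the calibration is good to about 2 mm. A picture is of the moment at which its call begins.
- robot.job_done(): hands the job in, once; it reports no verdict.
Trained networks look in a picture, given as the dict that the camera call returned (one of the last four; its "shot" number tells which), for a name from the list of things; names that differ only in an ending like _2 or _b are one class to them, and where a whole thing is asked for, a point or a joint stands for the part that bears it (a point fixed in the world has none). Each returns a list of dicts, best first, with "conf" (0 to 1); they miss things now and then, are a little off and sometimes report something else, mostly with a low value. They report only what shows in the picture. A call takes as long as a camera call. They do not tell look-alikes from the thing itself.
- robot.recognise(picture, thing): "box" ([centre column, centre row, width, height] in pixels, round what is visible of it).
- robot.trace(picture, thing): "region" (384x512 bool, what is visible of it) and "box" ([centre column, centre row, width, height] in pixels, round what is visible of it).
- robot.spot_point(picture, thing): "position" ([column, row] in pixels: a listed point, or the origin of a listed thing).
The state is a dict: "time": time; "joint_positions": joint angles; "dq": joint speeds; "joint_efforts": joint torques, N m; "ee_pos": TCP position; "tcp_rot": TCP orientation; "force": force on the tool from outside, world axes, zero at the start; "ft_torque": the same for the moment, N m; "grip_width": finger opening in m.
Only numpy, scipy, OpenCV 4.12 (cv2) and the standard library are available. Lean on these libraries where they do the work, as an engineer would, in place of code of your own. Each camera call takes 0.05 s, during which the arm holds its last target.

## Working session

There is one attempt and no reset: what is moved stays moved. The work goes in short steps, Python scripts to look and compute and a shell command to move; the robot and the scene stay as the last step left them, time stands still between calls to the robot, and variables do not carry over. Pictures are saved under pics/ and viewed, and the job is handed in when it is done.

```bash
ls; mkdir -p pics
cat > h.py <<'E'
import numpy as np, cv2
from plant import robot
from scipy.spatial.transform import Rotation as Ro
def snap(n,name=None):
    p=robot.snapshot(n)
    if name: cv2.imwrite(f'pics/{name}.png',p['pixels'][:,:,::-1])
    return p
def w2p(p,X):
    c=np.asarray(p['R'])@np.asarray(X)+np.asarray(p['t']); return np.array([p['fx']*c[0]/c[2]+p['cx'],p['fy']*c[1]/c[2]+p['cy']])
def p2w(p,u,v,d=None):
    if d is None:
        r=p['range_z'][max(0,int(v)-1):int(v)+2,max(0,int(u)-1):int(u)+2]; r=r[r>0]; d=np.median(r) if len(r) else np.nan
    c=np.array([(u-p['cx'])/p['fx']*d,(v-p['cy'])/p['fy']*d,d]); return np.asarray(p['R']).T@(c-np.asarray(p['t']))
def cloud(p):
    d=p['range_z']; v,u=np.mgrid[0:384,0:512]
    c=np.stack([(u-p['cx'])/p['fx']*d,(v-p['cy'])/p['fy']*d,d],-1); W=(c-np.asarray(p['t']))@np.asarray(p['R']); W[d<=0]=np.nan
    return W
def st():
    s=robot.get_state(); print('t',round(s['time'],2),'pos',np.round(s['ee_pos'],4),'F',np.round(s['force'],1),'w',round(s['grip_width'],4)); print(np.round(Ro.from_rotvec(s['tcp_rot']).as_matrix(),3)); print('q',np.round(s['joint_positions'],2)); return s
E
python3 - <<'E'
from h import *
st()
for n in ['scene','side','wrist']:
    p=snap(n,n+'0'); 
    print(n,np.round(p['R'],3).tolist(),np.round(p['t'],3),p['fx'])
    for th in ['plate_a','chamber','hood','catch','hood_lip','catch_tab','keeper','fence_foot','press_point','hood_hinge']:
        try:
            r=robot.spot_point(p,th); print(th,[(np.round(a['position']),round(a['conf'],2),np.round(p2w(p,*a['position']),3)) for a in r[:5]])
        except Exception as e: print(th,e)
E
```

```text
pics
t 0.0 pos [0.2351 0.5786 0.237 ] F [-1.3 -0.  -0.2] w 0.0917
[[-0.     0.376  0.926]
 [-0.001  0.926 -0.376]
 [-1.    -0.002  0.   ]]
q [-1.29  0.44  0.02  1.57 -0.01  1.13 -0.08]
scene [[-0.486, -0.874, 0.012], [-0.56, 0.301, -0.771], [0.671, -0.381, -0.636]] [0.459 0.246 1.156] 370.39213572158474
plate_a [(array([334., 197.]), 0.7, array([ 0.363, -0.02 ,  0.015])), (array([236., 197.]), 0.69, array([0.534, 0.306, 0.019])), (array([264., 211.]), 0.69, array([0.422, 0.25 , 0.016])), (array([231., 223.]), 0.69, array([0.424, 0.38 , 0.014])), (array([148., 259.]), 0.59, array([0.402, 0.681, 0.014]))]
chamber [(array([308., 164.]), 0.58, array([ 0.554, -0.033,  0.045]))]
hood it knows: catch_tab, chamber, fence_foot, hood_hinge, hood_lip, keeper, plate, press_point
catch it knows: catch_tab, chamber, fence_foot, hood_hinge, hood_lip, keeper, plate, press_point
hood_lip [(array([328., 157.]), 0.87, array([ 0.551, -0.133,  0.048]))]
catch_tab [(array([323., 157.]), 0.37, array([ 0.497, -0.059,  0.105]))]
keeper [(array([319., 159.]), 0.78, array([ 0.5  , -0.04 ,  0.101]))]
fence_foot
[... 1327 characters left out ...]
ist [[0.376, 0.926, -0.0], [0.883, -0.359, 0.304], [0.282, -0.115, -0.953]] [-0.624 -0.037  0.393] 266.90943468311934
plate_a [(array([191., 317.]), 0.79, array([0.433, 0.384, 0.018])), (array([150., 244.]), 0.78, array([0.203, 0.53 , 0.254])), (array([287., 315.]), 0.71, array([0.492, 0.537, 0.017])), (array([353., 244.]), 0.53, array([0.245, 0.634, 0.255]))]
chamber []
hood it knows: catch_tab, chamber, fence_foot, hood_hinge, hood_lip, keeper, plate, press_point
catch it knows: catch_tab, chamber, fence_foot, hood_hinge, hood_lip, keeper, plate, press_point
hood_lip []
catch_tab []
keeper []
fence_foot []
press_point [(array([191., 316.]), 0.4, array([0.429, 0.386, 0.019]))]
hood_hinge []
```

Run:
```python
import cv2
for n,(x0,y0,x1,y1) in dict(scene=(120,90,420,300),side=(150,80,350,350)).items():
    i=cv2.imread(f'pics/{n}0.png')[y0:y1,x0:x1]; f=min(800/i.shape[1],600/i.shape[0]); cv2.imwrite(f'pics/{n}0c.png',cv2.resize(i,None,fx=f,fy=f,interpolation=cv2.INTER_CUBIC))
```

```text
(no output)
```

View pics/scene0c.png

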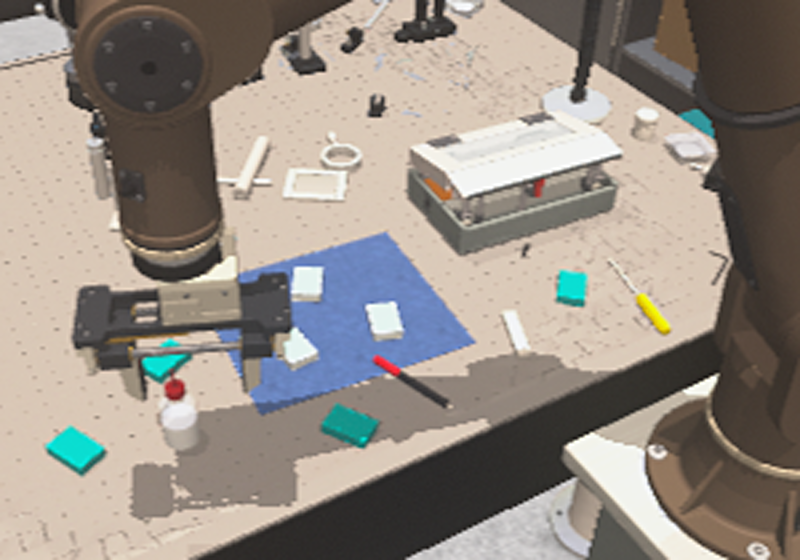

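View pics/side0c.png

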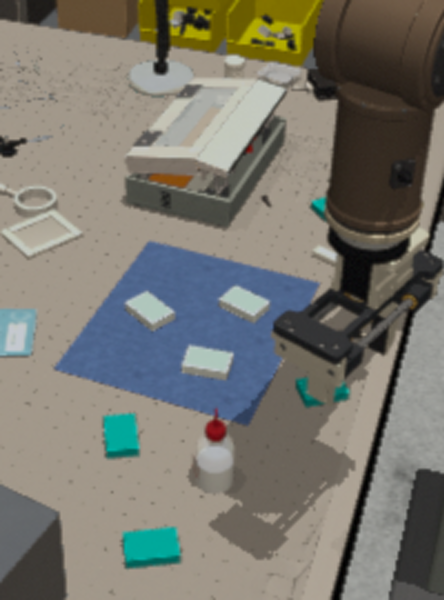

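View pics/wrist0.png

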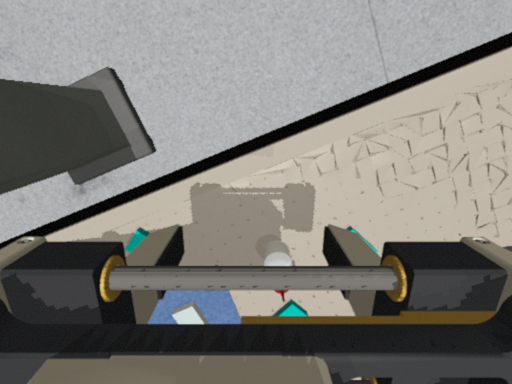

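Run:
```python
from h import *
ps={}
for n in ['scene','side']:
    p=snap(n); W=cloud(p)
    img=p['pixels'].astype(float)
    r=robot.trace(p,'chamber'); m=r[0]['region']; print(n,r[0]['conf'],m.sum(),r[0]['box'])
    r2=robot.trace(p,'hood'); print([ (q['conf'],q['region'].sum()) for q in r2])
    np.savez(f'{n}.npz',W=W,m=m,m2=r2[0]['region'] if r2 else m,px=p['pixels'],R=p['R'],t=p['t'],K=[p['fx'],p['fy'],p['cx'],p['cy']])
    P=W[m]; P=P[(P[:,2]>0.008)&(P[:,2]<0.045)]; print(len(P)); 
    c=np.zeros((384,512,3),np.uint8); 
    # top-down plot
    g=np.full((600,600,3),255,np.uint8)
    Q=W.reshape(-1,3); C=p['pixels'].reshape(-1,3)
    k=(Q[:,2]>0.008)&(Q[:,2]<0.2)&(Q[:,0]>.35)&(Q[:,0]<.75)&(Q[:,1]>-.25)&(Q[:,1]<.15)
    for q,cc in zip(Q[k],C[k]):
        u=int((0.15-q[1])*1500);v=int((.75-q[0])*1500); g[max(0,v-1):v+2,max(0,u-1):u+2]=(np.array([0,0,255]) if q[2]<.045 else cc[::-1])
    cv2.imwrite(f'pics/top_{n}.png',g)
```

```text
scene 0.78 2992 [313.3, 158.2, 80.0, 54.6]
[(0.75, np.int64(1652))]
811
side 0.58 3500 [242.8, 147.4, 70.4, 62.2]
[(0.81, np.int64(2176))]
846
```

View pics/top_scene.png

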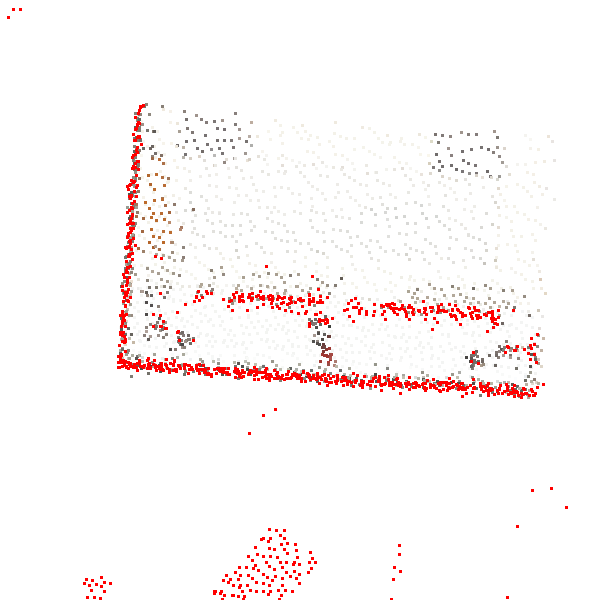

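View pics/top_side.png

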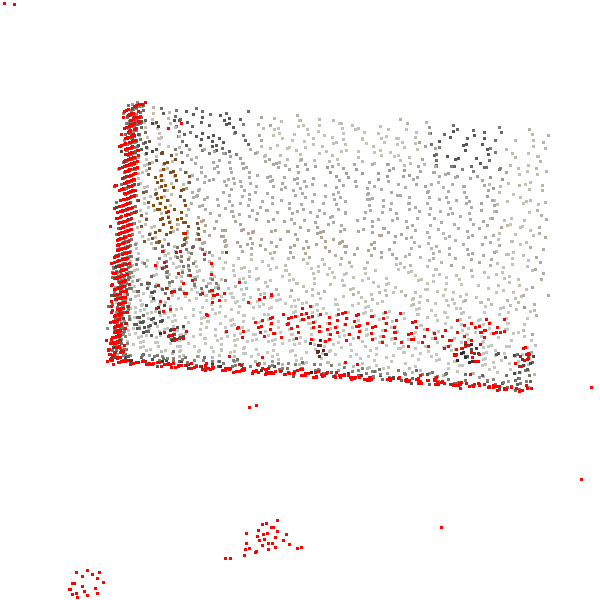

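```bash
cat >> h.py <<'E'
def fitch(W,x0):
    from scipy.optimize import least_squares
    Q=W.reshape(-1,3); Q=Q[np.isfinite(Q[:,0])&(Q[:,2]>.008)&(Q[:,2]<.044)]
    def loc(x,Q):
        c,s=np.cos(x[2]),np.sin(x[2]); d=Q[:,:2]-x[:2]; return np.c_[d[:,0]*c+d[:,1]*s,-d[:,0]*s+d[:,1]*c]
    x=np.array(x0,float)
    for tol in [.012,.008,.005]:
        L=loc(x,Q); f=Q[(abs(L[:,0]+.094)<tol)&(abs(L[:,1])<.135)]; l=Q[(abs(L[:,1]-.14)<tol)&(L[:,0]>-.089)&(L[:,0]<.075)]
        r=least_squares(lambda x:np.r_[loc(x,f)[:,0]+.094,loc(x,l)[:,1]-.14],x,loss='soft_l1',f_scale=.001); x=r.x
    return x,len(f),len(l)
def ch(x,P):
    P=np.atleast_2d(P)/1000.; c,s=np.cos(x[2]),np.sin(x[2]); return np.c_[x[0]+P[:,0]*c-P[:,1]*s,x[1]+P[:,0]*s+P[:,1]*c,P[:,2]]
E
python3 - <<'E'
from h import *
for n in ['scene','side']:
    d=np.load(n+'.npz'); x,a,b=fitch(d['W'],[0.594,-.067,-.067]); print(n,np.round(x,4),a,b)
    # hood angle: fit from mask points
    P=d['W'][d['m2']]; c,s=np.cos(x[2]),np.sin(x[2]); D=P[:,:2]-x[:2]; L=np.c_[D[:,0]*c+D[:,1]*s,-D[:,0]*s+D[:,1]*c,P[:,2]]*1000
    L=L[np.isfinite(L[:,0])&(L[:,2]>60)]
    for lo in range(-110,90,15):
        k=(L[:,0]>=lo)&(L[:,0]<lo+15)
        if k.sum()>5: print(lo,k.sum(),np.round(np.percentile(L[k,2],[10,50,90]),1))
    # plates
    W=d['W']; px=d['px'].astype(int); m=(px.min(-1)>120)&(W[...,2]>.008)&(W[...,2]<.024)&(W[...,0]>.36)&(W[...,0]<.62)&(W[...,1]>.2)&(W[...,1]<.46)
    nn,lab,stt,cen=cv2.connectedComponentsWithStats(m.astype(np.uint8))
    for i in range(1,nn):
        if stt[i,4]<25: continue
        Q=W[(lab==i)&(W[...,2]>.014)]; 
        r=cv2.minAreaRect((Q[:,:2]*1000).astype(np.float32)); print(np.round(cen[i]),stt[i,4],np.round(r[0],1),np.round(r[1],1),r[2],np.round(Q[:,2].mean(),4), px[lab==i].mean(0).round())
E
```

```text
scene [ 0.5912 -0.0769 -0.0691] 374 142
-110 8 [107.8 109.5 111.1]
-95 212 [104.3 109.1 112.1]
-80 241 [ 70.6 111.2 114.8]
-65 182 [108.9 114.3 116.9]
-50 187 [112.4 116.4 119.3]
-35 113 [112.4 115.9 117.7]
-20 101 [108.4 111.8 114.6]
-5 109 [104.2 108.8 110.6]
10 109 [101.9 105.7 107.7]
25 102 [ 99.2 102.6 104.9]
40 130 [ 97.  100.8 103.3]
55 100 [ 95.1  98.4 102.1]
70 25 [93.8 96.4 98.6]
[235. 195.] 126 [547.2 302. ] [39.5 66.7] 58.33174514770508 0.017 [222. 232. 230.]
[264. 210.] 146 [430.1 243.9] [40.7 63. ] 70.12999725341797 0.0171 [221. 231. 230.]
[232. 221.] 117 [440.  374.5] [58.3 38. ] 0.44841504096984863 0.0174 [217. 226. 226.]
side [ 0.5935 -0.0733 -0.0672] 199 343
-95 189 [103.6 108.  110.9]
-80 223 [ 95.4 109.8 113.3]
-65 200 [107.2 112.4 115.8]
-50 220 [100.3 114.7 118.2]
-35 181 [100.4 114.1 116.8]
-20 171 [ 96.1 109.7 113. ]
-5 175 [ 95.4 106.7 110. ]
10 172 [ 90.9 103.7 106.7]
25 173 [ 88.7 100.8 103.9]
40 180 [ 87.2  98.9 101.7]
55 173 [ 79.5  97.1 100.5]
70 73 [82.3 94.1 97.4]
[260. 215.] 175 [433.1 248.3] [41.6 61.5] 70.63289642333984 0.0164 [171. 188. 181.]
[217. 218.] 179 [552.3 305.7] [40.4 62.3] 59.67709732055664 0.0164 [171. 188. 181.]
[243. 242.] 223 [444.9 382.2] [60.2 43.3] 1.8806947469711304 0.0165 [170. 187. 180.]
```

```bash
python3 -m handwheel '[[[-60,0,0],0],[[-120,0,0],0],[[-180,0,0],0],[[-240,0,0],0],[[-300,0,0],0]]'; python3 -m handwheel '[[[-60,0,0],0],[[-120,0,0],0],[[-180,0,0],0],[[-240,0,0],0],[[-300,0,0],0]]'; python3 -c "
from h import *;st()"
```

```text
time: 2.28
ee_pos: [0.2351, 0.5785, 0.5401]
tcp_rot: [0.303, 1.549, -0.302]
force: [0.5, 2.2, 0.3]
grip_width: 0.0917
time: 2.9
ee_pos: [0.2454, 0.5274, 0.8366]
tcp_rot: [0.807, 1.569, 0.038]
force: [-1.6, -4.1, 7.3]
grip_width: 0.0917
t 2.9 pos [0.2454 0.5274 0.8366] F [-1.6 -4.1  7.3] w 0.0917
[[ 0.057  0.464  0.884]
 [ 0.506  0.75  -0.426]
 [-0.861  0.472 -0.192]]
q [-1.53  0.3   1.04  0.47 -0.75  2.    0.01]
```

```bash
python3 -m handwheel '[[[0,0,0],0],[[0,0,0],0],[[0,0,0],0]]'; python3 -m handwheel '[[[20,0,0],0],[[40,0,0],0],[[40,0,0],0]]'; python3 -c "
from h import *;st()"
```

```text
time: 3.28
ee_pos: [0.2455, 0.5582, 0.8003]
tcp_rot: [0.755, 1.582, -0.013]
force: [0.5, -0.0, 0.8]
grip_width: 0.0916
time: 3.65
ee_pos: [0.2457, 0.5769, 0.7636]
tcp_rot: [0.753, 1.584, -0.014]
force: [-0.3, 0.3, 0.5]
grip_width: 0.0918
t 3.65 pos [0.2457 0.5769 0.7636] F [-0.3  0.3  0.5] w 0.0918
[[ 0.036  0.466  0.884]
 [ 0.45   0.782 -0.43 ]
 [-0.892  0.414 -0.182]]
q [-1.68  0.31  1.05  0.67 -0.63  1.87  0.06]
```

```bash
cat > log.py <<'E'
import json
from plant import robot
s=robot.get_state()
open('log.jsonl','a').write(json.dumps({k:[float(v) for v in s[k]] for k in ['joint_positions','ee_pos','tcp_rot']})+'\n')
E
python3 log.py
python3 - <<'E'
import json
for q,p,r in [([-1.288,.434,.025,1.573,-.012,1.134,-.075],[.235,.579,.238],None)]: pass
import numpy as np, itertools
from scipy.spatial.transform import Rotation as Ro
z=lambda a:Ro.from_euler('z',a).as_matrix(); y=lambda a:Ro.from_euler('y',a).as_matrix()
S=[([-1.29,.44,.02,1.57,-.01,1.13,-.08],[[0,.376,.926],[-.001,.926,-.376],[-1,-.002,0]]),
([-1.53,.3,1.04,.47,-.75,2.,.01],[[.057,.464,.884],[.506,.75,-.426],[-.861,.472,-.192]]),
([-1.68,.31,1.05,.67,-.63,1.87,.06],[[.036,.466,.884],[.45,.782,-.43],[-.892,.414,-.182]])]
res=[]
for sg in itertools.product([1,-1],repeat=5):
  for s2 in [1,-1]:
    Ms=[];
    for q,R in S:
        A=y(s2*q[1])@z(sg[1]*q[2])@y(s2*q[3]*1)@z(sg[2]*q[4])@y(s2*q[5])@z(sg[3]*q[6])
        Ms.append((z(sg[0]*q[0])@A,np.array(R)))
    # R = z(o) A C ; solve o by scan, C from first
    for o in np.linspace(-np.pi,np.pi,361):
        Cs=[Ro.from_matrix((z(o)@A).T@R) for A,R in Ms]
        e=max((Cs[0].inv()*c).magnitude() for c in Cs[1:])
        res.append((e,sg,s2,o))
res.sort(key=lambda a:a[0]); 
for r in res[:8]: print(r)
E
```

```text
(0.007800506857143382, (-1, -1, -1, -1, 1), -1, np.float64(-3.141592653589793))
(0.007800506857143382, (-1, -1, -1, -1, -1), -1, np.float64(-3.141592653589793))
(0.00780050685714385, (-1, -1, -1, -1, 1), 1, np.float64(0.0))
(0.00780050685714385, (-1, -1, -1, -1, -1), 1, np.float64(0.0))
(0.007800506857144046, (-1, -1, -1, -1, 1), -1, np.float64(3.141592653589793))
(0.007800506857144046, (-1, -1, -1, -1, -1), -1, np.float64(3.141592653589793))
(0.011129425748445398, (-1, -1, -1, -1, 1), 1, np.float64(-0.017453292519943098))
(0.011129425748445398, (-1, -1, -1, -1, -1), 1, np.float64(-0.017453292519943098))
```

```bash
cat >> h.py <<'E'
def to(X,cmd=None):
    s=robot.get_state(); R=Ro.from_rotvec(s['tcp_rot']).as_matrix(); d=R.T@(np.asarray(X)-s['ee_pos'])*1000
    print('shift',np.round(d,1),'n',np.linalg.norm(d)/62.5); return d
E
python3 - <<'E'
from h import *
to([.45,.35,.6])
E
```

```text
shift [  51.1 -150.   308. ] n 5.5426853438628365
```

```bash
python3 -m handwheel '[[[8,-25,50],0],[[17,-50,100],0],[[25,-75,150],0],[[34,-100,200],0],[[42,-125,250],0]]'; python3 log.py;  python3 -m handwheel '[[[8,-25,50],0],[[17,-50,100],0],[[17,-50,100],0.18],[[17,-50,100],0.36]]'; python3 log.py
python3 - <<'E'
from h import *
st()
to([.55,.0,.5])
E
```

```text
time: 4.28
ee_pos: [0.412, 0.388, 0.6311]
tcp_rot: [0.758, 1.582, -0.01]
force: [1.1, 1.0, -0.4]
grip_width: 0.0915
time: 4.78
ee_pos: [0.478, 0.3138, 0.5773]
tcp_rot: [1.042, 1.597, -0.31]
force: [-1.0, -0.0, 0.0]
grip_width: 0.0916
t 4.78 pos [0.478  0.3138 0.5773] F [-1. -0.  0.] w 0.0916
[[ 0.04   0.754  0.656]
 [ 0.453  0.571 -0.684]
 [-0.89   0.325 -0.319]]
q [-1.43  0.16  1.26  1.35 -0.6   1.59  0.46]
shift [ -70.6 -150.2  286.5] n 5.2972720957104125
```

```bash
python3 -m handwheel '[[[-13,-28,54],0],[[-27,-56,108],0],[[-40,-85,162],0],[[-54,-113,216],0],[[-67,-141,270],0]]'; python3 log.py; python3 -m handwheel '[[[0,0,0],0.18],[[0,0,0],0.36],[[0,0,0],0.5]]'; python3 log.py
python3 -m handwheel '[[[-40,0,0],0],[[-80,0,0],0],[[-80,0,0],0]]'; python3 log.py
python3 - <<'E'
from h import *
s=st()
import json
D=[json.loads(l) for l in open('log.jsonl')]
z=lambda a:Ro.from_euler('z',a).as_matrix(); y=lambda a:Ro.from_euler('y',a).as_matrix()
A=[];B=[]
for d in D+[dict(joint_positions=[-1.288,.434,.025,1.573,-.012,1.134,-.075],ee_pos=[.235,.579,.238])]:
    q=d['joint_positions']; M1=z(-q[0]);M2=M1@y(q[1])@z(-q[2]);M3=M2@y(q[3])@z(-q[4]);M4=M3@y(q[5])@z(-q[6])
    A.append(np.c_[np.eye(3)[:,2:],M1,M2,M3,M4]);B.append(d['ee_pos'])
A=np.vstack(A);B=np.hstack(B)
x,res,rk,sv=np.linalg.lstsq(A,B,rcond=1e-3); print(np.round(x,4),rk,np.round(sv,3)); print(np.abs(A@x-B).max())
E
```

```text
time: 5.4
ee_pos: [0.5486, 0.0184, 0.5053]
tcp_rot: [1.035, 1.599, -0.301]
force: [0.7, 0.6, 0.9]
grip_width: 0.0918
time: 5.78
ee_pos: [0.5484, 0.0193, 0.5053]
tcp_rot: [1.414, 1.556, -0.733]
force: [-0.0, 0.4, 0.4]
grip_width: 0.092
time: 6.15
ee_pos: [0.5452, -0.0191, 0.5786]
tcp_rot: [1.412, 1.55, -0.728]
force: [-0.1, -1.5, -1.4]
grip_width: 0.0917
t 6.15 pos [ 0.5452 -0.0191  0.5786] F [-0.1 -1.5 -1.4] w 0.0917
[[ 0.045  0.974  0.222]
 [ 0.451  0.179 -0.874]
 [-0.891  0.139 -0.432]]
q [-0.49  0.36  1.18  1.18 -0.8   2.    0.65]
[ 1.360e-01 -1.000e-04 -3.660e-02  1.360e-01 -2.000e-04 -1.680e-02
  5.576e-01  2.000e-04 -1.000e-04  4.277e-01  0.000e+00  0.000e+00
  3.594e-01] 12 [5.842 5.147 5.133 1.202 1.027 0.746 0.588 0.502 0.472 0.274 0.246 0.144
 0.   ]
6.057523013580646e-05
```

```bash
cat > kin.py <<'E'
import numpy as np
from scipy.spatial.transform import Rotation as Ro
from scipy.optimize import least_squares
LO=np.array([-2.62,-.44,-1.27,.08,-1.32,.12,-2.74]);HI=np.array([2.62,2.09,1.32,2.57,4.46,2,2.74])
z=lambda a:Ro.from_euler('z',a).as_matrix(); y=lambda a:Ro.from_euler('y',a).as_matrix()
C=None
def fk(q):
    M1=z(-q[0]);M2=M1@y(q[1])@z(-q[2]);M3=M2@y(q[3])@z(-q[4]);M4=M3@y(q[5])@z(-q[6])
    p=np.array([0,0,.272])+M1@[0,-.0366,0]+M2@[-.0002,-.0168,.5576]+M3@[.0002,-.0001,.4277]+M4@[0,0,.3594]
    return p,M4
q0=np.array([-1.288,.434,.025,1.573,-.012,1.134,-.075])
R0=np.array([[0,.376,.926],[-.001,.926,-.376],[-1,-.002,0]])
C=fk(q0)[1].T@R0; C=Ro.from_matrix(np.round(C)).as_matrix()
def fkt(q):
    p,M=fk(q); return p,M@C
def ik(q,p,R,w=.2,reg=1e-3):
    def f(x):
        pp,RR=fkt(x); return np.r_[(pp-p)/1.0,w*Ro.from_matrix(RR@R.T).as_rotvec(),reg*(x-q)]
    return least_squares(f,np.clip(q,LO+1e-6,HI-1e-6),bounds=(LO,HI)).x
E
python3 - <<'E'
from kin import *
print(np.round(C,3))
for w in [.05,.1,.2,.4,1]:
    q=q0.copy(); p,R=fkt(q)
    for i in range(10):
        q=ik(q,p+[0,0,.06*(i+1)],R,w)
    pp,RR=fkt(q); print(w,np.round(pp-p,3),np.round(RR[:,0],3),np.round(q,2))
E
```

```text
[[ 0. -1.  0.]
 [ 0.  0. -1.]
 [ 1.  0.  0.]]
0.05 [-0.    -0.001  0.597] [ 0.187  0.466 -0.865] [-1.43  0.36  0.52  0.28 -0.3   2.   -0.01]
0.1 [-0.002 -0.004  0.588] [ 0.179  0.447 -0.877] [-1.44  0.35  0.5   0.31 -0.28  2.   -0.01]
0.2 [-0.005 -0.013  0.56 ] [ 0.154  0.386 -0.91 ] [-1.46  0.33  0.46  0.4  -0.22  2.   -0.01]
0.4 [-0.012 -0.029  0.5  ] [ 0.102  0.255 -0.961] [-1.48  0.31  0.42  0.58 -0.16  2.   -0.01]
1 [-0.021 -0.052  0.42 ] [ 0.03   0.076 -0.997] [-1.49  0.3   0.38  0.78 -0.13  2.   -0.  ]
```

```bash
cat > plan.py <<'E'
from kin import *
import sys
def run(q,p,R,tgt,w=.15,step=.06):
    d=tgt-p; n=max(1,int(np.ceil(np.linalg.norm(d)/step)))
    for i in range(1,n+1):
        q=ik(q,p+d*i/n,R,w)
    return q
E
python3 - <<'E'
from plan import *
from h import robot
s=robot.get_state(); q=np.array(s['joint_positions']); p,R=fkt(q); print(p,s['ee_pos'],R[:,0])
goal=np.array([.573,-.04,-.82])
out=[]
for az in [-80,-60,-40,-20]:
  for r in [.4,.55,.7]:
    W=np.array([r*np.cos(np.radians(az)),r*np.sin(np.radians(az)),.55])
    q1=run(q,p,R,W); p1,R1=fkt(q1)
    for zt in [.65,.75,.85,.95]:
        q2=run(q1,p1,R1,np.r_[W[:2],zt]); p2,R2=fkt(q2)
        out.append((R2[:,0]@goal,az,r,zt,np.round(R1[:,0],2),np.round(p2,2),np.round(R2[:,0],2),np.round(q2,1)))
out.sort(key=lambda a:-a[0])
for o in out[:10]: print(*o)
E
```

```text
[ 0.54527267 -0.01907291  0.57858084] [ 0.54523086 -0.01914091  0.57863772] [ 0.04472143  0.45144177 -0.89117917]
1.0008762373984874 -60 0.55 0.85 [ 0.15  0.34 -0.93] [ 0.28 -0.46  0.82] [ 0.59 -0.03 -0.81] [ 1.6  0.4 -0.9  0.4 -0.2  2.   0.8]
0.9976575698158979 -60 0.4 0.85 [ 0.09  0.41 -0.91] [ 0.22 -0.35  0.82] [ 0.59  0.04 -0.8 ] [ 2.2  0.2 -1.3  0.7 -0.4  2.   0.9]
0.9958273226488895 -60 0.7 0.75 [ 0.24  0.22 -0.94] [ 0.35 -0.59  0.73] [ 0.49 -0.06 -0.87] [ 1.2  0.5 -0.2  0.3 -0.3  2.   1. ]
0.9894629794129436 -60 0.7 0.85 [ 0.24  0.22 -0.94] [ 0.35 -0.59  0.82] [ 0.6  -0.19 -0.78] [ 1.2  0.5  0.3  0.1 -0.8  2.   0.9]
0.9837938905930822 -60 0.55 0.75 [ 0.15  0.34 -0.93] [ 0.28 -0.47  0.73] [ 0.45  0.08 -0.89] [ 1.6  0.4 -0.9  0.6 -0.1  2.   0.9]
0.97841597229519 -60 0.55 0.95 [ 0.15  0.34 -0.93] [ 0.28 -0.46  0.91] [ 0.72 -0.11 -0.68] [ 1.6  0.4 -0.7  0.2 -0.3  2.   0.7]
0.9776338079538069 -40 0.7 0.85 [ 0.21  0.37 -0.91] [ 0.53 -0.43  0.82] [ 0.67  0.13 -0.73] [ 0.9  0.6  0.2  0.1 -1.   2.   0.5]
0.9733131958419559 -60 0.4 0.75 [ 0.09  0.41 -0.91] [ 0.21 -0.35  0.73] [ 0.42  0.13 -0.9 ] [ 2.2  0.2 -1.3  0.9 -0.3  2.   1. ]
0.9708803156235638 -40 0.7 0.75 [ 0.21  0.37 -0.91] [ 0.53 -0.44  0.73] [ 0.52  0.2  -0.83] [ 1.   0.6 -0.4  0.3 -0.3  2.   0.6]
0.9700182991208203 -60 0.7 0.65 [ 0.24  0.22 -0.94] [ 0.35 -0.6   0.64] [ 0.37  0.07 -0.93] [ 1.2  0.6 -0.3  0.4 -0.2  2.   1. ]
```

Run:
```python
from plan import *
from h import robot
s=robot.get_state(); q=np.array(s['joint_positions']); p,R=fkt(q)
W=np.array([.28,-.47,.55]); q=run(q,p,R,W);p,R=fkt(q)
q=run(q,p,R,np.array([.28,-.47,.85]));p,R=fkt(q); print(R[:,0])
# to over chamber
q=run(q,p,R,np.array([.45,-.06,.4]));p,R=fkt(q); print(p,R[:,0],q)
goal=np.array([0,0,-1.]); out=[]
for az in range(-120,150,30):
  for r in [.3,.45]:
   for zz in [.35,.5]:
    W=np.array([r*np.cos(np.radians(az)),r*np.sin(np.radians(az)),zz])
    q1=run(q,p,R,W); p1,R1=fkt(q1)
    if np.linalg.norm(p1-W)>.1: continue
    for D in [(.12,0,0),(-.12,0,0),(-.2,0,0),(-.3,0,0),(0,0,.12),(0,0,.3),(0,0,-.12),(-.1,0,-.1),(-.1,0,.1),(-.2,0,.2)]:
        u=np.array([np.cos(np.radians(az)),np.sin(np.radians(az))])
        T=W+np.r_[D[0]*u,D[2]]
        q2=run(q1,p1,R1,T); p2,R2=fkt(q2)
        out.append((R2[:,0]@goal,az,r,zz,D,np.round(R1[:,0],2),np.round(p2,2),np.round(R2[:,0],2),np.round(q2,1)))
out.sort(key=lambda a:-a[0])
for o in out[:12]: print(*o)
```

```text
[ 0.59312543 -0.00984827 -0.80504983]
[ 0.45000042 -0.06000108  0.40000022] [ 0.59311803 -0.0098246  -0.80505558] [ 1.43486549 -0.43999974 -0.8426489   2.1038304  -0.83832241  0.90621251
  1.01046722]
0.9933823457919353 0 0.3 0.5 (-0.12, 0, 0) [ 0.37 -0.03 -0.93] [0.2 0.  0.5] [ 0.07 -0.09 -0.99] [-0.1 -0.4 -0.2  1.8  0.   1.7 -0.2]
0.9913897773694506 0 0.3 0.5 (-0.1, 0, -0.1) [ 0.37 -0.03 -0.93] [0.22 0.   0.4 ] [ 0.1  -0.09 -0.99] [-0.  -0.4 -0.2  2.1  0.   1.4 -0.2]
0.9817977246385836 0 0.3 0.5 (-0.1, 0, 0.1) [ 0.37 -0.03 -0.93] [0.21 0.   0.61] [ 0.18 -0.05 -0.98] [ 0.  -0.4 -0.2  1.6  0.   1.8 -0.1]
0.977433238690572 0 0.3 0.35 (-0.1, 0, 0.1) [ 0.4  -0.05 -0.92] [0.22 0.01 0.45] [ 0.12 -0.17 -0.98] [-0.2 -0.4 -0.2  1.9  0.1  1.6 -0.4]
0.9721726070440805 0 0.3 0.5 (-0.2, 0, 0.2) [ 0.37 -0.03 -0.93] [ 0.18 -0.    0.69] [ 0.23  0.02 -0.97] [ 0.2 -0.4 -0.2  1.3 -0.1  2.   0.1]
0.9564599821187146 0 0.45 0.5 (-0.2, 0, 0) [ 0.59 -0.01 -0.81] [0.27 0.01 0.5 ] [ 0.27 -0.11 -0.96] [-0.1 -0.4 -0.2  1.8  0.1  1.5 -0.3]
0.9559305046698849 0 0.45 0.35 (-0.2, 0, 0.2) [ 0.59 -0.01 -0.81] [0.27 0.   0.56] [ 0.29 -0.06 -0.96] [ 0.  -0.4 -0.2  1.7  0.   1.6 -0.1]
0.944559609361185 0 0.3 0.35 (-0.1, 0, -0.1) [ 0.4  -0.05 -0.92] [0.21 0.01 0.24] [ 0.26 -0.2  -0.94] [-0.4 -0.4 -0.3  2.5  0.2  1.  -0.8]
0.9425006385898236 0 0.3 0.5 (0, 0, -0.12) [ 0.37 -0.03 -0.93] [0.3  0.   0.38] [ 0.33 -0.03 -0.94] [ 0.1 -0.4 -0.2  2.1 -0.   1.1 -0.1]
0.940814177131843 0 0.3 0.35 (0, 0, 0.12) [ 0.4  -0.05 -0.92] [0.3  0.   0.47] [ 0.33 -0.06 -0.94] [ 0.  -0.4 -0.2  1.9  0.   1.3 -0.1]
0.9375692862248883 0 0.3 0.35 (-0.2, 0, 0.2) [ 0.4  -0.05 -0.92] [0.13 0.03 0.55] [ 0.1  -0.33 -0.94] [-0.6 -0.4 -0.3  1.7  0.2  2.  -0.8]
0.9335445908204918 0 0.3 0.35 (-0.12, 0, 0) [ 0.4  -0.05 -0.92] [0.19 0.01 0.35] [ 0.19 -0.3  -0.93] [-0.6 -0.4 -0.2  2.2  0.3  1.4 -0.9]
```

Run:
```python
from h import *
p=snap('scene','sc1'); W=cloud(p)
for (u,v) in [(335,127),(340,110),(342,95),(360,135),(380,150)]: print(u,v,np.round(p2w(p,u,v),3))
p=snap('side','sd1')
from plan import *
s=robot.get_state(); q=np.array(s['joint_positions']); p,R=fkt(q)
to([.28,-.47,.56])
q=run(q,p,R,np.array([.28,-.47,.56]));p,R=fkt(q); print(p,R[:,0],q)
```

```text
335 127 [ 0.762 -0.344  0.027]
340 110 [ 0.75  -0.346  0.122]
342 95 [ 0.763 -0.354  0.189]
360 135 [ 0.635 -0.386  0.038]
380 150 [ 0.527 -0.415  0.01 ]
shift [-201.6 -342.3  343.7] n 8.404858239806925
[ 0.28037471 -0.46569084  0.55149003] [ 0.16347469  0.33566111 -0.92768941] [ 1.45097091  0.44373593 -0.6264692   0.92501168 -0.1064343   2.
  0.99863221]
```

View pics/sc1.png

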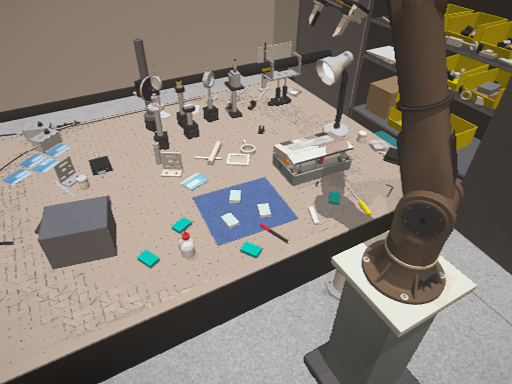

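View pics/sd1.png

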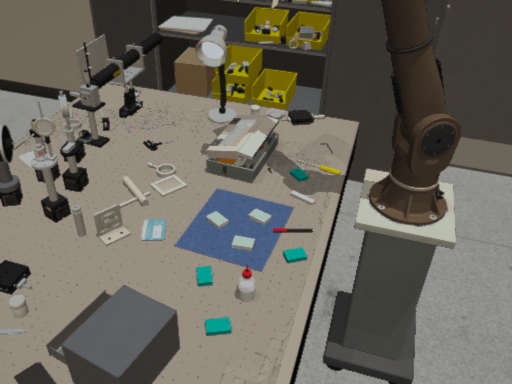

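Run:
```python
from h import *
p=snap('scene')
for (u,v) in [(340,75),(370,110),(380,140),(470,120),(480,70),(470,20),(500,200),(370,30)]: print('sc',u,v,np.round(p2w(p,u,v),3))
p=snap('side')
for (u,v) in [(215,45),(200,70),(340,60),(300,30),(280,90),(380,60),(350,100),(450,150),(500,60),(440,90)]: print('sd',u,v,np.round(p2w(p,u,v),3))
```

```text
sc 340 75 [ 0.725 -0.287  0.309]
sc 370 110 [ 1.308 -1.171 -0.33 ]
sc 380 140 [ 0.577 -0.459  0.022]
sc 470 120 [ 0.793 -1.551 -0.259]
sc 480 70 [ 0.74  -1.333  0.136]
sc 470 20 [ 0.912 -1.349  0.357]
sc 500 200 [ 0.228 -1.07  -0.328]
sc 370 30 [ 1.427 -1.133  0.199]
sd 215 45 [ 0.757 -0.247  0.343]
sd 200 70 [ 1.198 -1.168 -0.173]
sd 340 60 [ 0.386 -1.071  0.035]
sd 300 30 [ 0.631 -1.206  0.118]
sd 280 90 [ 0.764 -1.416 -0.339]
sd 380 60 [ 0.19  -1.067  0.063]
sd 350 100 [ 0.304 -1.067 -0.173]
sd 450 150 [-0.077  0.034  0.23 ]
sd 500 60 [-0.439 -1.551 -0.029]
sd 440 90 [-0.007  0.024  0.405]
```

```bash
python3 -m handwheel '[[[-22,-38,38],0],[[-44,-76,76],0],[[-67,-114,115],0],[[-89,-152,153],0],[[-111,-190,191],0]]'
python3 - <<'E'
from h import *
st()
from plan import *
s=robot.get_state(); q=np.array(s['joint_positions']); p,R=fkt(q)
to([.28,-.47,.56])
E
```

```text
time: 6.98
ee_pos: [0.4374, -0.2062, 0.5644]
tcp_rot: [1.409, 1.569, -0.733]
force: [0.2, 0.1, -0.8]
grip_width: 0.092
t 6.97 pos [ 0.4374 -0.2062  0.5644] F [ 0.2  0.1 -0.8] w 0.092
[[ 0.028  0.975  0.22 ]
 [ 0.457  0.183 -0.87 ]
 [-0.889  0.125 -0.441]]
q [ 0.37  0.25  0.36  1.17 -0.5   2.    0.8 ]
shift [-121.2 -202.4  196.8] n 4.915563963253992
```

```bash
python3 -m handwheel '[[[-24,-40,39],0],[[-48,-81,79],0],[[-73,-121,118],0],[[-97,-162,157],0],[[-121,-202,197],0]]'
python3 - <<'E'
from h import *
from plan import *
s=st(); q=np.array(s['joint_positions']); p,R=fkt(q)
to([.28,-.47,.56])
goal=np.array([.573,-.04,-.82])
for T in [(.28,-.47,.75),(.28,-.47,.8),(.28,-.47,.85),(.28,-.47,.9),(.3,-.5,.85),(.35,-.5,.85)]:
    q2=run(q,p,R,np.array(T)); p2,R2=fkt(q2); print(T,np.round(p2,3),np.round(R2[:,0],3),np.round(q2,2))
E
```

```text
time: 7.6
ee_pos: [0.3701, -0.3272, 0.5405]
tcp_rot: [1.405, 1.571, -0.73]
force: [0.8, -1.4, -1.2]
grip_width: 0.0917
t 7.6 pos [ 0.3701 -0.3272  0.5405] F [ 0.8 -1.4 -1.2] w 0.0917
[[ 0.027  0.974  0.224]
 [ 0.457  0.187 -0.87 ]
 [-0.889  0.125 -0.44 ]]
q [ 1.33  0.45 -0.87  1.04 -0.1   2.    0.67]
shift [ -85.  -112.1   95.4] n 2.7203973627679257
(0.28, -0.47, 0.75) [ 0.284 -0.459  0.724] [ 0.453  0.123 -0.883] [ 1.66  0.39 -0.96  0.65 -0.12  2.    0.83]
(0.28, -0.47, 0.8) [ 0.285 -0.457  0.769] [ 0.535  0.084 -0.841] [ 1.69  0.39 -1.03  0.56 -0.13  2.    0.77]
(0.28, -0.47, 0.85) [ 0.285 -0.454  0.814] [ 0.615  0.053 -0.787] [ 1.7   0.4  -1.07  0.47 -0.14  2.    0.71]
(0.28, -0.47, 0.9) [ 0.286 -0.452  0.859] [ 0.692  0.032 -0.721] [ 1.68  0.4  -1.08  0.36 -0.18  2.    0.65]
(0.3, -0.5, 0.85) [ 0.304 -0.483  0.813] [ 0.614  0.021 -0.789] [ 1.56  0.41 -0.86  0.4  -0.19  2.    0.75]
(0.35, -0.5, 0.85) [ 0.351 -0.481  0.813] [ 0.629  0.058 -0.775] [ 1.42  0.44 -0.75  0.33 -0.24  2.    0.69]
```

```bash
python3 -m handwheel '[[[-28,-37,32],0],[[-57,-75,64],0],[[-85,-112,95],0],[[-85,-112,95],0],[[-85,-112,95],0]]'
python3 - <<'E'
from h import *
from plan import *
s=st(); q=np.array(s['joint_positions']); p,R=fkt(q)
for T in [(.28,-.47,.8),(.28,-.47,.85),(.28,-.5,.8),(.3,-.5,.85),(.28,-.55,.8),(.25,-.55,.8)]:
    q2=run(q,p,R,np.array(T)); p2,R2=fkt(q2); print(T,np.round(p2,3),np.round(R2[:,0],3),np.round(q2,2)); to(T)
E
```

```text
time: 8.22
ee_pos: [0.2347, -0.4698, 0.5908]
tcp_rot: [1.477, 1.221, -0.773]
force: [4.1, -0.2, -3.6]
grip_width: 0.0918
t 8.22 pos [ 0.2347 -0.4698  0.5908] F [ 4.1 -0.2 -3.6] w 0.0918
[[ 0.278  0.952  0.126]
 [ 0.294  0.04  -0.955]
 [-0.914  0.302 -0.269]]
q [ 1.47  0.35 -0.38  0.94 -0.29  2.    1.08]
(0.28, -0.47, 0.8) [ 0.283 -0.462  0.782] [ 0.554  0.059 -0.83 ] [ 1.68  0.39 -1.    0.53 -0.13  2.    0.71]
shift [-178.8  106.4  -50.4] n 3.4243771031714108
(0.28, -0.47, 0.85) [ 0.283 -0.46   0.827] [ 0.622  0.01  -0.783] [ 1.67  0.38 -0.99  0.43 -0.16  2.    0.67]
shift [-224.5  121.5  -63.8] n 4.209673906712136
(0.28, -0.5, 0.8) [ 0.282 -0.491  0.781] [ 0.561  0.031 -0.827] [ 1.62  0.41 -0.88  0.48 -0.16  2.    0.75]
shift [-187.6  105.2  -21.7] n 3.4583328770587816
(0.3, -0.5, 0.85) [ 0.302 -0.489  0.826] [ 0.628 -0.011 -0.778] [ 1.53  0.41 -0.8   0.36 -0.22  2.    0.69]
shift [-227.7  139.3  -32.7] n 4.303614087786474
(0.28, -0.55, 0.8) [ 0.282 -0.539  0.779] [ 0.573 -0.018 -0.819] [ 1.53  0.45 -0.68  0.38 -0.21  2.    0.81]
shift [-202.3  103.2   26. ] n 3.6569904559506408
(0.25, -0.55, 0.8) [ 0.253 -0.539  0.778] [ 0.568 -0.032 -0.822] [ 1.61  0.44 -0.75  0.42 -0.19  2.    0.84]
shift [-210.6   74.6   22.2] n 3.5928444284485606
```

Take (.28,-.55,.8).

```bash
python3 -m handwheel '[[[-50,26,6],0],[[-101,52,13],0],[[-152,77,20],0],[[-202,103,26],0],[[-202,103,26],0]]'; python3 -m handwheel '[[[0,0,0],0],[[0,0,0],0]]'
python3 - <<'E'
from h import *
from plan import *
s=st(); q=np.array(s['joint_positions']); p,R=fkt(q)
# check later reach
q2=run(q,p,R,np.array([.45,-.07,.35])); p2,R2=fkt(q2); print(np.round(p2,3),np.round(R2[:,0],3),np.round(q2,2))
q3=run(q2,p2,R2,np.array([.48,-.07,.12])); p2,R2=fkt(q3); print(np.round(p2,3),np.round(R2[:,0],3),np.round(q3,2))
E
```

```text
time: 8.85
ee_pos: [0.2135, -0.4829, 0.7336]
tcp_rot: [1.476, 0.854, -0.767]
force: [1.5, -1.0, -2.2]
grip_width: 0.092
time: 9.1
ee_pos: [0.2158, -0.4805, 0.7355]
tcp_rot: [1.469, 0.855, -0.756]
force: [1.0, -0.1, 0.5]
grip_width: 0.0915
t 9.1 pos [ 0.2158 -0.4805  0.7355] F [ 1.  -0.1  0.5] w 0.0915
[[ 0.516  0.856  0.028]
 [ 0.077 -0.014 -0.997]
 [-0.853  0.517 -0.073]]
q [ 1.71  0.31 -0.58  0.69 -0.4   2.    0.97]
[ 0.45 -0.07  0.35] [ 0.516  0.077 -0.853] [ 1.71 -0.37 -1.06  2.11 -0.88  0.96  1.05]
[ 0.48 -0.07  0.12] [ 0.515  0.078 -0.853] [ 1.16  0.53 -1.27  2.41  1.66  0.39 -1.47]
```

Run:
```python
from h import *
from plan import *
s=robot.get_state()
qc=np.array(s['joint_positions'])
Rc=fkt(qc)[1]
rng=np.random.default_rng(0)
for rollq in [0,np.pi/2,-np.pi/2]:
    Rt=Rc@Ro.from_rotvec([rollq,0,0]).as_matrix()
    sols=[]
    for i in range(150):
        q=ik(rng.uniform(LO,HI)*.8,np.array([.49,-.05,.09]),Rt,.3,1e-5); p,R=fkt(q)
        e=np.linalg.norm(p-[.49,-.05,.09])+Ro.from_matrix(R@Rt.T).magnitude()
        if e<1e-3: sols.append(q)
    print(rollq,len(sols)); 
    for q in sorted(sols,key=lambda q:q[2])[::max(1,len(sols)//10)]: print(np.round(q,2))
```

```text
0 98
[ 1.04  0.65 -1.26  2.43  1.85  0.53 -1.68]
[ 1.03  0.63 -1.23  2.43  1.86  0.51 -1.7 ]
[ 0.99  0.59 -1.17  2.44  1.9   0.46 -1.74]
[ 0.95  0.55 -1.11  2.44  1.95  0.41 -1.8 ]
[ 0.92  0.53 -1.06  2.44  1.99  0.38 -1.85]
[ 0.9   0.51 -1.03  2.44  2.02  0.36 -1.88]
[ 0.86  0.48 -0.96  2.44  2.09  0.32 -1.96]
[ 0.8   0.45 -0.88  2.45  2.18  0.28 -2.06]
[ 0.7   0.41 -0.76  2.45  2.37  0.24 -2.26]
[0.07 0.32 0.01 2.5  3.66 0.24 2.69]
[-0.31  0.34  0.49  2.53  4.04  0.38  2.31]
1.5707963267948966 53
[ 0.85  0.48 -0.95  2.44  2.1   0.31  2.74]
[ 0.85  0.48 -0.95  2.44  2.1   0.31  2.74]
[ 0.84  0.47 -0.94  2.44  2.12  0.31  2.72]
[ 0.66  0.4  -0.7   2.46  2.46  0.22  2.35]
[ 0.53  0.36 -0.54  2.47  2.78  0.19  2.02]
[ 0.36  0.34 -0.34  2.48  3.17  0.19  1.62]
[ 0.24  0.32 -0.19  2.49  3.41  0.21  1.38]
[0.02 0.32 0.07 2.51 3.73 0.26 1.05]
[-0.07  0.32  0.18  2.51  3.83  0.29  0.95]
[-0.47  0.39  0.71  2.54  4.16  0.47  0.63]
[-0.71  0.56  1.13  2.55  4.35  0.73  0.46]
-1.5707963267948966 107
[ 1.04  0.65 -1.27  2.43  1.84  0.54 -0.1 ]
[ 1.    0.6  -1.19  2.43  1.89  0.47 -0.16]
[ 0.96  0.55 -1.11  2.44  1.94  0.41 -0.23]
[ 0.93  0.53 -1.07  2.44  1.98  0.39 -0.27]
[ 0.9   0.51 -1.03  2.44  2.02  0.36 -0.31]
[ 0.83  0.46 -0.92  2.45  2.14  0.3  -0.44]
[ 0.77  0.44 -0.85  2.45  2.22  0.27 -0.54]
[ 0.7   0.41 -0.76  2.45  2.37  0.24 -0.69]
[ 0.65  0.39 -0.68  2.46  2.49  0.22 -0.82]
[ 0.47  0.35 -0.47  2.47  2.91  0.19 -1.26]
[ 0.22  0.32 -0.17  2.49  3.44  0.21 -1.8 ]
```

Run:
```python
from h import *
X=[.5925,-.075,-.068]
for n in ['scene','side']:
    p=snap(n,n+'1'); W=cloud(p); x,a,b=fitch(W,X); print(n,np.round(x,4),a,b)
    i=p['pixels'].astype(int); m=(i[...,0]>100)&(i[...,0]>2*i[...,1])&(i[...,0]>2*i[...,2]); m[:, :200]=0; m[:120]=0;m[175:]=0
    vs,us=np.where(m); print(len(us), us.min() if len(us) else 0, us.max() if len(us) else 0,vs.min() if len(us) else 0,vs.max() if len(us) else 0)
    R=np.asarray(p['R']);t=np.asarray(p['t']); o=-R.T@t
    c,s=np.cos(x[2]),np.sin(x[2])
    L=[]
    for u,v in zip(us,vs):
        d=R.T@np.array([(u-p['cx'])/p['fx'],(v-p['cy'])/p['fy'],1]); 
        o2=np.array([c*(o[0]-x[0])+s*(o[1]-x[1]),-s*(o[0]-x[0])+c*(o[1]-x[1]),o[2]]);d2=np.array([c*d[0]+s*d[1],-s*d[0]+c*d[1],d[2]])
        k=(-.092-o2[0])/d2[0]; L.append((o2+k*d2)*1000)
    print(np.round(np.array(L),0).tolist()); y0,x0=120,270-30
    cv2.imwrite(f'pics/{n}1c.png',cv2.resize(p['pixels'][y0:y0+75,x0-40:x0+130,::-1],None,fx=4.7,fy=4.7,interpolation=cv2.INTER_CUBIC))
    Wm=W[m]; print(np.round(Wm[:6],3))
```

```text
scene [ 0.5913 -0.0769 -0.0678] 374 146
15 321 323 157 163
[[-92.0, 10.0, 102.0], [-92.0, 19.0, 100.0], [-92.0, 14.0, 99.0], [-92.0, 9.0, 97.0], [-92.0, 18.0, 95.0], [-92.0, 13.0, 94.0], [-92.0, 8.0, 92.0], [-92.0, 17.0, 90.0], [-92.0, 12.0, 89.0], [-92.0, 17.0, 85.0], [-92.0, 12.0, 84.0], [-92.0, 16.0, 80.0], [-92.0, 11.0, 79.0], [-92.0, 15.0, 75.0], [-92.0, 10.0, 74.0]]
[[ 0.506 -0.066  0.097]
 [ 0.518 -0.067  0.085]
 [ 0.512 -0.067  0.089]
 [ 0.507 -0.068  0.091]
 [ 0.518 -0.069  0.079]
 [ 0.515 -0.07   0.081]]
side [ 0.5935 -0.0733 -0.0679] 194 327
1 262 262 147 147
[[-92.0, 47.0, 93.0]]
[[ 0.517 -0.068  0.063]]
```

View pics/scene1c.png

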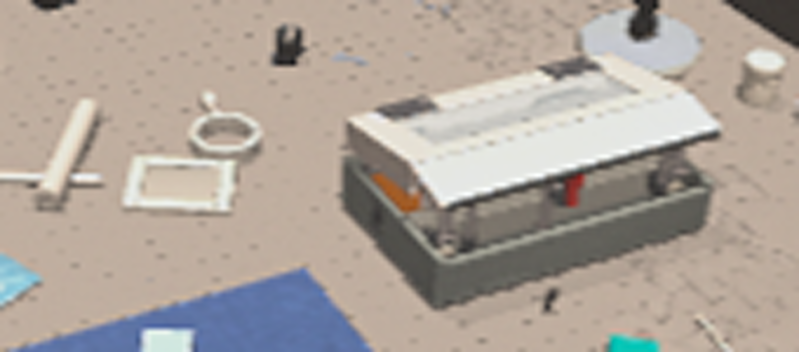

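View pics/side1c.png

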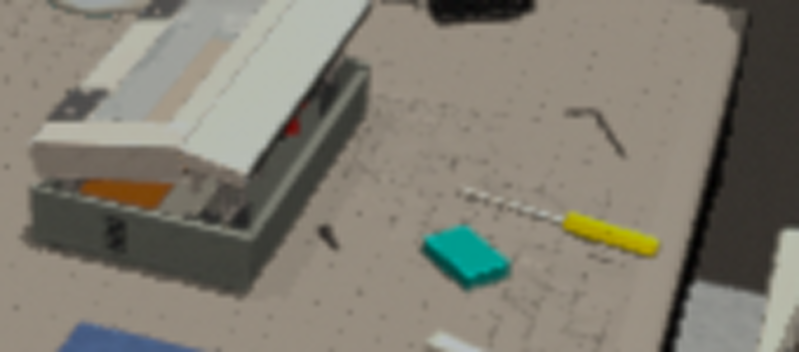

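Run:
```python
from h import *
from plan import *
s=st(); q=np.array(s['joint_positions']); p,R=fkt(q)
for T in [(.2,-.5,.78),(.15,-.55,.75),(.1,-.55,.75),(.1,-.6,.75),(.2,-.55,.78),(.15,-.6,.76)]:
    q2=run(q,p,R,np.array(T)); p2,R2=fkt(q2); print(T,np.round(p2,3),np.round(R2[:,0],3),np.round(q2,2)); to(T)
```

```text
t 9.2 pos [ 0.2158 -0.4804  0.736 ] F [ 0.5 -0.4  0.3] w 0.092
[[ 0.515  0.856  0.027]
 [ 0.076 -0.014 -0.997]
 [-0.854  0.516 -0.072]]
q [ 1.71  0.31 -0.58  0.69 -0.4   2.    0.97]
(0.2, -0.5, 0.78) [ 0.201 -0.498  0.775] [ 0.571  0.005 -0.821] [ 1.89  0.41 -1.09  0.55 -0.12  2.    0.82]
shift [-47.2   9.4  15.9] n 0.8116351844886142
(0.15, -0.55, 0.75) [ 0.151 -0.548  0.745] [ 0.568 -0.009 -0.823] [ 1.93  0.46 -1.01  0.54 -0.13  2.    0.94]
shift [-51.2 -48.1  66.6] n 1.5490405360030697
(0.1, -0.55, 0.75) [ 0.102 -0.547  0.744] [ 0.576 -0.036 -0.817] [ 2.06  0.47 -1.09  0.57 -0.12  2.    1.  ]
shift [-77.  -91.   65.2] n 2.1736710975935862
(0.1, -0.6, 0.75) [ 0.102 -0.596  0.742] [ 0.588 -0.076 -0.805] [ 1.94  0.51 -0.91  0.46 -0.16  2.    1.04]
shift [-80.8 -90.3 115.1] n 2.673248170925314
(0.2, -0.55, 0.78) [ 0.201 -0.547  0.774] [ 0.589 -0.03  -0.807] [ 1.78  0.45 -0.9   0.45 -0.16  2.    0.87]
shift [-51.   10.2  65.8] n 1.341700941171952
(0.15, -0.6, 0.76) [ 0.152 -0.596  0.752] [ 0.593 -0.064 -0.803] [ 1.82  0.5  -0.83  0.42 -0.18  2.    0.98]
shift [-63.5 -42.3 115.7] n 2.217743843546227
```

```bash
python3 -m handwheel '[[[-25,5,33],0],[[-51,10,66],0],[[-51,10,66],0],[[-51,10,66],0]]' -1 20
python3 - <<'E'
from h import *
from plan import *
s=st(); q=np.array(s['joint_positions']); p,R=fkt(q)
a=R[:,0]; d=np.array([np.cos(-.068),np.sin(-.068),0]);print('tilt',np.degrees(np.arccos(-a[2])),'az',np.degrees(np.arctan2(a[1],a[0])))
# desired jaw axis horizontal
yh=np.cross([0,0,1],a); yh/=np.linalg.norm(yh)
for sg in (1,-1):
    yv=sg*yh; print('roll',np.arctan2(yv@R[:,2],yv@R[:,1]))
q2=run(q,p,R,np.array([.42,-.04,.4])); p2,R2=fkt(q2); print(np.round(p2,3),np.round(R2[:,0],3),np.round(q2,2))
to([.42,-.04,.4])
E
```

```text
time: 9.7
ee_pos: [0.1896, -0.5358, 0.7716]
tcp_rot: [1.465, 0.707, -0.753]
force: [0.3, 1.5, -0.2]
grip_width: 0.0565
t 9.7 pos [ 0.1896 -0.5358  0.7716] F [ 0.3  1.5 -0.2] w 0.0565
[[ 0.595  0.803 -0.034]
 [-0.017 -0.03  -0.999]
 [-0.804  0.595 -0.004]]
q [ 1.75  0.4  -0.62  0.51 -0.39  2.    0.95]
tilt 36.5164338676103 az -1.6082147565595082
roll -1.5780114272383272
roll 1.563581226351466
[ 0.42 -0.04  0.4 ] [ 0.595 -0.017 -0.804] [ 1.06 -0.44 -0.64  2.15 -0.66  0.82  0.68]
shift [ 427.4  -50.8 -501.7] n 10.576377722822944
```

Run:
```python
from h import *
from plan import *
s=robot.get_state(); q=np.array(s['joint_positions']); p,R=fkt(q)
X=[.5925,-.075,-.068]
def path(q,p,R,roll,tgt,n):
    qs=[q]
    for i in range(1,n+1):
        RR=R@Ro.from_rotvec([roll*i/n,0,0]).as_matrix(); q=ik(q,p+(tgt-p)*i/n,RR,.15); qs.append(q)
    return q,np.abs(np.diff(qs,axis=0)).max()
pre=ch(X,[-139.5,45,151])[0]; fin=ch(X,[-91.9,45,86.9])[0]; print(pre,fin)
for rolls in [-1.578,1.564]:
  for mid in [(.42,-.04,.4),(.3,-.3,.5),(.4,-.04,.3)]:
    print(rolls,mid); qq,j=path(q,p,R,rolls,np.array(mid),12); p1,R1=fkt(qq); print(np.round(qq,2),round(j,2))
    for tg,n in [(pre,8),(fin,8)]:
        RT=R@Ro.from_rotvec([rolls,0,0]).as_matrix()
        qq,j=path(qq,p1,R1,0,tg,n*3); p1,R1=fkt(qq); print(np.round(p1,3),np.round(R1[:,0],3),np.round(qq,2),round(j,2))
```

```text
[ 0.45638004 -0.02062531  0.151     ] [ 0.50387003 -0.02385961  0.0869    ]
-1.578 (0.42, -0.04, 0.4)
[ 1.06 -0.44 -0.64  2.15 -0.66  0.82  2.26] 0.36
[ 0.456 -0.021  0.151] [ 0.595 -0.017 -0.804] [ 0.96  0.32 -1.26  2.53  1.91  0.46 -0.44] 1.76
[ 0.504 -0.024  0.087] [ 0.595 -0.017 -0.804] [ 0.76  0.62 -1.15  2.51  2.08  0.74 -0.53] 0.02
-1.578 (0.3, -0.3, 0.5)
[ 0.99 -0.24  0.09  1.86 -0.56  1.22  2.74] 0.53
[ 0.457 -0.02   0.156] [ 0.495 -0.013 -0.869] [-1.27  0.12  1.32  2.55 -1.22  0.12  2.74] 1.32
[ 0.505 -0.024  0.091] [ 0.399 -0.015 -0.917] [-0.49  0.33  0.49  2.4  -1.29  0.12  2.74] 0.08
-1.578 (0.4, -0.04, 0.3)
[ 1.2  -0.42 -0.79  2.38 -0.93  0.63  2.56] 0.33
[ 0.456 -0.021  0.151] [ 0.595 -0.017 -0.804] [ 0.96  0.32 -1.26  2.53  1.91  0.46 -0.44] 2.59
[ 0.504 -0.024  0.087] [ 0.595 -0.017 -0.804] [ 0.76  0.62 -1.15  2.51  2.08  0.74 -0.53] 0.02
1.564 (0.42, -0.04, 0.4)
[ 1.06 -0.44 -0.64  2.15 -0.66  0.82 -0.88] 0.36
[ 0.457 -0.021  0.157] [ 0.498 -0.001 -0.867] [ 0.27  0.1  -0.41  2.47  1.06  0.12 -2.74] 1.59
[ 0.505 -0.025  0.091] [ 0.404  0.014 -0.915] [ 0.17  0.32 -0.28  2.36  1.11  0.12 -2.74] 0.01
1.564 (0.3, -0.3, 0.5)
[ 1.99 -0.22 -0.64  1.82 -0.76  1.38 -0.15] 0.19
[ 0.457 -0.021  0.156] [ 0.501 -0.008 -0.866] [-1.27  0.12  1.32  2.55 -1.32  0.12 -0.29] 1.28
[ 0.505 -0.024  0.091] [ 0.401 -0.003 -0.916] [-0.44  0.32  0.45  2.4  -1.32  0.12 -0.35] 0.08
1.564 (0.4, -0.04, 0.3)
[ 1.26 -0.44 -0.82  2.38 -0.97  0.66 -0.53] 0.33
[ 0.457 -0.021  0.157] [ 0.498 -0.001 -0.867] [ 0.27  0.1  -0.41  2.47  1.06  0.12 -2.74] 2.1
[ 0.505 -0.025  0.091] [ 0.404  0.014 -0.915] [ 0.17  0.32 -0.28  2.36  1.11  0.12 -2.74] 0.01
```

```bash
python3 -m handwheel '[[[40,-5,-47],0],[[80,-10,-94],0],[[120,-15,-141],0],[[160,-19,-188],0],[[200,-24,-235],0]]'
python3 - <<'E'
from h import *
st();to([.42,-.04,.4])
E
```

```text
time: 10.32
ee_pos: [0.2955, -0.3064, 0.6007]
tcp_rot: [1.465, 0.715, -0.749]
force: [1.4, 1.0, 1.5]
grip_width: 0.0067
t 10.32 pos [ 0.2955 -0.3064  0.6007] F [1.4 1.  1.5] w 0.0067
[[ 0.593  0.805 -0.027]
 [-0.01  -0.027 -1.   ]
 [-0.805  0.593 -0.008]]
q [ 2.08 -0.2  -0.68  1.56 -0.75  1.59  1.3 ]
shift [ 232.9  -26.  -268.1] n 5.69706264155054
```

```bash
python3 -m handwheel '[[[40,-4,-45],0],[[78,-9,-90],0],[[117,-13,-134],0],[[155,-17,-179],0],[[194,-22,-224],0]]'
python3 - <<'E'
from h import *
st();to([.42,-.04,.4])
E
```

```text
time: 10.95
ee_pos: [0.3755, -0.1366, 0.4715]
tcp_rot: [1.464, 0.717, -0.758]
force: [0.2, 0.3, 0.4]
grip_width: 0.0003
t 10.95 pos [ 0.3755 -0.1366  0.4715] F [0.2 0.3 0.4] w 0.0003
[[ 0.588  0.809 -0.032]
 [-0.013 -0.03  -0.999]
 [-0.809  0.588 -0.008]]
q [ 1.46 -0.44 -0.54  2.   -0.76  1.19  1.06]
shift [ 82.8  -9.  -97.4] n 2.0504563456246006
```

```bash
python3 -m handwheel '[[[28,-3,-33],0],[[56,-6,-66],0],[[83,-9,-97],0],[[83,-9,-97],-0.18],[[83,-9,-97],-0.36]]';python3 -m handwheel '[[[0,0,0],-0.18],[[0,0,0],-0.36],[[0,0,0],-0.54],[[0,0,0],-0.72],[[0,0,0],-0.9]]'
python3 - <<'E'
from h import *
st();to([.456,-.021,.3]);to([.456,-.021,.2])
E
```

```text
time: 11.58
ee_pos: [0.4199, -0.0406, 0.4008]
tcp_rot: [1.13, 0.809, -0.587]
force: [-0.5, 0.3, 0.2]
grip_width: 0.0006
time: 12.2
ee_pos: [0.4199, -0.0414, 0.4012]
tcp_rot: [0.303, 0.93, -0.168]
force: [-0.2, -0.9, -0.5]
grip_width: 0.0003
t 12.2 pos [ 0.4199 -0.0414  0.4012] F [-0.2 -0.9 -0.5] w 0.0003
[[ 0.589  0.272  0.761]
 [-0.012  0.945 -0.328]
 [-0.808  0.184  0.56 ]]
q [ 0.62 -0.38 -0.41  2.16 -0.37  0.73  1.62]
shift [102.8  10.4 -35.9] n 1.7498940812404895
shift [183.6  -8.  -91.9] n 3.287039457554208
```

```bash
python3 -m handwheel '[[[0,0,0],-0.16],[[0,0,0],-0.31]]'
python3 - <<'E'
from h import *
from plan import *
s=st();to([.456,-.021,.25])
q=np.array(s['joint_positions']);p,R=fkt(q)
for zz in [.35,.3,.25,.2,.17,.151]:
    q=run(q,p,R,np.array([.456,-.021,zz]),step=.01); p1,R1=fkt(q); print(zz,np.round(p1,3),np.round(R1[:,0],3),np.round(q,2))
E
```

```text
time: 12.45
ee_pos: [0.4199, -0.0414, 0.4013]
tcp_rot: [0.017, 0.94, -0.023]
force: [0.3, 0.3, -0.5]
grip_width: 0.0008
t 12.45 pos [ 0.4199 -0.0414  0.4013] F [ 0.3  0.3 -0.5] w 0.0008
[[ 0.589  0.027  0.807]
 [-0.012  1.    -0.025]
 [-0.808  0.005  0.589]]
q [ 0.52 -0.37 -0.35  2.16 -0.31  0.72  1.86]
shift [143.2  20.6 -60.6] n 2.5102458590358183
0.35 [ 0.456 -0.021  0.35 ] [ 0.589 -0.012 -0.808] [ 0.56 -0.27 -0.51  2.22 -0.26  0.53  1.74]
0.3 [ 0.456 -0.021  0.3  ] [ 0.589 -0.012 -0.808] [ 0.57 -0.2  -0.56  2.31 -0.23  0.38  1.71]
0.25 [ 0.456 -0.021  0.25 ] [ 0.589 -0.012 -0.808] [ 0.65 -0.12 -0.69  2.4  -0.13  0.21  1.6 ]
0.2 [ 0.456 -0.021  0.2  ] [ 0.589 -0.012 -0.808] [-0.35 -0.05  0.19  2.54  1.27  0.12  0.16]
0.17 [ 0.456 -0.021  0.17 ] [ 0.589 -0.012 -0.808] [-0.14  0.04 -0.01  2.57  2.3   0.14 -0.89]
0.151 [ 0.456 -0.021  0.151] [ 0.589 -0.012 -0.808] [ 0.24  0.12 -0.42  2.57  2.39  0.23 -0.97]
```

Nice configuration now. Descend gradually.

```bash
python3 -m handwheel '[[[40,7,-20],0],[[80,14,-40],0],[[120,20,-60],0],[[140,20,-60],0],[[140,20,-60],0]]'
python3 - <<'E'
from h import *
st();to([.456,-.021,.2])
E
```

```text
time: 13.08
ee_pos: [0.4546, -0.0211, 0.2522]
tcp_rot: [0.024, 0.942, -0.024]
force: [-0.5, 0.5, -0.6]
grip_width: 0.0004
t 13.07 pos [ 0.4546 -0.0211  0.2522] F [-0.5  0.5 -0.6] w 0.0004
[[ 0.588  0.031  0.808]
 [-0.01   0.999 -0.031]
 [-0.809  0.01   0.588]]
q [ 0.65 -0.12 -0.68  2.39 -0.17  0.22  1.64]
shift [ 43.   -0.4 -29.6] n 0.8355449721372675
```

```bash
python3 -m handwheel '[[[15,0,-10],0],[[30,0,-20],0],[[42,0,-29],0],[[42,0,-29],0],[[42,0,-29],0]]'; python3 -m handwheel '[[[0,0,0],0],[[0,0,0],0]]'
python3 - <<'E'
from h import *
st();to([.456,-.021,.151])
E
```

```text
time: 13.7
ee_pos: [0.4548, -0.0263, 0.2041]
tcp_rot: [0.013, 0.951, -0.04]
force: [0.1, -0.9, 0.4]
grip_width: 0.0009
time: 13.95
ee_pos: [0.4546, -0.0264, 0.2038]
tcp_rot: [0.016, 0.952, -0.041]
force: [-0.0, -0.2, -0.1]
grip_width: 0.0006
t 13.95 pos [ 0.4546 -0.0264  0.2038] F [-0.  -0.2 -0.1] w 0.0006
[[ 0.579  0.042  0.814]
 [-0.027  0.999 -0.032]
 [-0.815 -0.004  0.58 ]]
q [ 1.02  0.03 -1.11  2.45  1.02  0.12  0.47]
shift [ 43.7   5.7 -29.7] n 0.8497733630884928
```

```bash
python3 -m handwheel '[[[11,1,-7],0],[[22,3,-15],0],[[33,4,-22],0],[[44,6,-30],0],[[44,6,-30],0]]'; python3 -m handwheel '[[[0,0,0],0],[[0,0,0],0]]'
python3 - <<'E'
from h import *
st();to([.456,-.021,.151])
for n in ['scene','wrist']: snap(n,n+'2')
E
```

```text
time: 14.58
ee_pos: [0.4551, -0.0197, 0.1489]
tcp_rot: [0.017, 0.956, -0.038]
force: [0.6, 0.9, -0.4]
grip_width: 0.0005
time: 14.82
ee_pos: [0.4561, -0.0206, 0.1508]
tcp_rot: [0.017, 0.951, -0.04]
force: [0.1, -0.7, 0.9]
grip_width: 0.0008
t 14.82 pos [ 0.4561 -0.0206  0.1508] F [ 0.1 -0.7  0.9] w 0.0008
[[ 0.58   0.042  0.814]
 [-0.027  0.999 -0.032]
 [-0.814 -0.003  0.58 ]]
q [ 0.79  0.23 -1.04  2.53  1.94  0.35 -0.51]
shift [-0.2 -0.4  0. ] n 0.0072955935663804395
```

View pics/wrist2.png

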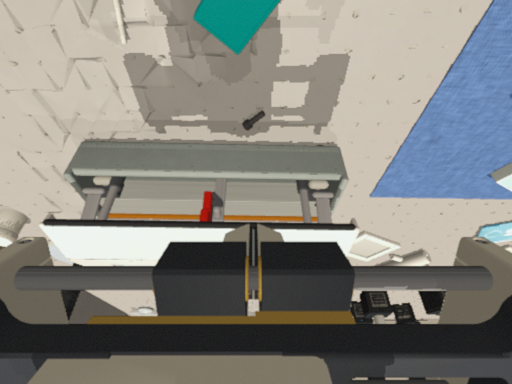

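View pics/scene2.png

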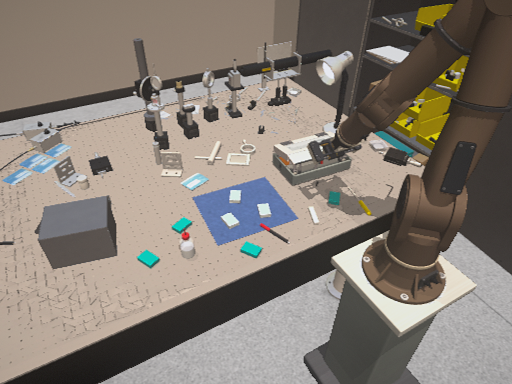

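Run:
```python
from h import *
p=snap('wrist'); W=cloud(p); X=[.5925,-.075,-.068]
c,s=np.cos(X[2]),np.sin(X[2])
def loc(Q): D=Q[...,:2]-X[:2]; return np.stack([D[...,0]*c+D[...,1]*s,-D[...,0]*s+D[...,1]*c,Q[...,2]],-1)*1000
L=loc(W)
i=p['pixels'].astype(int); m=(i[...,0]>100)&(i[...,0]>2.5*i[...,1])&(i[...,0]>2.5*i[...,2])
vs,us=np.where(m); print(us.min(),us.max(),vs.min(),vs.max())
for v in range(vs.min(),vs.max(),4): k=m[v]; print(v,np.where(k)[0][[0,-1]],np.round(np.nanmedian(L[v][k],0),1),np.round(L[v,np.where(k)[0][-1]],1))
print('lip'); 
for u in [70,120,150,180,230,300,340]: print(u,[ (v,np.round(L[v,u],0).tolist()) for v in (216,219,222,225,228,240)])
print('panel top',[np.round(L[v,u],1).tolist() for u in (120,254,320) for v in (145,175,185)])
from h import fitch
print(w2p(p,ch(X,[-91,6,105])[0]),w2p(p,ch(X,[-81,6,92.6])[0]),w2p(p,ch(X,[-62,9,81])[0]))
print(robot.spot_point(p,'keeper')[:2],robot.spot_point(p,'catch_tab')[:2],robot.spot_point(p,'hood_lip')[:2])
```

```text
200 211 192 221
192 [205 210] [-80.8   0.9  64.7] [-80.6   3.3  64.5]
196 [204 211] [-79.7   1.2  68.8] [-77.2   4.2  66.9]
200 [204 211] [-79.    1.7  73.2] [-72.9   4.   68.8]
204 [203 210] [-78.2   1.1  77.4] [-76.5   4.1  76.1]
208 [203 210] [-77.4   1.3  81.5] [-74.    4.1  79.2]
212 [201 210] [-85.    2.4  90.9] [-70.8   4.1  81.7]
216 [200 209] [-84.3   1.8  94.7] [-74.3   4.1  88.5]
220 [200 209] [-83.2   2.1  98.3] [-71.7   4.2  91.4]
lip
70 [(216, [71.0, -237.0, 3.0]), (219, [76.0, -239.0, 6.0]), (222, [-93.0, -109.0, 108.0]), (225, [-91.0, -110.0, 110.0]), (228, [-87.0, -111.0, 111.0]), (240, [-70.0, -119.0, 114.0])]
120 [(216, [-13.0, -114.0, 53.0]), (219, [-47.0, -94.0, 77.0]), (222, [-92.0, -68.0, 107.0]), (225, [-92.0, -67.0, 110.0]), (228, [-88.0, -69.0, 110.0]), (240, [-71.0, -74.0, 114.0])]
150 [(216, [-13.0, -78.0, 52.0]), (219, [-46.0, -63.0, 76.0]), (222, [-93.0, -43.0, 107.0]), (225, [-91.0, -42.0, 109.0]), (228, [-89.0, -43.0, 110.0]), (240, [-72.0, -47.0, 113.0])]
180 [(216, [-15.0, -41.0, 53.0]), (219, [-8.0, -42.0, 53.0]), (222, [-93.0, -17.0, 106.0]), (225,
[... 297 characters left out ...]
(219, [-12.0, 106.0, 52.0]), (222, [-47.0, 97.0, 77.0]), (225, [-93.0, 86.0, 108.0]), (228, [-91.0, 87.0, 110.0]), (240, [-75.0, 89.0, 113.0])]
340 [(216, [62.0, 187.0, 1.0]), (219, [71.0, 189.0, 1.0]), (222, [80.0, 192.0, 1.0]), (225, [-92.0, 122.0, 106.0]), (228, [-92.0, 121.0, 109.0]), (240, [-76.0, 125.0, 113.0])]
panel top [[-93.8, -95.3, 14.5], [-88.5, -86.2, 51.4], [-73.1, -91.7, 52.0], [-93.6, 46.6, 9.9], [-91.0, 46.7, 50.2], [-43.1, 48.1, 24.9], [-87.5, 120.9, 1.1], [-93.1, 112.4, 50.3], [-66.4, 119.7, 41.7]]
[207.18561589 222.08508635] [209.80096776 215.98044275] [215.86639481 216.14285849]
[] [{'position': [205.9, 212.7], 'conf': 0.67}] [{'position': [201.0, 220.7], 'conf': 0.91}]
```

Run:
```python
from h import *
X=[.5925,-.075,-.068]
to(ch(X,[-95.5,45,84.5])[0])
```

```text
shift [79.4 -1.2 -1.9] n 1.2704757460715896
```

```bash
python3 -m handwheel '[[[10,0,-3],0],[[25,0,-3],0],[[40,0,-2.5],0],[[60,0,-2],0],[[78,-1,-2],0]]'; python3 -m handwheel '[[[1,0,0],0],[[1,0,0],0]]'
python3 - <<'E'
from h import *
st()
snap('wrist','w3');snap('scene','s3')
E
```

```text
time: 15.75
ee_pos: [0.4998, -0.0232, 0.0847]
tcp_rot: [0.018, 0.952, -0.039]
force: [0.6, 0.0, -0.0]
grip_width: 0.0006
time: 16.0
ee_pos: [0.4995, -0.023, 0.0846]
tcp_rot: [0.018, 0.953, -0.039]
force: [-0.3, -1.0, -0.2]
grip_width: 0.0007
t 16.0 pos [ 0.4995 -0.023   0.0846] F [-0.3 -1.  -0.2] w 0.0007
[[ 0.579  0.041  0.814]
 [-0.025  0.999 -0.032]
 [-0.815 -0.002  0.579]]
q [ 0.67  0.55 -1.02  2.51  2.11  0.66 -0.61]
```

View pics/w3.png

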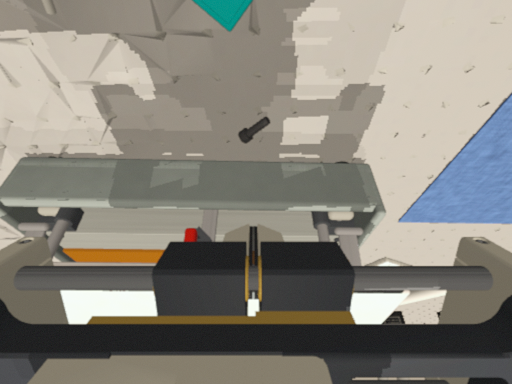

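```bash
python3 -m handwheel '[[[0,-8,0],0],[[0,-15,0],0],[[0,-20,0],0],[[0,-23,0],0],[[0,-24,0],0]]'; python3 -m handwheel '[[[0,-2,0],0],[[0,-4,0],0],[[0,-6,0],0],[[0,-6,0],0]]'
```

```text
time: 16.73
ee_pos: [0.4989, -0.0474, 0.0845]
tcp_rot: [0.018, 0.952, -0.039]
force: [0.9, 0.1, -0.4]
grip_width: 0.0003
time: 17.23
ee_pos: [0.4985, -0.0529, 0.0845]
tcp_rot: [0.018, 0.953, -0.038]
force: [-0.3, 1.4, 0.4]
grip_width: 0.0009
```

```bash
python3 -m handwheel '[[[0,-2,0],0],[[0,-4,0],0],[[0,-6,0],0],[[0,-6,0],0]]';python3 -m handwheel '[[[0,-2,0],0],[[0,-4,0],0],[[0,-4,0],0]]'
python3 - <<'E'
from h import *
st()
snap('wrist','w4')
E
```

```text
time: 17.73
ee_pos: [0.4983, -0.0592, 0.0845]
tcp_rot: [0.018, 0.952, -0.039]
force: [-0.3, 2.7, -0.4]
grip_width: -0.0001
time: 18.1
ee_pos: [0.4982, -0.0632, 0.0845]
tcp_rot: [0.018, 0.952, -0.039]
force: [-1.2, 3.3, 0.1]
grip_width: 0.0008
t 18.1 pos [ 0.4982 -0.0632  0.0845] F [-1.2  3.3  0.1] w 0.0008
[[ 0.579  0.041  0.814]
 [-0.026  0.999 -0.033]
 [-0.815 -0.002  0.58 ]]
q [ 0.8   0.54 -1.    2.5   2.2   0.58 -0.57]
```

View pics/w4.png

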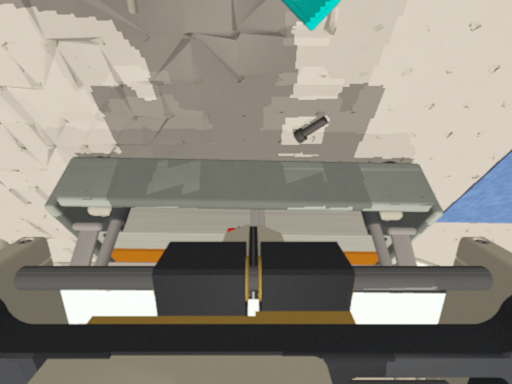

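Run:
```python
from h import *
p=snap('wrist'); W=cloud(p); X=[.5925,-.075,-.068]
c,s=np.cos(X[2]),np.sin(X[2])
D=W[...,:2]-X[:2]; L=np.stack([D[...,0]*c+D[...,1]*s,-D[...,0]*s+D[...,1]*c,W[...,2]],-1)*1000
i=p['pixels'].astype(int); m=(i[...,0]>100)&(i[...,0]>2.5*i[...,1])&(i[...,0]>2.5*i[...,2]); m[240:]=0
vs,us=np.where(m)
for v in sorted(set(vs)): k=np.where(m[v])[0]; print(v,k[[0,-1]],np.round(np.nanmedian(L[v][k],0),1),np.round(L[v,k[-1]],1))
```

```text
228 [230 234] [-80.2  -9.4  63.2] [-80.   -8.   63.1]
229 [228 232] [-80.8 -10.8  64.4] [-80.9  -9.3  64.4]
230 [228 230] [-81.5 -11.4  65.6] [-82.  -10.6  65.8]
```

```bash
python3 - <<'E'
import numpy as np
L=lambda t:np.array([70-166*np.cos(t)+10*np.sin(t),62+10*np.cos(t)+166*np.sin(t)])
for t in np.arange(.2,1.6,.05):
    d=L(t)-L(.2); print(round(t,2),np.round([.58*d[0]-.815*d[1],.814*d[0]+.58*d[1]],1), np.round(d,1))
E
python3 -m handwheel '[[[0,-2,0],0],[[0,-3,0],0],[[0,-3,2],0],[[0,-3,3],0],[[0,-3,4],0]]'
```

```text
0.2 [0. 0.] [0. 0.]
0.25 [-5.1  6.5] [2.3 8. ]
0.3 [-10.   13.3] [ 5.1 15.8]
0.35 [-14.4  20.3] [ 8.2 23.5]
0.4 [-18.5  27.5] [11.7 31.1]
0.45 [-22.3  35. ] [15.6 38.4]
0.5 [-25.7  42.6] [19.8 45.6]
0.55 [-28.6  50.3] [24.4 52.5]
0.6 [-31.2  58.2] [29.3 59.2]
0.65 [-33.4  66.2] [34.6 65.6]
0.7 [-35.2  74.4] [40.2 71.8]
0.75 [-36.6  82.6] [46.1 77.7]
0.8 [-37.6  90.8] [52.2 83.3]
0.85 [-38.1  99.1] [58.7 88.5]
0.9 [-38.3 107.4] [65.4 93.5]
0.95 [-38.  115.7] [72.3 98.1]
1.0 [-37.3 124. ] [ 79.4 102.3]
1.05 [-36.2 132.2] [ 86.8 106.2]
1.1 [-34.7 140.4] [ 94.3 109.7]
1.15 [-32.8 148.5] [102.  112.8]
1.2 [-30.5 156.5] [109.9 115.6]
1.25 [-27.7 164.3] [117.9 117.9]
1.3 [-24.6 172. ] [125.9 119.8]
1.35 [-21.1 179.6] [134.1 121.4]
1.4 [-17.3 186.9] [142.3 122.5]
1.45 [-13.1 194.1] [150.6 123.2]
1.5 [ -8.5 201. ] [158.9 123.5]
1.55 [ -3.6 207.7] [167.3 123.4]
time: 18.82
ee_pos: [0.4991, -0.0659, 0.0857]
tcp_rot: [0.018, 0.956, -0.038]
force: [-9.7, 4.5, -0.4]
grip_width: 0.0004
```

```bash
python3 -m handwheel '[[[-2,0,3],0],[[-5,0,6.5],0],[[-7,0,10],0]]';  python3 - <<'E'
from h import *
st(); snap('wrist','w5')
E
```

```text
time: 19.2
ee_pos: [0.5018, -0.0658, 0.0965]
tcp_rot: [0.019, 0.959, -0.038]
force: [-15.3, 4.2, 0.4]
grip_width: 0.0006
t 19.2 pos [ 0.5018 -0.0658  0.0965] F [-15.3   4.2   0.4] w 0.0006
[[ 0.574  0.04   0.818]
 [-0.024  0.999 -0.033]
 [-0.818 -0.001  0.575]]
q [ 0.81  0.49 -0.98  2.48  2.15  0.51 -0.53]
```

View pics/w5.png

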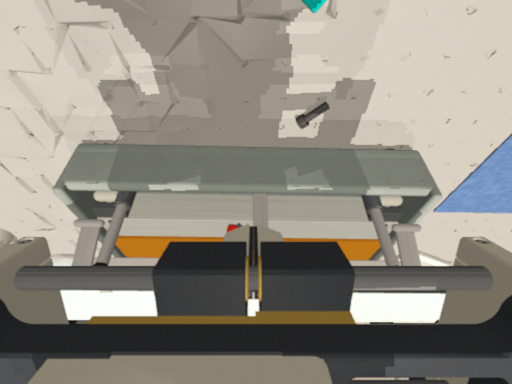

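```bash
cat >> h.py <<'E'
XC=[.5925,-.075,-.068]
def locc(W,X=XC):
    c,s=np.cos(X[2]),np.sin(X[2]); D=W[...,:2]-np.array(X[:2]); return np.stack([D[...,0]*c+D[...,1]*s,-D[...,0]*s+D[...,1]*c,W[...,2]],-1)*1000
def hoodang(p):
    L=locc(cloud(p)).reshape(-1,3); L=L[np.isfinite(L[:,0])]
    for ya,yb in [(-130,-70),(-70,-25),(40,75),(75,130)]:
        K=L[(L[:,1]>ya)&(L[:,1]<yb)]; r=np.hypot(K[:,0]-70,K[:,2]-62); a=np.arctan2(K[:,2]-62,70-K[:,0])
        k=(r>158)&(r<170)&(a>.15)
        if k.sum(): print((ya,yb),k.sum(),'ang',np.round(np.percentile(a[k]-.08,[10,50,90]),3))
E
python3 - <<'E'
from h import *
for n in ['scene','side','wrist']:
    print(n);hoodang(snap(n,n+'5'))
E
```

```text
scene
(40, 75) 9 ang [0.25  0.29  0.305]
(75, 130) 35 ang [0.263 0.292 0.318]
side
(-70, -25) 1 ang [0.315 0.315 0.315]
(40, 75) 19 ang [0.262 0.279 0.302]
(75, 130) 37 ang [0.256 0.281 0.306]
wrist
(-130, -70) 465 ang [0.293 0.305 0.317]
(-70, -25) 172 ang [0.291 0.303 0.316]
(40, 75) 198 ang [0.283 0.298 0.315]
(75, 130) 673 ang [0.284 0.298 0.315]
```

View pics/side5.png

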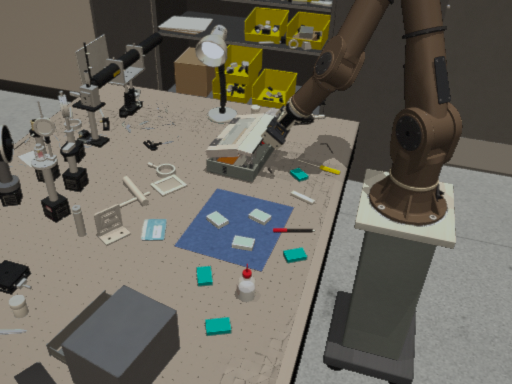

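```bash
python3 -m handwheel '[[[-5,0,5],0],[[-9,0,11],0],[[-12.5,0,18],0],[[-16,0,25],0],[[-19,0,33],0]]';  python3 - <<'E'
from h import *
st(); p=snap('wrist','w6'); hoodang(p)
E
```

```text
time: 20.02
ee_pos: [0.5159, -0.0659, 0.1301]
tcp_rot: [0.019, 0.961, -0.037]
force: [-5.7, 4.2, -2.5]
grip_width: 0.0005
t 20.02 pos [ 0.5159 -0.0659  0.1301] F [-5.7  4.2 -2.5] w 0.0005
[[ 0.572  0.04   0.819]
 [-0.023  0.999 -0.032]
 [-0.82  -0.001  0.573]]
q [ 0.78  0.37 -0.91  2.42  2.01  0.35 -0.4 ]
(-130, -70) 323 ang [0.51  0.521 0.542]
(-70, -25) 124 ang [0.509 0.518 0.538]
(40, 75) 133 ang [0.501 0.511 0.536]
(75, 130) 505 ang [0.501 0.514 0.542]
```

```bash
python3 -m handwheel '[[[-5,0,14],0],[[-9,0,30],0],[[-11,0,46],0],[[-12,0,62],0],[[-11,0,78],0]]';  python3 - <<'E'
from h import *
st(); p=snap('wrist','w7'); hoodang(p); snap('side','sd7')
E
```

```text
time: 20.7
ee_pos: [0.5786, -0.0688, 0.1878]
tcp_rot: [0.017, 0.952, -0.039]
force: [-3.4, 2.5, 2.8]
grip_width: 0.0002
t 20.7 pos [ 0.5786 -0.0688  0.1878] F [-3.4  2.5  2.8] w 0.0002
[[ 0.579  0.041  0.814]
 [-0.026  0.999 -0.032]
 [-0.815 -0.002  0.58 ]]
q [ 0.59  0.27 -0.66  2.24  1.28  0.2   0.31]
```

View pics/w7.png

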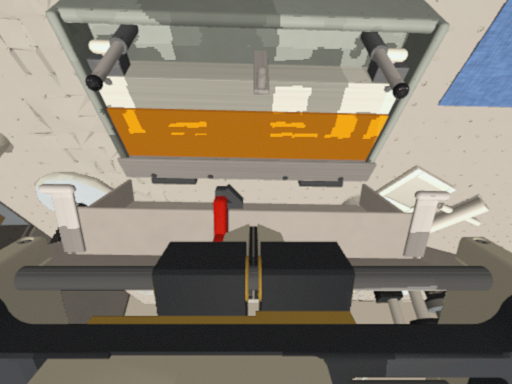

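```bash
python3 -m handwheel '[[[2.5,0,16],0],[[7,0,32],0],[[13,0,48],0],[[20,0,63],0],[[29,0,77],0]]';  python3 - <<'E'
from h import *
st(); p=snap('wrist','w8'); hoodang(p); p=snap('side','sd8'); hoodang(p);to(ch(XC,[60,5,260])[0])
E
```

```text
time: 21.42
ee_pos: [0.6577, -0.073, 0.2074]
tcp_rot: [0.018, 0.954, -0.04]
force: [-2.1, 2.8, -2.5]
grip_width: 0.0005
t 21.43 pos [ 0.6577 -0.073   0.2074] F [-2.1  2.8 -2.5] w 0.0005
[[ 0.578  0.042  0.815]
 [-0.027  0.999 -0.033]
 [-0.816 -0.003  0.579]]
q [ 0.63  0.38 -0.76  2.05  1.06  0.34  0.58]
(75, 130) 15 ang [1.488 1.493 1.494]
(40, 75) 12 ang [1.488 1.498 1.512]
(75, 130) 21 ang [1.493 1.503 1.518]
shift [-46.1  -1.8  25.2] n 0.8410730562879605
```

View pics/w8.png

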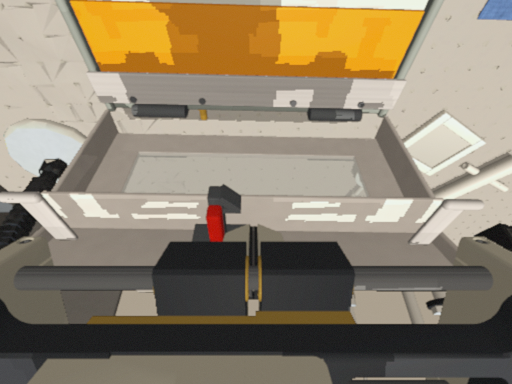

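View pics/sd8.png

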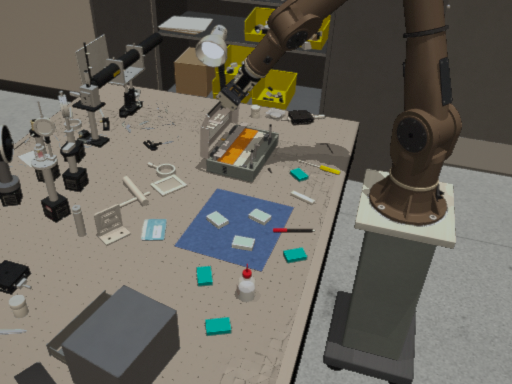

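```bash
python3 -m handwheel '[[[5,0,7],0],[[9,0,13],0],[[9,0,13],0],[[0,4,0],0],[[-35,4,-30],0]]'; python3 -m handwheel '[[[-40,0,-30],0],[[-80,0,-60],0],[[-80,0,-60],0],[[-80,0,-60],0]]'
python3 - <<'E'
from h import *
st(); p=snap('side','sd9'); hoodang(p);hoodang(snap('scene','sc9'))
E
```

```text
time: 22.15
ee_pos: [0.6139, -0.0658, 0.2198]
tcp_rot: [0.018, 0.951, -0.038]
force: [-0.3, 0.7, 0.6]
grip_width: 0.0001
time: 22.65
ee_pos: [0.5169, -0.0647, 0.2497]
tcp_rot: [0.017, 0.953, -0.045]
force: [0.8, 0.2, 0.6]
grip_width: -0.0003
t 22.65 pos [ 0.5169 -0.0647  0.2497] F [0.8 0.2 0.6] w -0.0003
[[ 0.579  0.046  0.814]
 [-0.031  0.999 -0.034]
 [-0.815 -0.005  0.579]]
q [ 1.19  0.11 -1.21  2.26  0.51  0.26  1.09]
(-130, -70) 20 ang [1.567 1.578 1.605]
(-70, -25) 15 ang [1.562 1.581 1.601]
(40, 75) 9 ang [1.571 1.581 1.59 ]
(75, 130) 22 ang [1.56  1.585 1.596]
(-130, -70) 16 ang [1.573 1.585 1.612]
(-70, -25) 4 ang [1.583 1.593 1.609]
(40, 75) 18 ang [1.58  1.594 1.608]
(75, 130) 32 ang [1.562 1.585 1.61 ]
```

View pics/sc9.png

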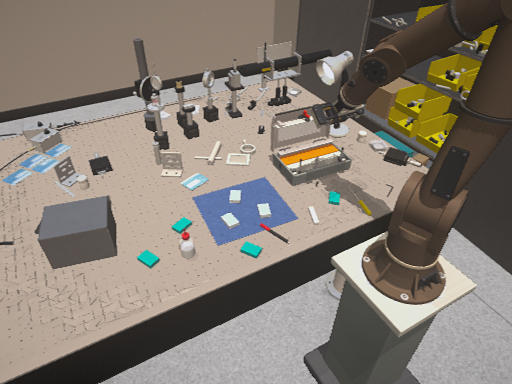

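```bash
cat > unt.py <<'E'
from h import *
from plan import *
import sys
def search(Ws,Ts,w=.15,top=8):
    s=robot.get_state(); q=np.array(s['joint_positions']); p,R=fkt(q)
    out=[]
    for W in Ws:
        q1=run(q,p,R,np.array(W),w) if W is not None else q; p1,R1=fkt(q1)
        for T in Ts:
            T2=np.array(W if W is not None else p)+T
            q2=run(q1,p1,R1,T2,w); p2,R2=fkt(q2); out.append((-R2[2,0],W,T,np.round(p2,2),np.round(R2[:,0],3),np.round(q2,2)))
    out.sort(key=lambda a:-a[0])
    for o in out[:top]: print(*o)
E
python3 - <<'E'
from unt import *
search([(.35,0,.5),(.3,0,.5),(.3,.1,.5),(.3,-.1,.45),(.3,0,.6)],[(0,0,0),(-.06,0,0),(-.12,0,0),(-.18,0,0),(-.12,.06,0),(-.12,-.06,0),(-.12,.0,-.06)])
E
```

```text
0.9841686730487144 (0.3, 0, 0.5) (-0.12, -0.06, 0) [ 0.19 -0.07  0.5 ] [ 0.143  0.105 -0.984] [ 0.8  -0.44 -0.2   1.82 -0.25  1.7   2.12]
0.9818509807511672 (0.3, 0, 0.6) (-0.18, 0, 0) [0.16 0.01 0.6 ] [ 0.078 -0.173 -0.982] [-0.18 -0.44 -0.24  1.57  0.1   2.    1.12]
0.9732076099535879 (0.3, 0, 0.6) (-0.12, 0, 0) [0.2  0.01 0.61] [ 0.172 -0.153 -0.973] [-0.28 -0.44 -0.18  1.57  0.15  1.91  1.1 ]
0.9728671922923428 (0.3, 0, 0.5) (-0.12, 0, 0) [0.2  0.01 0.5 ] [ 0.103 -0.207 -0.973] [-0.33 -0.44 -0.2   1.83  0.15  1.76  1.  ]
0.9717469822384693 (0.3, 0, 0.5) (-0.06, 0, 0) [0.25 0.   0.5 ] [ 0.208 -0.112 -0.972] [-0.09 -0.44 -0.2   1.83  0.08  1.57  1.23]
0.9710573789715056 (0.3, 0, 0.6) (-0.12, 0.0, -0.06) [0.2  0.01 0.55] [ 0.133 -0.198 -0.971] [-0.34 -0.44 -0.19  1.72  0.17  1.83  1.01]
0.9691783611061945 (0.35, 0, 0.5) (-0.12, 0, 0) [0.25 0.01 0.5 ] [ 0.208 -0.132 -0.969] [-0.14 -0.44 -0.2   1.83  0.11  1.59  1.18]
0.9646201200284474 (0.35, 0, 0.5) (-0.12, 0.0, -0.06) [0.25 0.01 0.44] [ 0.205 -0.166 -0.965] [-0.21 -0.44 -0.21  1.98  0.15  1.47  1.07]
```

Run:
```python
from h import *
to([.35,-.03,.5])
```

```text
shift [-302.2   25.6    6.8] n 4.853699055268536
```

```bash
python3 -m handwheel '[[[-60,5,1],0],[[-120,10,3],0],[[-180,15,4],0],[[-240,20,6],0],[[-302,26,7],0]]' 0.2
python3 - <<'E'
from unt import *
st(); to([.3,0,.5])
search([None],[(0,0,0),(-.06,0,0),(-.12,0,0),(-.18,0,0),(-.12,.03,0),(-.12,-.03,0),(-.12,.0,-.06),(-.12,0,.06),(-.18,.03,0),(-.18,-.03,0)])
E
```

```text
time: 23.38
ee_pos: [0.409, -0.0678, 0.3601]
tcp_rot: [0.021, 0.951, -0.035]
force: [1.2, -0.5, -0.6]
grip_width: 0.0462
t 23.38 pos [ 0.409  -0.0678  0.3601] F [ 1.2 -0.5 -0.6] w 0.0462
[[ 0.581  0.039  0.813]
 [-0.021  0.999 -0.033]
 [-0.814  0.002  0.581]]
q [ 1.02 -0.39 -0.6   2.23 -0.66  0.72  2.31]
shift [-178.6   63.9   -9.6] n 3.038918992478146
0.8873976924629731 None (-0.12, 0.03, 0) [ 0.3  -0.05  0.36] [ 0.438  0.145 -0.887] [ 0.75 -0.44 -0.24  2.24 -0.53  1.05  2.3 ]
0.8705840786023946 None (-0.12, 0, 0.06) [ 0.3  -0.08  0.42] [ 0.469  0.15  -0.871] [ 0.94 -0.44 -0.22  2.11 -0.57  1.23  2.44]
0.8585420604038716 None (-0.18, -0.03, 0) [ 0.24 -0.11  0.36] [ 0.487  0.16  -0.859] [ 1.09 -0.44 -0.09  2.27 -0.6   1.22  2.74]
0.8560375624108963 None (-0.18, 0, 0) [ 0.24 -0.08  0.36] [ 0.469  0.218 -0.856] [ 1.11 -0.44 -0.14  2.28 -0.63  1.27  2.74]
0.8531198454037879 None (-0.12, 0, 0) [ 0.3  -0.08  0.36] [ 0.503  0.139 -0.853] [ 0.98 -0.44 -0.24  2.27 -0.65  1.08  2.58]
0.849333442129137 None (-0.18, 0.03, 0) [ 0.24 -0.05  0.35] [ 0.451  0.275 -0.849] [ 1.12 -0.44 -0.18  2.28 -0.66  1.31  2.74]
0.8360883243082294 None (-0.12, 0.0, -0.06) [ 0.29 -0.07  0.3 ] [ 0.54   0.094 -0.836] [ 0.97 -0.44 -0.28  2.44 -0.75  0.87  2.69]
0.8360492203696568 None (-0.06, 0, 0) [ 0.35 -0.07  0.36] [ 0.549  0.007 -0.836] [ 0.59 -0.44 -0.25  2.28 -0.43  0.77  2.1 ]
```

```bash
python3 -m handwheel '[[[-26,14,9],0.18],[[-52,27,18],0.36],[[-79,40,28],0.54],[[-105,54,38],0.72],[[-131,68,47],0.9]]'
python3 - <<'E'
from unt import *
st(); print()
search([None],[(0,0,0),(-.06,0,0),(-.12,0,0),(-.18,0,0),(-.12,.03,0),(-.12,-.03,0),(-.12,.0,-.06),(-.12,0,.06),(-.18,.03,0),(-.18,-.03,0)])
to([.3,0,.5])
E
```

```text
time: 24.0
ee_pos: [0.3902, -0.0067, 0.4676]
tcp_rot: [0.507, 0.95, -0.286]
force: [0.2, 1.0, 0.1]
grip_width: 0.0548
t 24.0 pos [ 0.3902 -0.0067  0.4676] F [0.2 1.  0.1] w 0.0548
[[ 0.557  0.447  0.7  ]
 [-0.014  0.848 -0.531]
 [-0.83   0.286  0.478]]
q [ 0.27 -0.44 -0.27  2.02 -0.11  0.95  1.04]

0.9578672499276313 None (-0.12, 0, 0) [ 0.29 -0.01  0.47] [ 0.287 -0.005 -0.958] [ 0.18 -0.44 -0.2   1.92 -0.08  1.36  1.  ]
0.9578074439227322 None (-0.12, 0.0, -0.06) [ 0.29 -0.01  0.41] [ 0.287 -0.004 -0.958] [ 0.19 -0.44 -0.22  2.07 -0.09  1.22  1.  ]
0.9514327968374118 None (-0.12, 0, 0.06) [ 0.29 -0.01  0.53] [ 0.308 -0.006 -0.951] [ 0.18 -0.44 -0.19  1.78 -0.07  1.48  1.  ]
0.925877901839449 None (-0.12, 0.03, 0) [0.29 0.03 0.47] [ 0.34  -0.164 -0.926] [-0.35 -0.44 -0.21  1.95  0.24  1.42  0.4 ]
0.9254462188812516 None (-0.12, -0.03, 0) [ 0.29 -0.05  0.47] [ 0.35   0.144 -0.925] [ 0.7  -0.44 -0.21  1.95 -0.4   1.39  1.59]
0.9047175155773566 None (-0.06, 0, 0) [ 0.34 -0.01  0.47] [ 0.426 -0.012 -0.905] [ 0.17 -0.44 -0.21  1.97 -0.06  1.17  0.98]
0.8714328676621332 None (-0.18, 0, 0) [ 0.22 -0.03  0.47] [ 0.34   0.354 -0.871] [ 1.14 -0.44 -0.21  2.   -0.59  1.67  2.04]
0.8304433351520285 None (0, 0, 0) [ 0.39 -0.01  0.47] [ 0.557 -0.014 -0.83 ] [ 0.27 -0.44 -0.27  2.02 -0.11  0.95  1.04]
shift [-77.2 -25.4 -51.2] n 1.5376115177992642
```

```bash
python3 -m handwheel '[[[-22,-18,-28],0],[[-45,-36,-56],0],[[-67,-54,-84],0],[[-67,-54,-84],0]]'
python3 - <<'E'
from unt import *
s=st(); print()
R=Ro.from_rotvec(s['tcp_rot']).as_matrix()
search([None],[(-.03,0,0),(-.06,0,0),(-.09,0,0),(-.12,0,0),(-.12,.03,0),(-.12,-.02,0),(-.09,.0,-.06),(-.09,0,.06),(-.06,.02,0),(-.06,-.02,0)])
print(R.T@[-90,0,0])
E
```

```text
time: 24.5
ee_pos: [0.3368, 0.0579, 0.4046]
tcp_rot: [0.395, 1.009, -0.361]
force: [-0.7, 2.1, -2.1]
grip_width: 0.0551
t 24.5 pos [0.3368 0.0579 0.4046] F [-0.7  2.1 -2.1] w 0.0551
[[ 0.486  0.466  0.739]
 [-0.109  0.872 -0.478]
 [-0.867  0.151  0.474]]
q [-0.12 -0.44 -0.37  2.13  0.21  1.02  0.48]

0.8932691716583396 None (-0.06, -0.02, 0) [0.28 0.04 0.4 ] [ 0.397 -0.211 -0.893] [-0.55 -0.44 -0.23  2.13  0.36  1.31  0.18]
0.8841740553134543 None (-0.06, 0, 0) [0.28 0.06 0.4 ] [ 0.425 -0.193 -0.884] [-0.64 -0.44 -0.23  2.13  0.38  1.31  0.08]
0.8836769465522175 None (-0.09, 0, 0.06) [0.25 0.07 0.46] [ 0.4   -0.243 -0.884] [-0.8  -0.44 -0.21  1.99  0.4   1.56  0.01]
0.8794101177582245 None (-0.03, 0, 0) [0.31 0.06 0.4 ] [ 0.454 -0.144 -0.879] [-0.5  -0.44 -0.23  2.14  0.35  1.19  0.22]
0.8770384604950735 None (-0.06, 0.02, 0) [0.28 0.08 0.4 ] [ 0.45  -0.167 -0.877] [-0.72 -0.44 -0.23  2.14  0.4   1.31  0.01]
0.8764311219512185 None (-0.09, 0, 0) [0.25 0.07 0.4 ] [ 0.416 -0.242 -0.876] [-0.83 -0.44 -0.23  2.14  0.41  1.44 -0.09]
0.8706695550642571 None (-0.09, 0.0, -0.06) [0.25 0.06 0.34] [ 0.44  -0.219 -0.871] [-0.84 -0.44 -0.25  2.29  0.43  1.28 -0.18]
0.8610643240513038 None (-0.12, 0.03, 0) [0.22 0.09 0.4 ] [ 0.457 -0.223 -0.861] [-1.11 -0.44 -0.23  2.15  0.43  1.53 -0.35]
[-43.71821227 -41.94829828 -66.55116969]
```

Run:
```python
from unt import *
search([(.38,-.14,.45),(.35,-.13,.45),(.38,-.12,.45)],[(0,0,0),(-.1,.02,0),(-.15,.033,0),(-.2,.045,0)])
to([.38,-.13,.45])
```

```text
0.9430482883878902 (0.38, -0.12, 0.45) (-0.15, 0.033, 0) [ 0.24 -0.1   0.45] [ 0.317  0.102 -0.943] [ 0.97 -0.44 -0.21  1.97 -0.39  1.44  1.88]
0.9319689098062298 (0.38, -0.12, 0.45) (-0.1, 0.02, 0) [ 0.29 -0.11  0.45] [ 0.362 -0.019 -0.932] [ 0.71 -0.44 -0.21  1.98 -0.26  1.26  1.6 ]
0.9299304574489631 (0.35, -0.13, 0.45) (-0.1, 0.02, 0) [ 0.26 -0.12  0.45] [ 0.365  0.048 -0.93 ] [ 0.97 -0.44 -0.21  1.99 -0.39  1.36  1.88]
0.9241231641925892 (0.38, -0.14, 0.45) (-0.15, 0.033, 0) [ 0.24 -0.12  0.45] [ 0.369  0.097 -0.924] [ 1.12 -0.44 -0.21  1.99 -0.45  1.44  2.04]
0.9182421329939119 (0.38, -0.14, 0.45) (-0.1, 0.02, 0) [ 0.29 -0.13  0.45] [ 0.396 -0.018 -0.918] [ 0.84 -0.44 -0.21  2.   -0.33  1.24  1.75]
0.8965846048782038 (0.35, -0.13, 0.45) (-0.15, 0.033, 0) [ 0.21 -0.11  0.45] [ 0.407  0.175 -0.897] [ 1.4  -0.44 -0.21  2.02 -0.55  1.58  2.32]
0.8672440838514714 (0.35, -0.13, 0.45) (0, 0, 0) [ 0.35 -0.13  0.45] [ 0.486 -0.109 -0.867] [ 0.39 -0.43 -0.09  2.04 -0.09  1.01  1.36]
0.867241641502482 (0.38, -0.14, 0.45) (0, 0, 0) [ 0.38 -0.14  0.45] [ 0.486 -0.109 -0.867] [ 0.13 -0.38  0.05  2.02  0.05  0.99  1.21]
shift [   2.1 -136.8  143.3] n 3.1689164749824803
```

Run:
```python
from unt import *
search([(.38,-.06,.45),(.38,-.08,.45),(.38,-.1,.45),(.38,-.08,.55)],[(-.1,.0,0),(-.1,.02,0),(-.15,0,0),(-.15,.02,0),(-.15,.033,0),(-.2,0,0),(-.2,.02,0),(-.2,.045,0)])
to([.38,-.09,.45])
```

```text
0.9799191140750767 (0.38, -0.08, 0.45) (-0.15, 0.033, 0) [ 0.25 -0.05  0.45] [ 0.18  -0.085 -0.98 ] [ 0.25 -0.44 -0.21  1.94 -0.01  1.44  1.09]
0.976120534971654 (0.38, -0.06, 0.45) (-0.15, 0, 0) [ 0.25 -0.07  0.45] [ 0.216  0.021 -0.976] [ 0.57 -0.44 -0.21  1.95 -0.19  1.43  1.44]
0.9761136206221104 (0.38, -0.08, 0.45) (-0.15, 0.02, 0) [ 0.25 -0.07  0.45] [ 0.216  0.021 -0.976] [ 0.57 -0.44 -0.21  1.95 -0.19  1.43  1.44]
0.9725868472717974 (0.38, -0.06, 0.45) (-0.15, 0.02, 0) [ 0.25 -0.04  0.45] [ 0.179 -0.148 -0.973] [ 0.07 -0.44 -0.21  1.95  0.08  1.46  0.89]
0.9716991988305181 (0.38, -0.08, 0.55) (-0.15, 0.033, 0) [ 0.25 -0.05  0.56] [ 0.224 -0.075 -0.972] [ 0.29 -0.44 -0.19  1.7  -0.03  1.64  1.14]
0.9690897463559858 (0.38, -0.08, 0.55) (-0.15, 0.02, 0) [ 0.25 -0.07  0.56] [ 0.246 -0.015 -0.969] [ 0.52 -0.44 -0.19  1.7  -0.15  1.63  1.37]
0.9679725442746525 (0.38, -0.1, 0.45) (-0.15, 0.033, 0) [ 0.25 -0.08  0.45] [ 0.244  0.058 -0.968] [ 0.71 -0.44 -0.21  1.95 -0.26  1.43  1.59]
0.9645629116551836 (0.38, -0.08, 0.55) (-0.2, 0.045, 0) [ 0.2  -0.03  0.56] [ 0.125 -0.232 -0.965] [-0.19 -0.44 -0.19  1.7   0.19  1.83  0.68]
shift [  -2.2 -101.9  124.1] n 2.569818866633377
```

Move to (.38,-.08,.45), then inward in small steps.

```bash
python3 -m handwheel '[[[-1,-31,40],0],[[-2,-62,80],0],[[-3,-93,120],0],[[-3,-93,120],0]]'
python3 - <<'E'
from unt import *
s=st(); R=Ro.from_rotvec(s['tcp_rot']).as_matrix(); print(np.round(R.T@[-75,16,0]))
search([None],[(-.075,.016,0),(-.15,.033,0),(-.15,.02,0),(-.15,.05,0)])
E
```

```text
time: 25.0
ee_pos: [0.3821, -0.0823, 0.4504]
tcp_rot: [0.397, 1.01, -0.361]
force: [0.5, 1.0, -0.3]
grip_width: 0.0552
t 25.0 pos [ 0.3821 -0.0823  0.4504] F [ 0.5  1.  -0.3] w 0.0552
[[ 0.485  0.467  0.739]
 [-0.108  0.871 -0.479]
 [-0.868  0.153  0.473]]
q [-0.16 -0.42  0.06  2.03  0.21  1.04  0.88]
[-38. -21. -63.]
0.9801150222037874 None (-0.15, 0.033, 0) [ 0.25 -0.05  0.45] [ 0.189 -0.061 -0.98 ] [ 0.32 -0.44 -0.21  1.94 -0.05  1.44  1.16]
0.9732583001175259 None (-0.15, 0.02, 0) [ 0.25 -0.07  0.45] [ 0.228  0.031 -0.973] [ 0.61 -0.44 -0.21  1.95 -0.21  1.43  1.48]
0.9613941525423724 None (-0.15, 0.05, 0) [ 0.25 -0.03  0.45] [ 0.193 -0.196 -0.961] [-0.08 -0.44 -0.21  1.96  0.16  1.48  0.73]
0.9261550259822535 None (-0.075, 0.016, 0) [ 0.32 -0.07  0.45] [ 0.368 -0.084 -0.926] [ 0.36 -0.44 -0.21  1.99 -0.06  1.2   1.2 ]
```

```bash
python3 -m handwheel '[[[-13,-7,-21],0],[[-25,-14,-42],0],[[-38,-21,-63],0],[[-57,-32,-95],0],[[-76,-43,-127],0]]'
python3 - <<'E'
from unt import *
s=st(); R=Ro.from_rotvec(s['tcp_rot']).as_matrix(); print(np.round(R.T@[-75,0,0]))
search([None],[(-.075,y,0) for y in (-.06,-.04,-.02,0,.02,.04)]+[(-.12,y,0) for y in (-.06,-.04,-.02,0,.02,.04)])
E
```

```text
time: 25.62
ee_pos: [0.3479, -0.0828, 0.4322]
tcp_rot: [0.416, 1.04, -0.384]
force: [-1.3, -0.4, 0.4]
grip_width: 0.0549
t 25.62 pos [ 0.3479 -0.0828  0.4322] F [-1.3 -0.4  0.4] w 0.0549
[[ 0.454  0.493  0.742]
 [-0.108  0.858 -0.503]
 [-0.884  0.148  0.443]]
q [ 0.47 -0.43 -0.26  2.06 -0.11  1.02  1.25]
[-34. -37. -56.]
0.9796583078007549 None (-0.12, 0.02, 0) [ 0.24 -0.07  0.43] [ 0.201  0.007 -0.98 ] [ 0.55 -0.44 -0.21  1.99 -0.17  1.4   1.39]
0.979173156519932 None (-0.12, 0.04, 0) [ 0.25 -0.04  0.43] [ 0.166 -0.118 -0.979] [ 0.16 -0.44 -0.21  1.99  0.04  1.42  0.95]
0.9619419897300067 None (-0.12, 0, 0) [ 0.24 -0.09  0.43] [ 0.265  0.067 -0.962] [ 0.83 -0.44 -0.21  2.   -0.31  1.4   1.7 ]
0.9565755051005924 None (-0.075, 0.02, 0) [ 0.28 -0.07  0.43] [ 0.283 -0.071 -0.957] [ 0.37 -0.44 -0.21  2.01 -0.07  1.27  1.18]
0.955355300119284 None (-0.075, 0.04, 0) [ 0.29 -0.04  0.43] [ 0.272 -0.115 -0.955] [ 0.16 -0.44 -0.21  2.01  0.04  1.29  0.95]
0.9506601389706657 None (-0.075, 0, 0) [ 0.28 -0.09  0.43] [ 0.308 -0.04  -0.951] [ 0.55 -0.44 -0.21  2.01 -0.17  1.25  1.4 ]
0.9442273154410316 None (-0.12, -0.02, 0) [ 0.24 -0.11  0.43] [ 0.32   0.077 -0.944] [ 1.01 -0.44 -0.21  2.02 -0.39  1.39  1.9 ]
0.9402142963466531 None (-0.075, -0.02, 0) [ 0.28 -0.11  0.43] [ 0.34  -0.025 -0.94 ] [ 0.71 -0.44 -0.21  2.02 -0.25  1.24  1.57]
```

```bash
python3 -m handwheel '[[[-19,-11,-35],0],[[-38,-22,-70],0],[[-58,-33,-104],0],[[-58,-33,-104],0],[[-58,-33,-104],0]]'
python3 - <<'E'
from unt import *
s=st(); R=Ro.from_rotvec(s['tcp_rot']).as_matrix(); 
search([None],[(-.075,y,0) for y in (-.06,-.04,-.02,0,.02,.04)]+[(-.12,y,0) for y in (-.06,-.04,-.02,0,.02,.04)],top=4)
for y in (0,20,40): print(np.round(R.T@[-75,y,0]))
E
```

```text
time: 26.25
ee_pos: [0.2994, -0.0182, 0.3598]
tcp_rot: [0.302, 1.156, -0.465]
force: [0.8, 1.1, -1.5]
grip_width: 0.0547
t 26.25 pos [ 0.2994 -0.0182  0.3598] F [ 0.8  1.1 -1.5] w 0.0547
[[ 0.324  0.5    0.803]
 [-0.196  0.866 -0.46 ]
 [-0.925 -0.008  0.379]]
q [ 0.29 -0.44 -0.45  2.18  0.07  1.06  0.87]
0.9753274724388457 None (-0.12, -0.06, 0) [ 0.2  -0.08  0.36] [ 0.043 -0.217 -0.975] [ 0.16 -0.44 -0.23  2.17  0.13  1.37  0.94]
0.9665060252256059 None (-0.075, -0.06, 0) [ 0.24 -0.08  0.36] [ 0.151 -0.207 -0.967] [ 0.18 -0.44 -0.23  2.17  0.12  1.26  0.96]
0.9571431372800672 None (-0.075, -0.04, 0) [ 0.24 -0.06  0.36] [ 0.158 -0.242 -0.957] [-0.02 -0.44 -0.23  2.18  0.18  1.29  0.75]
0.9483738014000279 None (-0.12, -0.04, 0) [ 0.2  -0.05  0.36] [ 0.07  -0.309 -0.948] [-0.18 -0.44 -0.23  2.19  0.22  1.44  0.58]
[-24. -37. -60.]
[-28. -20. -69.]
[-32.  -3. -79.]
```

Run:
```python
from unt import *
search([(.3,-.22,.45),(.3,-.18,.45),(.3,-.15,.45),(.3,-.12,.45)],[(-.08,.0,0),(-.08,.05,0),(-.12,.07,0),(-.12,0,0),(-.12,.03,0)],top=6)
to([.3,-.18,.45])
```

```text
0.9932585581829358 (0.3, -0.18, 0.45) (-0.12, 0.07, 0) [ 0.19 -0.12  0.45] [ 0.101 -0.056 -0.993] [ 0.71 -0.44 -0.21  1.93 -0.09  1.53  1.57]
0.9909605044612063 (0.3, -0.12, 0.45) (-0.12, 0.03, 0) [ 0.2  -0.09  0.45] [ 0.05  -0.124 -0.991] [ 0.43 -0.44 -0.21  1.93  0.02  1.56  1.27]
0.9907055324203938 (0.3, -0.12, 0.45) (-0.12, 0, 0) [ 0.19 -0.13  0.45] [ 0.13  -0.039 -0.991] [ 0.83 -0.44 -0.21  1.93 -0.13  1.51  1.69]
0.9907039092303479 (0.3, -0.15, 0.45) (-0.12, 0.03, 0) [ 0.19 -0.13  0.45] [ 0.13  -0.039 -0.991] [ 0.83 -0.44 -0.21  1.93 -0.13  1.51  1.69]
0.9847226594393594 (0.3, -0.15, 0.45) (-0.12, 0.07, 0) [ 0.2  -0.08  0.45] [ 0.036 -0.17  -0.985] [ 0.27 -0.44 -0.21  1.94  0.08  1.59  1.1 ]
0.9779516987988504 (0.3, -0.15, 0.45) (-0.08, 0.05, 0) [ 0.23 -0.1   0.45] [ 0.143 -0.152 -0.978] [ 0.42 -0.44 -0.21  1.94  0.03  1.45  1.26]
shift [ -51.6 -140.6  109. ] n 2.9638917859666614
```

```bash
python3 -m handwheel '[[[-17,-47,36],0],[[-34,-94,72],0],[[-52,-141,109],0],[[-52,-141,109],0]]'
python3 - <<'E'
from unt import *
s=st(); R=Ro.from_rotvec(s['tcp_rot']).as_matrix(); 
search([None],[(-.06,y,0) for y in (0,.02,.04,.06)]+[(-.12,y,0) for y in (0,.02,.04,.07,.09)],top=4)
for y in (40,60,70): print(np.round(R.T@[-120,y,0]))
E
```

```text
time: 26.75
ee_pos: [0.3032, -0.1752, 0.451]
tcp_rot: [0.298, 1.155, -0.45]
force: [-0.2, 1.8, -0.8]
grip_width: 0.055
t 26.75 pos [ 0.3032 -0.1752  0.451 ] F [-0.2  1.8 -0.8] w 0.055
[[ 0.33   0.488  0.808]
 [-0.188  0.873 -0.45 ]
 [-0.925 -0.003  0.38 ]]
q [ 0.24 -0.41  0.02  1.98  0.11  1.2   1.3 ]
0.9931835421913471 None (-0.12, 0.07, 0) [ 0.2  -0.11  0.45] [ 0.103 -0.054 -0.993] [ 0.69 -0.44 -0.21  1.93 -0.09  1.53  1.56]
0.9907322386114152 None (-0.12, 0.09, 0) [ 0.2  -0.09  0.45] [ 0.055 -0.124 -0.991] [ 0.4  -0.44 -0.21  1.93  0.02  1.56  1.25]
0.9823095879872972 None (-0.12, 0.04, 0) [ 0.19 -0.15  0.45] [ 0.186 -0.022 -0.982] [ 0.98 -0.44 -0.21  1.94 -0.2   1.49  1.87]
0.9726924626013711 None (-0.12, 0.02, 0) [ 0.19 -0.17  0.45] [ 0.23  -0.034 -0.973] [ 1.11 -0.44 -0.21  1.95 -0.25  1.46  2.  ]
[ -47.  -24. -115.]
[ -51.   -6. -124.]
[ -53.    3. -128.]
```

```bash
python3 -m handwheel '[[[-18,1,-43],0],[[-35,2,-86],0],[[-53,3,-128],0],[[-53,3,-128],0],[[-53,3,-128],0]]'
python3 - <<'E'
from unt import *
s=st(); R=Ro.from_rotvec(s['tcp_rot']).as_matrix(); 
search([None],[(-.06,y,0) for y in (-.04,-.02,0,.02,.04,.06)]+[(-.1,y,0) for y in (-.02,0,.02,.04,.07,.09)],top=4)
for y in (0,20,40): print(np.round(R.T@[-60,y,0]))
E
```

```text
time: 27.38
ee_pos: [0.2275, -0.1882, 0.4055]
tcp_rot: [0.419, 1.11, -0.331]
force: [-0.8, -0.8, -0.3]
grip_width: 0.0552
t 27.38 pos [ 0.2275 -0.1882  0.4055] F [-0.8 -0.8 -0.3] w 0.0552
[[ 0.409  0.458  0.789]
 [-0.048  0.875 -0.482]
 [-0.911  0.159  0.38 ]]
q [ 1.12 -0.44 -0.14  2.11 -0.41  1.21  2.14]
0.9139314163667708 None (-0.06, 0.02, 0) [ 0.17 -0.17  0.4 ] [ 0.405  0.031 -0.914] [ 1.6  -0.44 -0.22  2.11 -0.51  1.44  2.53]
0.913529589654041 None (-0.06, 0.04, 0) [ 0.17 -0.16  0.4 ] [ 0.399  0.077 -0.914] [ 1.59 -0.44 -0.22  2.11 -0.52  1.48  2.52]
0.9128138742643725 None (-0.06, 0, 0) [ 0.17 -0.19  0.41] [ 0.408 -0.017 -0.913] [ 1.61 -0.44 -0.22  2.11 -0.51  1.4   2.54]
0.9119240968536778 None (-0.06, 0.06, 0) [ 0.17 -0.14  0.4 ] [ 0.391  0.123 -0.912] [ 1.57 -0.44 -0.22  2.11 -0.52  1.52  2.51]
[-25. -27. -47.]
[-26. -10. -57.]
[-27.   8. -67.]
```

Run:
```python
from unt import *
Ws=[]
for az in (110,125,140):
    for r in (.45,.6):
        Ws.append((r*np.cos(np.radians(az)),r*np.sin(np.radians(az)),.55))
def multi():
    s=robot.get_state(); q=np.array(s['joint_positions']); p,R=fkt(q)
    q=run(q,p,R,np.array([.35,-.1,.5])); p,R=fkt(q); print(np.round(R[:,0],3),np.round(q,2))
    q=run(q,p,R,np.array([.35,.3,.5])); p,R=fkt(q); print(np.round(R[:,0],3),np.round(q,2))
    for W in Ws:
        q1=run(q,p,R,np.array(W)); p1,R1=fkt(q1)
        print(np.round(W,2),np.round(p1,2),np.round(R1[:,0],2),np.round(q1,2))
        for dz in (.1,.2,.3):
            q2=run(q1,p1,R1,np.array(W)+[0,0,dz]); p2,R2=fkt(q2); print('   ',dz,np.round(p2,2),np.round(R2[:,0],3))
multi()
```

```text
[ 0.41  -0.048 -0.911] [ 1.05 -0.4  -0.47  1.84 -0.38  1.29  1.67]
[ 0.41  -0.048 -0.911] [ 0.83 -0.44 -1.25  1.6  -0.19  1.31  0.6 ]
[-0.15  0.42  0.55] [-0.14  0.4   0.55] [ 0.22  0.24 -0.95] [-0.25 -0.44 -1.27  1.43 -0.21  1.58 -0.46]
    0.1 [-0.15  0.42  0.65] [ 0.184  0.29  -0.939]
    0.2 [-0.15  0.42  0.75] [ 0.169  0.324 -0.931]
    0.3 [-0.15  0.42  0.84] [ 0.212  0.491 -0.845]
[-0.21  0.56  0.55] [-0.18  0.52  0.55] [ 0.03  0.52 -0.85] [-0.21 -0.44 -1.27  1.51 -0.41  1.21 -0.35]
    0.1 [-0.2   0.56  0.65] [-0.035  0.605 -0.795]
    0.2 [-0.2   0.55  0.75] [-0.044  0.625 -0.78 ]
    0.3 [-0.2   0.55  0.85] [-0.066  0.65  -0.757]
[-0.26  0.37  0.55] [-0.24  0.35  0.55] [ 0.12  0.24 -0.96] [-0.45 -0.44 -1.27  1.41 -0.26  1.63 -0.68]
    0.1 [-0.25  0.37  0.65] [ 0.067  0.288 -0.955]
    0.2 [-0.25  0.37  0.75] [ 0.068  0.349 -0.935]
    0.3 [-0.25  0.37  0.83] [ 0.034  0.515 -0.856]
[-0.34  0.49  0.55] [-0.31  0.45  0.55] [-0.12  0.47 -0.87] [-0.43 -0.44 -1.27  1.49 -0.46  1.26 -0.59]
    0.1 [-0.34  0.48  0.65] [-0.212  0.552 -0.807]
    0.2 [-0.34  0.48  0.75] [-0.227  0.569 -0.79 ]
    0.3 [-0.33  0.48  0.85] [-0.253  0.588 -0.768]
[-0.34  0.29  0.55] [-0.32  0.27  0.55] [ 0.03  0.2  -0.98] [-0.65 -0.44 -1.27  1.4  -0.33  1.68 -0.89]
    0.1 [-0.34  0.29  0.65] [-0.041  0.241 -0.97 ]
    0.2 [-0.34  0.29  0.74] [-0.053  0.334 -0.941]
    0.3 [-0.34  0.29  0.83] [-0.152  0.473 -0.868]
[-0.46  0.39  0.55] [-0.41  0.35  0.55] [-0.25  0.38 -0.89] [-0.64 -0.44 -1.27  1.48 -0.51  1.31 -0.84]
    0.1 [-0.45  0.38  0.65] [-0.368  0.444 -0.817]
    0.2 [-0.45  0.38  0.75] [-0.387  0.458 -0.8  ]
    0.3 [-0.45  0.38  0.85] [-0.415  0.471 -0.778]
```

Run:
```python
from h import *
to([.375,-.095,.45])
```

```text
shift [ 15.4 156.1  88.4] n 2.881498092610024
```

```bash
python3 -m handwheel '[[[5,52,30],0],[[10,104,59],0],[[15,156,88],0],[[15,156,88],0],[[15,156,88],0]]'
python3 - <<'E'
from h import *
s=st(); R=Ro.from_rotvec(s['tcp_rot']).as_matrix(); print(np.round(R.T@[-60,7,0]))
E
```

```text
time: 28.0
ee_pos: [0.3746, -0.0954, 0.4507]
tcp_rot: [0.418, 1.112, -0.334]
force: [-0.6, -0.7, -0.1]
grip_width: 0.0553
t 28.0 pos [ 0.3746 -0.0954  0.4507] F [-0.6 -0.7 -0.1] w 0.0553
[[ 0.408  0.459  0.789]
 [-0.051  0.874 -0.483]
 [-0.912  0.157  0.38 ]]
q [ 1.24 -0.4  -0.64  1.92 -0.45  1.18  1.74]
[-25. -21. -51.]
```

Run:
```python
from unt import *
s=robot.get_state(); q=np.array(s['joint_positions']); p,R=fkt(q)
out=[]
for W1 in [(x,y,z) for x in (.3,.45,.6) for y in (-.5,-.3,.1,.3,.5) for z in (.35,.5,.65)]:
    q1=run(q,p,R,np.array(W1)); p1,R1=fkt(q1)
    if np.linalg.norm(p1-W1)>.005: continue
    for W2 in [(.45,-.1,.4),(.4,-.1,.4),(.45,-.1,.5)]:
        q2=run(q1,p1,R1,np.array(W2)); p2,R2=fkt(q2)
        out.append((abs(q2[2])+abs(q2[4]),W1,W2,np.round(R2[:,0],3),np.round(q2,2)))
out.sort(key=lambda a:a[0])
for o in out[:8]: print(*o)
```

```text
0.023327524949012236 (0.3, 0.1, 0.35) (0.45, -0.1, 0.5) [ 0.408 -0.051 -0.912] [ 0.11 -0.21 -0.01  1.76  0.01  1.17  1.15]
0.031183935022045424 (0.3, 0.1, 0.35) (0.45, -0.1, 0.4) [ 0.408 -0.051 -0.912] [ 0.12 -0.19 -0.02  1.98  0.01  0.93  1.15]
0.03939752744016756 (0.3, 0.1, 0.35) (0.4, -0.1, 0.4) [ 0.408 -0.051 -0.912] [ 0.08 -0.29  0.02  2.05  0.02  0.96  1.15]
0.21645637130104534 (0.3, 0.1, 0.5) (0.45, -0.1, 0.5) [ 0.408 -0.051 -0.912] [-0.11 -0.23  0.14  1.77  0.07  1.18  1.08]
0.22873607987371614 (0.3, 0.1, 0.5) (0.45, -0.1, 0.4) [ 0.408 -0.051 -0.912] [-0.1  -0.21  0.15  1.99  0.08  0.94  1.08]
0.25531611770099 (0.45, 0.3, 0.35) (0.4, -0.1, 0.4) [ 0.408 -0.051 -0.912] [ 0.36 -0.27 -0.17  2.03 -0.08  0.96  1.27]
0.27830562869537545 (0.3, 0.1, 0.5) (0.4, -0.1, 0.4) [ 0.408 -0.051 -0.912] [-0.14 -0.32  0.17  2.06  0.11  0.98  1.04]
0.32943253744157014 (0.3, 0.3, 0.35) (0.4, -0.1, 0.4) [ 0.417 -0.009 -0.909] [ 0.41 -0.27 -0.17  2.03 -0.16  0.96  1.37]
```

Run:
```python
from h import *
to([.45,.3,.37])
```

```text
shift [  84.2  367.8 -162. ] n 6.5692471622918065
```

```bash
python3 -m handwheel '[[[12,53,-23],0],[[24,106,-46],0],[[36,159,-69],0],[[48,210,-92],0],[[60,262,-115],0]]'; python3 -m handwheel '[[[12,53,-23],0],[[24,106,-46],0],[[24,106,-46],0],[[24,106,-46],0]]'
python3 - <<'E'
from h import *
st(); to([.4,-.1,.4])
E
```

```text
time: 28.62
ee_pos: [0.4286, 0.1867, 0.3933]
tcp_rot: [0.418, 1.11, -0.335]
force: [0.2, -0.5, 0.1]
grip_width: 0.0553
time: 29.12
ee_pos: [0.4025, 0.2479, 0.3971]
tcp_rot: [0.443, 1.094, -0.292]
force: [0.9, -1.0, -0.0]
grip_width: 0.055
t 29.12 pos [0.4025 0.2479 0.3971] F [ 0.9 -1.  -0. ] w 0.055
[[ 0.434  0.439  0.786]
 [-0.011  0.876 -0.483]
 [-0.901  0.201  0.385]]
q [ 0.94 -0.44 -1.27  1.87 -0.29  0.99  0.78]
shift [ 3.000e-01 -3.051e+02  1.671e+02] n 5.56635768120234
```

Run:
```python
from h import *
to([.3,.1,.38]);to([.5,.25,.38])
```

```text
shift [ -27.4 -178.   -15.8] n 2.892033129597972
shift [57.7 41.3 69. ] n 1.5839499758608282
```

```bash
python3 -m handwheel '[[[0,49,-15],0],[[0,98,-30],0],[[0,147,-44],0],[[0,196,-59],0],[[0,245,-74],0]]'; python3 -c "
from h import *
st(); to([.45,.5,.42])"
```

```text
time: 29.75
ee_pos: [0.3633, 0.3218, 0.4504]
tcp_rot: [0.472, 1.085, -0.246]
force: [0.1, 0.7, 0.1]
grip_width: 0.0552
t 29.75 pos [0.3633 0.3218 0.4504] F [0.1 0.7 0.1] w 0.0552
[[ 0.453  0.417  0.788]
 [ 0.036  0.875 -0.483]
 [-0.891  0.247  0.381]]
q [ 0.78 -0.44 -1.27  1.74 -0.24  1.1   0.59]
shift [ 72.7 184.5 -29.4] n 3.2078968871772795
```

```bash
python3 -c "
from h import *
to([.6,.3,.42])"; cat kin.py | head -0
python3 - <<'E'
from unt import *
s=robot.get_state(); q=np.array(s['joint_positions']); p,R=fkt(q)
for W in [(.5,.32,.45),(.6,.3,.42),(.6,.0,.42),(.6,-.3,.42),(.45,-.1,.45)]:
    q=run(q,p,R,np.array(W)); p,R=fkt(q); print(W,np.round(p,2),np.round(R[:,0],2),np.round(q,2))
E
```

```text
shift [133.5  72.1 185.4] n 3.833413044345423
(0.5, 0.32, 0.45) [0.48 0.31 0.46] [ 0.57  0.21 -0.79] [ 1.06 -0.44 -1.27  1.81 -0.6   0.84  1.06]
(0.6, 0.3, 0.42) [0.55 0.27 0.45] [ 0.71  0.32 -0.63] [ 1.22 -0.44 -1.27  1.99 -1.16  0.63  1.68]
(0.6, 0.0, 0.42) [0.6  0.   0.42] [ 0.71  0.32 -0.63] [ 1.31  0.04 -1.11  1.99 -0.94  0.57  2.03]
(0.6, -0.3, 0.42) [ 0.6  -0.3   0.42] [ 0.71  0.32 -0.63] [ 1.41  0.39 -0.86  1.65 -0.64  0.87  2.13]
(0.45, -0.1, 0.45) [ 0.45 -0.1   0.45] [ 0.71  0.32 -0.63] [ 1.66 -0.21 -0.78  2.07 -1.11  1.21  2.43]
```

```bash
python3 -c "
from h import *
to([.45,-.05,.45])"
```

```text
shift [  26.3 -289.2  247.8] n 6.107787329067985
```

```bash
python3 -m handwheel '[[[4,-48,41],0],[[8,-96,82],0],[[13,-144,123],0],[[17,-192,164],0],[[21,-240,206],0]]';python3 -m handwheel '[[[5,-49,42],0],[[5,-49,42],0],[[5,-49,42],0]]'; python3 -c "
from h import *
st()";python3 -m handwheel '[[[0,0,0],0],[[0,0,0],0],[[0,0,0],0],[[0,0,0],0],[[0,0,0],0]]'; python3 -c "
from h import *
st()"
```

```text
time: 30.38
ee_pos: [0.4347, 0.0153, 0.4503]
tcp_rot: [0.472, 1.085, -0.246]
force: [1.5, 0.3, 1.1]
grip_width: 0.0553
time: 30.75
ee_pos: [0.4495, -0.0452, 0.4495]
tcp_rot: [0.473, 1.086, -0.246]
force: [-1.1, 0.0, -0.0]
grip_width: 0.0551
t 30.75 pos [ 0.4495 -0.0452  0.4495] F [-1.1  0.  -0. ] w 0.0551
[[ 0.452  0.417  0.789]
 [ 0.037  0.875 -0.483]
 [-0.891  0.248  0.38 ]]
q [ 0.54 -0.23 -0.38  1.9  -0.22  1.01  1.3 ]
time: 31.38
ee_pos: [0.4495, -0.0454, 0.4499]
tcp_rot: [0.472, 1.085, -0.245]
force: [0.3, -0.4, 0.0]
grip_width: 0.055
t 31.38 pos [ 0.4495 -0.0454  0.4499] F [ 0.3 -0.4  0. ] w 0.055
[[ 0.453  0.416  0.788]
 [ 0.036  0.875 -0.483]
 [-0.891  0.247  0.382]]
q [ 0.54 -0.23 -0.37  1.9  -0.22  1.01  1.3 ]
```

```bash
python3 -m handwheel '[[[0,-50,30],0],[[0,-100,60],0],[[0,-50,30],0],[[0,0,0],0],[[0,0,0],0]]'; python3 -c "
from h import *
s=st(); to([.42,-.025,.45]);R=Ro.from_rotvec(s['tcp_rot']).as_matrix(); print(np.round(R.T@[-60,0,0]))"
```

```text
time: 32.0
ee_pos: [0.4494, -0.041, 0.4504]
tcp_rot: [0.467, 1.085, -0.24]
force: [0.8, -1.5, -0.1]
grip_width: 0.0553
t 32.0 pos [ 0.4494 -0.041   0.4504] F [ 0.8 -1.5 -0.1] w 0.0553
[[ 0.454  0.41   0.791]
 [ 0.038  0.878 -0.477]
 [-0.89   0.247  0.383]]
q [ 0.52 -0.23 -0.37  1.9  -0.22  1.01  1.29]
shift [-12.3   1.9 -31. ] n 0.5350797874335008
[-27. -25. -47.]
```

Run:
```python
from unt import *
search([None],[(x,y,0) for x in (-.1,-.14,-.18,-.22) for y in (-.03,0,.02,.04,.06)],top=5)
s=robot.get_state(); q=np.array(s['joint_positions']); p,R=fkt(q)
for i in range(9):
    q=ik(q,p+np.array([-.02*i,.0*i,0]),R,.15); p1,R1=fkt(q); print(np.round(p1,3),np.round(R1[:,0],3),np.round(q,2))
```

```text
0.9849470990519223 None (-0.22, 0.06, 0) [0.25 0.02 0.45] [ 0.172  0.017 -0.985] [ 0.08 -0.44 -0.21  1.94 -0.08  1.46  0.97]
0.9736671745651666 None (-0.22, 0.04, 0) [ 0.25 -0.01  0.45] [ 0.188  0.129 -0.974] [ 0.44 -0.44 -0.21  1.95 -0.26  1.47  1.36]
0.9637389383709405 None (-0.18, 0.06, 0) [0.28 0.02 0.45] [ 0.265  0.031 -0.964] [ 0.11 -0.44 -0.21  1.96 -0.1   1.35  1.  ]
0.9597313937248426 None (-0.18, 0.04, 0) [ 0.28 -0.    0.45] [ 0.27   0.076 -0.96 ] [ 0.32 -0.44 -0.21  1.96 -0.2   1.35  1.23]
0.952119822924728 None (-0.22, 0.02, 0) [ 0.24 -0.03  0.45] [ 0.237  0.193 -0.952] [ 0.71 -0.44 -0.21  1.97 -0.38  1.5   1.65]
[ 0.449 -0.041  0.45 ] [ 0.454  0.038 -0.89 ] [ 0.52 -0.23 -0.37  1.9  -0.22  1.01  1.29]
[ 0.429 -0.041  0.45 ] [ 0.454  0.038 -0.89 ] [ 0.51 -0.27 -0.34  1.92 -0.24  1.02  1.32]
[ 0.409 -0.041  0.45 ] [ 0.454  0.038 -0.89 ] [ 0.51 -0.31 -0.32  1.95 -0.25  1.04  1.34]
[ 0.389 -0.041  0.45 ] [ 0.454  0.038 -0.89 ] [ 0.51 -0.35 -0.29  1.97 -0.26  1.06  1.36]
[ 0.369 -0.041  0.45 ] [ 0.454  0.038 -0.89 ] [ 0.5  -0.39 -0.27  1.99 -0.27  1.08  1.39]
[ 0.349 -0.041  0.45 ] [ 0.454  0.038 -0.89 ] [ 0.5  -0.43 -0.24  2.01 -0.28  1.11  1.4 ]
[ 0.331 -0.042  0.45 ] [ 0.427  0.05  -0.903] [ 0.48 -0.44 -0.21  2.01 -0.27  1.16  1.41]
[ 0.314 -0.043  0.45 ] [ 0.388  0.071 -0.919] [ 0.53 -0.44 -0.21  2.   -0.3   1.23  1.46]
[ 0.296 -0.044  0.45 ] [ 0.352  0.097 -0.931] [ 0.59 -0.44 -0.21  1.99 -0.33  1.3   1.53]
```

```bash
python3 -m handwheel '[[[-13,-3,-28],0],[[-26,-7,-57],0],[[-40,-11,-85],0],[[-40,-11,-85],0]]'; python3 -c "
from h import *
s=st(); to([.24,.02,.45])"
```

```text
time: 32.5
ee_pos: [0.3587, -0.0156, 0.4508]
tcp_rot: [0.471, 1.083, -0.246]
force: [0.9, 0.3, -0.1]
grip_width: 0.055
t 32.5 pos [ 0.3587 -0.0156  0.4508] F [ 0.9  0.3 -0.1] w 0.055
[[ 0.455  0.416  0.787]
 [ 0.035  0.875 -0.483]
 [-0.89   0.247  0.383]]
q [ 0.5  -0.42 -0.32  2.   -0.28  1.09  1.32]
shift [ -52.   -18.5 -111. ] n 1.9832450608010788
```

```bash
python3 -m handwheel '[[[-7,-2,-14],0],[[-13,-5,-28],0],[[-20,-7,-42],0],[[-26,-9,-56],0],[[-26,-9,-56],0]]'; python3 -c "
from h import *
s=st(); to([.24,.02,.45])"
```

```text
time: 33.12
ee_pos: [0.3455, 0.0241, 0.4235]
tcp_rot: [0.454, 1.101, -0.282]
force: [0.3, 0.2, 0.6]
grip_width: 0.0552
t 33.12 pos [0.3455 0.0241 0.4235] F [0.3 0.2 0.6] w 0.0552
[[ 0.431  0.437  0.79 ]
 [ 0.004  0.874 -0.486]
 [-0.902  0.212  0.375]]
q [ 0.28 -0.44 -0.34  2.06 -0.14  1.05  1.04]
shift [-69.4 -44.  -71.4] n 1.7414890455637706
```

```bash
python3 -c "
from h import *
s=st(); R=Ro.from_rotvec(s['tcp_rot']).as_matrix(); print(np.round(R.T@[-150,-60,50]))" | tail -1; python3 -m handwheel '[[[-40,-36,-23],0],[[-81,-72,-46],0],[[-110,-107,-70],0],[[-110,-107,-70],0],[[-110,-107,-70],0]]'; python3 -c "
from h import *
s=st(); R=Ro.from_rotvec(s['tcp_rot']).as_matrix(); print(np.round(R.T@[-100,0,50]),np.round(R.T@[-100,50,50]),np.round(R.T@[-100,-50,50]))"
```

```text
[-110. -107.  -71.]
time: 33.75
ee_pos: [0.1954, 0.07, 0.3915]
tcp_rot: [0.077, 1.068, -0.482]
force: [-0.4, 0.9, -0.3]
grip_width: 0.0549
t 33.75 pos [0.1954 0.07   0.3915] F [-0.4  0.9 -0.3] w 0.0549
[[ 0.389  0.415  0.822]
 [-0.342  0.894 -0.289]
 [-0.855 -0.169  0.49 ]]
q [-0.56 -0.44 -0.54  2.15  0.31  1.49  0.09]
[-82. -50. -58.] [-99.  -5. -72.] [-65. -95. -43.]
```

Run:
```python
from unt import *
s=robot.get_state(); q0_=np.array(s['joint_positions']); p0,R0_=fkt(q0_)
out=[]
for az in (100,115,130,145):
  for r in (.4,.5,.6):
    q,p,R=q0_,p0,R0_
    u=np.array([np.cos(np.radians(az)),np.sin(np.radians(az))])*r
    for W in [(.3,.25,.5),(.15,.5,.5),(u[0],u[1],.5)]:
        q=run(q,p,R,np.array(W)); p,R=fkt(q)
    a0=np.round(R[:,0],2)
    for dz in (.08,.16,.24,.32):
        q2=run(q,p,R,np.array([u[0],u[1],.5+dz])); p2,R2=fkt(q2); out.append((-R2[2,0],az,r,dz,a0,np.round(p2,2),np.round(R2[:,0],3),np.round(q2,2)))
out.sort(key=lambda a:-a[0])
for o in out[:8]: print(*o)
```

```text
0.9994141841656754 130 0.4 0.16 [ 0.32 -0.27 -0.91] [-0.26  0.31  0.64] [ 0.033 -0.008 -0.999] [-2.62  0.01  0.21  1.16  0.02  2.   -1.22]
0.9981349627901702 130 0.5 0.16 [ 0.29 -0.22 -0.93] [-0.32  0.38  0.64] [ 0.043  0.043 -0.998] [-2.62  0.18  0.28  0.97  0.01  2.   -1.14]
0.9943609367867071 145 0.5 0.16 [ 0.25 -0.26 -0.93] [-0.41  0.28  0.64] [-0.059 -0.088 -0.994] [-2.57  0.19  0.    0.94 -0.12  2.   -1.46]
0.9930575645449708 145 0.6 0.16 [ 0.17 -0.21 -0.96] [-0.49  0.34  0.64] [-0.11  -0.042 -0.993] [-2.61  0.35  0.09  0.72 -0.14  2.   -1.44]
0.9925521802892169 145 0.6 0.08 [ 0.17 -0.21 -0.96] [-0.49  0.34  0.57] [ 0.023 -0.12  -0.993] [-2.61  0.41  0.08  0.82 -0.13  2.   -1.42]
0.99245202052361 145 0.4 0.16 [ 0.3  -0.29 -0.91] [-0.33  0.23  0.64] [-0.033 -0.118 -0.992] [-2.3   0.05 -0.28  1.12 -0.11  2.   -1.48]
0.9922033713001509 130 0.6 0.16 [ 0.25 -0.14 -0.96] [-0.38  0.46  0.64] [ 0.037  0.119 -0.992] [-2.62  0.35  0.39  0.74 -0.03  2.   -1.05]
0.9905269125815985 130 0.6 0.08 [ 0.25 -0.14 -0.96] [-0.38  0.46  0.57] [ 0.137  0.001 -0.991] [-2.62  0.42  0.42  0.84 -0.06  2.   -1.04]
```

```bash
python3 -c "
from h import *
to([.3,.25,.5]);to([.15,.5,.5])"
```

```text
shift [-113.6  186.1   87.1] n 3.756416575765972
shift [-257.4  347.4 -108.5] n 7.132766566352514
```

```bash
python3 -m handwheel '[[[-28,46,22],0],[[-57,93,44],0],[[-85,140,65],0],[[-114,186,87],0],[[-114,186,87],0]]'; python3 -c "
from h import *
st();to([.15,.5,.5])"
```

```text
time: 34.38
ee_pos: [0.3054, 0.2501, 0.5004]
tcp_rot: [0.084, 1.077, -0.483]
force: [-1.5, 0.8, -0.3]
grip_width: 0.0547
t 34.38 pos [0.3054 0.2501 0.5004] F [-1.5  0.8 -0.3] w 0.0547
[[ 0.381  0.419  0.825]
 [-0.338  0.893 -0.297]
 [-0.861 -0.165  0.481]]
q [-0.54  0.01 -0.72  1.61  0.5   1.74 -0.05]
shift [-143.2  158.2 -202.7] n 4.708866140569143
```

```bash
python3 -m handwheel '[[[-29,32,-41],0],[[-57,63,-81],0],[[-86,95,-122],0],[[-115,127,-162],0],[[-143,158,-203],0]]'
python3 - <<'E'
from unt import *
st();to([-.26,.33,.5]);to([-.05,.5,.5])
s=robot.get_state(); q=np.array(s['joint_positions']); p,R=fkt(q)
for W in [(-.05,.5,.5),(-.26,.33,.5),(-.26,.31,.58),(-.26,.31,.62),(-.26,.31,.66),(-.26,.31,.7)]:
    q=run(q,p,R,np.array(W)); p,R=fkt(q); print(W,np.round(p,2),np.round(R[:,0],3),np.round(q,2))
E
```

```text
time: 35.0
ee_pos: [0.1732, 0.4619, 0.4969]
tcp_rot: [0.078, 1.078, -0.489]
force: [0.6, 0.2, -0.7]
grip_width: 0.0547
t 35.0 pos [0.1732 0.4619 0.4969] F [ 0.6  0.2 -0.7] w 0.0547
[[ 0.378  0.419  0.826]
 [-0.345  0.891 -0.295]
 [-0.859 -0.174  0.481]]
q [-1.27  0.33 -0.48  1.26  0.51  2.   -0.47]
shift [-120.7 -299.7 -317.2] n 7.244688553642855
shift [-100.1  -60.2 -194. ] n 3.6226336624272917
(-0.05, 0.5, 0.5) [-0.05  0.5   0.5 ] [ 0.383 -0.325 -0.865] [-2.55  0.55  1.16  1.18 -0.05  2.   -0.21]
(-0.26, 0.33, 0.5) [-0.26  0.33  0.49] [ 0.32  -0.253 -0.913] [-2.62  0.23  0.31  1.33 -0.    2.   -1.12]
(-0.26, 0.31, 0.58) [-0.26  0.31  0.57] [ 0.18  -0.12  -0.976] [-2.62  0.09  0.23  1.26  0.02  2.   -1.2 ]
(-0.26, 0.31, 0.62) [-0.26  0.31  0.61] [ 0.09  -0.038 -0.995] [-2.62  0.04  0.21  1.19  0.03  2.   -1.21]
(-0.26, 0.31, 0.66) [-0.26  0.31  0.65] [ 0.011  0.034 -0.999] [-2.61  0.    0.18  1.12  0.04  2.   -1.22]
(-0.26, 0.31, 0.7) [-0.26  0.31  0.69] [-0.065  0.101 -0.993] [-2.28 -0.   -0.15  1.03  0.04  2.   -1.22]
```

```bash
python3 -m handwheel '[[[-25,-15,-48],0],[[-50,-30,-97],0],[[-75,-45,-145],0],[[-100,-60,-194],0],[[-100,-60,-194],0]]'; python3 -c "
from h import *
st();to([-.26,.33,.5])"
```

```text
time: 35.62
ee_pos: [0.0079, 0.4945, 0.4899]
tcp_rot: [0.057, 1.077, -0.51]
force: [0.9, 0.4, -2.3]
grip_width: 0.055
t 35.62 pos [0.0079 0.4945 0.4899] F [ 0.9  0.4 -2.3] w 0.055
[[ 0.371  0.424  0.826]
 [-0.37   0.883 -0.288]
 [-0.852 -0.199  0.484]]
q [-2.23  0.41  0.62  1.21  0.15  2.   -0.38]
shift [ -47.  -261.  -169.1] n 5.0327992717609
```

```bash
python3 -m handwheel '[[[-9,-52,-34],0],[[-19,-104,-68],0],[[-28,-156,-101],0],[[-38,-208,-135],0],[[-47,-261,-169],0]]'
python3 - <<'E'
from unt import *
st();to([-.26,.32,.55])
s=robot.get_state(); q=np.array(s['joint_positions']); p,R=fkt(q)
for W in [(-.26,.33,.5),(-.26,.31,.58),(-.26,.31,.62),(-.26,.31,.66),(-.26,.31,.7)]:
    q=run(q,p,R,np.array(W)); p,R=fkt(q); print(W,np.round(p,2),np.round(R[:,0],3),np.round(q,2))
E
```

```text
time: 36.25
ee_pos: [-0.2192, 0.3436, 0.4603]
tcp_rot: [0.069, 1.094, -0.5]
force: [-0.2, 1.5, -0.4]
grip_width: 0.055
t 36.25 pos [-0.2192  0.3436  0.4603] F [-0.2  1.5 -0.4] w 0.055
[[ 0.36   0.421  0.833]
 [-0.354  0.887 -0.295]
 [-0.863 -0.189  0.468]]
q [-2.61  0.29  0.43  1.4  -0.02  2.   -0.99]
shift [-83.8 -55.   14.9] n 1.6209603501042436
(-0.26, 0.33, 0.5) [-0.26  0.33  0.49] [ 0.295 -0.277 -0.914] [-2.62  0.24  0.34  1.33 -0.04  2.   -1.1 ]
(-0.26, 0.31, 0.58) [-0.26  0.31  0.57] [ 0.157 -0.143 -0.977] [-2.62  0.09  0.25  1.26 -0.02  2.   -1.19]
(-0.26, 0.31, 0.62) [-0.26  0.31  0.61] [ 0.07  -0.06  -0.996] [-2.62  0.04  0.23  1.19 -0.01  2.   -1.21]
(-0.26, 0.31, 0.66) [-0.26  0.31  0.65] [-0.009  0.012 -1.   ] [-2.6   0.    0.2   1.12  0.    2.   -1.22]
(-0.26, 0.31, 0.7) [-0.26  0.31  0.69] [-0.084  0.08  -0.993] [-2.29 -0.   -0.11  1.03  0.    2.   -1.22]
```

```bash
python3 -m handwheel '[[[-28,-18,5],0],[[-56,-37,10],0],[[-84,-55,15],0],[[-84,-55,15],0]]'
python3 - <<'E'
from unt import *
st();to([-.26,.31,.62])
s=robot.get_state(); q=np.array(s['joint_positions']); p,R=fkt(q)
for W in [(-.26,.31,.58),(-.26,.31,.62),(-.26,.31,.66)]:
    q=run(q,p,R,np.array(W)); p,R=fkt(q); print(W,np.round(p,2),np.round(R[:,0],3),np.round(q,2))
E
```

```text
time: 36.75
ee_pos: [-0.2468, 0.3116, 0.4789]
tcp_rot: [0.097, 1.141, -0.476]
force: [0.6, 0.0, -0.3]
grip_width: 0.0549
t 36.75 pos [-0.2468  0.3116  0.4789] F [ 0.6  0.  -0.3] w 0.0549
[[ 0.329  0.411  0.85 ]
 [-0.314  0.896 -0.312]
 [-0.89  -0.165  0.424]]
q [-2.61  0.23  0.31  1.39 -0.03  2.   -1.12]
shift [-129.5  -30.1   49.2] n 2.267235615255309
(-0.26, 0.31, 0.58) [-0.26  0.31  0.56] [ 0.162 -0.15  -0.975] [-2.62  0.1   0.26  1.27 -0.02  2.   -1.19]
(-0.26, 0.31, 0.62) [-0.26  0.31  0.61] [ 0.069 -0.063 -0.996] [-2.62  0.04  0.24  1.19 -0.01  2.   -1.21]
(-0.26, 0.31, 0.66) [-0.26  0.31  0.65] [-0.011  0.01  -1.   ] [-2.6   0.    0.21  1.12 -0.    2.   -1.22]
```

```bash
python3 -m handwheel '[[[-43,-10,16],0],[[-86,-20,33],0],[[-130,-30,49],0],[[-130,-30,49],0],[[-130,-30,49],0]]'
python3 - <<'E'
from unt import *
st();to([-.26,.31,.65])
s=robot.get_state(); q=np.array(s['joint_positions']); p,R=fkt(q)
for dz in (.03,.06,.09,.12):
    q2=run(q,p,R,p+[0,0,dz]); p2,R2=fkt(q2); print(dz,np.round(p2,2),np.round(R2[:,0],3),np.round(q2,2),np.round(R.T@[0,0,dz*1000]))
E
```

```text
time: 37.38
ee_pos: [-0.2455, 0.2986, 0.5002]
tcp_rot: [0.124, 1.189, -0.454]
force: [-0.7, -0.2, -1.3]
grip_width: 0.0553
t 37.38 pos [-0.2455  0.2986  0.5002] F [-0.7 -0.2 -1.3] w 0.0553
[[ 0.295  0.404  0.866]
 [-0.276  0.904 -0.328]
 [-0.915 -0.142  0.378]]
q [-2.62  0.17  0.28  1.39 -0.03  2.   -1.16]
shift [-144.5  -16.8   40.4] n 2.4154316523815713
0.03 [-0.24  0.3   0.52] [ 0.245 -0.226 -0.943] [-2.62  0.13  0.27  1.36 -0.02  2.   -1.18] [-27.  -4.  11.]
0.06 [-0.24  0.3   0.55] [ 0.195 -0.177 -0.965] [-2.62  0.09  0.25  1.32 -0.01  2.   -1.19] [-55.  -9.  23.]
0.09 [-0.24  0.3   0.58] [ 0.142 -0.13  -0.981] [-2.62  0.05  0.24  1.29 -0.01  2.   -1.2 ] [-82. -13.  34.]
0.12 [-0.25  0.3   0.6 ] [ 0.089 -0.083 -0.993] [-2.62  0.02  0.23  1.24 -0.    2.   -1.21] [-110.  -17.   45.]
```

```bash
for i in 1; do python3 -m handwheel '[[[-56,-6,16],0],[[-112,-13,31],0],[[-168,-20,47],0],[[-220,-26,62],0],[[-270,-30,77],0]]'; done; python3 -c "
from h import *
st()"; python3 -m handwheel '[[[-56,-6,16],0],[[-112,-13,31],0],[[-168,-20,47],0],[[-168,-20,47],0],[[-168,-20,47],0]]';python3 -c "
from h import *
st()"
```

```text
time: 38.0
ee_pos: [-0.246, 0.2997, 0.52]
tcp_rot: [0.15, 1.239, -0.433]
force: [-0.7, -0.6, 0.1]
grip_width: 0.0553
t 38.0 pos [-0.246   0.2997  0.52  ] F [-0.7 -0.6  0.1] w 0.0553
[[ 0.257  0.398  0.881]
 [-0.237  0.91  -0.342]
 [-0.937 -0.121  0.328]]
q [-2.61  0.14  0.27  1.36 -0.02  2.   -1.17]
time: 38.62
ee_pos: [-0.2448, 0.2973, 0.5409]
tcp_rot: [0.177, 1.291, -0.411]
force: [0.2, -0.6, -0.2]
grip_width: 0.0554
t 38.62 pos [-0.2448  0.2973  0.5409] F [ 0.2 -0.6 -0.2] w 0.0554
[[ 0.216  0.392  0.894]
 [-0.197  0.914 -0.354]
 [-0.956 -0.1    0.275]]
q [-2.62  0.1   0.25  1.34 -0.01  2.   -1.19]
```

```bash
for i in 1 2; do :; done; python3 -m handwheel '[[[-56,-6,16],0],[[-112,-12,30],0],[[-168,-18,45],0],[[-168,-18,45],0],[[-168,-18,45],0]]'; python3 -m handwheel '[[[-56,-5,13],0],[[-112,-10,26],0],[[-168,-15,39],0],[[-168,-15,39],0],[[-168,-15,39],0]]';python3 -m handwheel '[[[-58,-4,10],0],[[-116,-8,20],0],[[-170,-11,30],0],[[-170,-11,30],0],[[-170,-11,30],0]]';python3 -c "
from h import *
st()"
```

```text
time: 39.25
ee_pos: [-0.242, 0.2939, 0.5623]
tcp_rot: [0.204, 1.343, -0.39]
force: [0.0, -0.1, 0.3]
grip_width: 0.0551
time: 39.88
ee_pos: [-0.24, 0.2916, 0.5843]
tcp_rot: [0.232, 1.397, -0.368]
force: [-0.0, 0.4, -0.9]
grip_width: 0.0555
time: 40.5
ee_pos: [-0.2396, 0.2912, 0.6072]
tcp_rot: [0.26, 1.452, -0.346]
force: [-0.0, -0.1, 0.2]
grip_width: 0.0552
t 40.5 pos [-0.2396  0.2912  0.6072] F [-0.  -0.1  0.2] w 0.0552
[[ 0.083  0.383  0.92 ]
 [-0.073  0.923 -0.378]
 [-0.994 -0.035  0.105]]
q [-2.55  0.    0.15  1.25  0.    2.   -1.22]
```

```bash
python3 -m handwheel '[[[-60,-2,6],0],[[-120,-4,12],0],[[-170,-6,17],0],[[-170,-6,17],0],[[-170,-6,17],0]]';python3 -m handwheel '[[[-60,-1,4],0],[[-120,-2,7],0],[[-170,-3,10],0]]';python3 -c "
from h import *
st()"
```

```text
time: 41.12
ee_pos: [-0.2409, 0.2923, 0.6317]
tcp_rot: [0.288, 1.509, -0.322]
force: [-0.3, 0.5, 0.7]
grip_width: 0.0551
time: 41.5
ee_pos: [-0.2391, 0.2914, 0.6579]
tcp_rot: [0.319, 1.566, -0.296]
force: [0.9, -0.1, -0.7]
grip_width: 0.055
t 41.5 pos [-0.2391  0.2914  0.6579] F [ 0.9 -0.1 -0.7] w 0.055
[[-0.014  0.381  0.924]
 [ 0.018  0.924 -0.381]
 [-1.     0.011 -0.02 ]]
q [-1.98 -0.01 -0.41  1.12  0.    2.   -1.21]
```

```bash
python3 -m handwheel '[[[0,0,0],0],[[0,0,0],0]]';python3 -c "
from h import *
st();to([0,.45,.45]);to([.25,.45,.35])"
```

```text
time: 41.75
ee_pos: [-0.2391, 0.2916, 0.6572]
tcp_rot: [0.318, 1.565, -0.297]
force: [0.2, 0.6, -0.4]
grip_width: 0.0552
t 41.75 pos [-0.2391  0.2916  0.6572] F [ 0.2  0.6 -0.4] w 0.0552
[[-0.013  0.381  0.924]
 [ 0.016  0.925 -0.381]
 [-1.     0.01  -0.018]]
q [-1.98 -0.01 -0.41  1.13  0.    2.   -1.21]
shift [206.7 235.5 164.5] n 5.661373428428829
shift [303.4 329.7 397.4] n 9.582430247972436
```

```bash
python3 -m handwheel '[[[45,30,20],0],[[88,70,50],0],[[130,120,85],0],[[170,180,125],0],[[207,235,165],0]]' 0.6; python3 -c "
from h import *
st();to([.3,.4,.35])"
```

```text
time: 42.38
ee_pos: [-0.0351, 0.4262, 0.473]
tcp_rot: [0.318, 1.566, -0.296]
force: [-0.0, 0.3, -0.5]
grip_width: 0.0735
t 42.38 pos [-0.0351  0.4262  0.473 ] F [-0.   0.3 -0.5] w 0.0735
[[-0.014  0.38   0.925]
 [ 0.017  0.925 -0.38 ]
 [-1.     0.011 -0.019]]
q [-1.69 -0.01 -0.08  1.58 -0.01  1.56 -0.59]
shift [117.9 101.8 322.2] n 5.726203114446396
```

```bash
python3 -m handwheel '[[[23,20,62],0],[[46,40,123],0],[[69,60,185],0],[[92,80,247],0],[[115,100,308],0]]'
python3 - <<'E'
from h import *
st()
for n in ['wrist','scene']:
    p=snap(n,n+'10'); print(n,[(np.round(a['position']),round(a['conf'],2),np.round(p2w(p,*a['position']),3)) for a in robot.spot_point(p,'plate_a')])
hoodang(p)
E
```

```text
time: 43.0
ee_pos: [0.2572, 0.4046, 0.3645]
tcp_rot: [0.318, 1.566, -0.295]
force: [0.0, 2.4, 1.2]
grip_width: 0.0736
t 43.0 pos [0.2572 0.4046 0.3645] F [0.  2.4 1.2] w 0.0736
[[-0.014  0.38   0.925]
 [ 0.017  0.925 -0.38 ]
 [-1.     0.011 -0.019]]
q [-1.34  0.09  0.27  1.73 -0.05  1.32  0.12]
wrist [(array([213., 259.]), 0.71, array([0.424, 0.25 , 0.018])), (array([412., 174.]), 0.66, array([0.404, 0.678, 0.016])), (array([273., 242.]), 0.64, array([0.435, 0.379, 0.019])), (array([277., 294.]), 0.58, array([0.556, 0.341, 0.019])), (array([351., 241.]), 0.5, array([0.497, 0.529, 0.016]))]
scene [(array([184., 226.]), 0.7, array([0.489, 0.529, 0.013])), (array([148., 259.]), 0.59, array([0.405, 0.681, 0.014])), (array([232., 226.]), 0.58, array([0.411, 0.385, 0.011])), (array([226., 200.]), 0.57, array([0.542, 0.344, 0.015])), (array([254., 255.]), 0.53, array([0.263, 0.38 , 0.01 ])), (array([335., 198.]), 0.51, array([ 0.359, -0.024,  0.014])), (array([262., 212.]), 0.49, array([0.415, 0.262, 0.019]))]
(-130, -70) 28 ang [1.591 1.62  1.635]
(-70, -25) 23 ang [1.6   1.614 1.63 ]
(40, 75) 20 ang [1.591 1.615 1.633]
(75, 130) 29 ang [1.599 1.612 1.634]
```

View pics/wrist10.png

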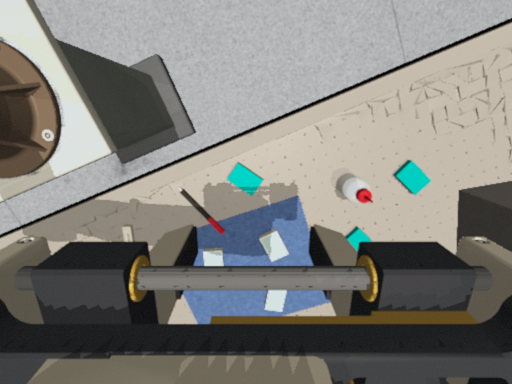

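View pics/scene10.png

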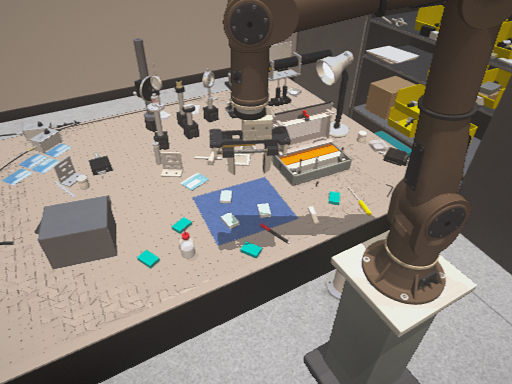

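```bash
cat >> h.py <<'E'
def plates(p,verbose=True,box=(.3,.75,.1,.55)):
    W=cloud(p); px=p['pixels'].astype(int)
    m=(px.min(-1)>110)&(px[...,1]>=px[...,0]-2)&(px.max(-1)-px.min(-1)<40)&(W[...,2]>.0115)&(W[...,2]<.024)&(W[...,0]>box[0])&(W[...,0]<box[1])&(W[...,1]>box[2])&(W[...,1]<box[3])
    nn,lab,s_,cen=cv2.connectedComponentsWithStats(m.astype(np.uint8))
    out=[]
    for i in range(1,nn):
        if s_[i,4]<60: continue
        Q=W[(lab==i)&(W[...,2]>.0145)]
        if len(Q)<30: continue
        (c,sz,an)=cv2.minAreaRect((Q[:,:2]*1000).astype(np.float32))
        if sz[0]<sz[1]: sz=sz[::-1]; an+=90
        an=(an+90)%180-90
        out.append((c[0],c[1],sz[0],sz[1],an)); 
        if verbose: print('px',np.round(cen[i]),s_[i,4],'c',np.round(c,1),'sz',np.round(sz,1),'ang',round(an,1),'z',round(float(np.median(Q[:,2])),4))
    return out
E
python3 - <<'E'
from h import *
for n in ['scene','side','wrist']: print(n); plates(snap(n))
E
```

```text
scene
px [226. 195.] 111 c [564.2 332.4] sz [65.8 37.9] ang -26.3 z 0.0171
px [264. 209.] 119 c [428.9 244.9] sz [63.7 38.1] ang -20.4 z 0.0175
px [229. 219.] 133 c [441.4 377.1] sz [60.2 41.1] ang 2.3 z 0.0171
side
px [259. 215.] 165 c [433.6 250. ] sz [56.7 43.2] ang -23.0 z 0.0166
px [209. 224.] 181 c [567.4 336.9] sz [61.3 41.5] ang -30.8 z 0.0164
px [243. 242.] 202 c [445.1 381.9] sz [58.6 43. ] ang 5.3 z 0.0163
wrist
px [273. 247.] 520 c [444.3 376.6] sz [60.5 39.9] ang 5.0 z 0.0182
px [212. 258.] 287 c [418.9 249.4] sz [39.9 33.1] ang 68.5 z 0.0183
px [275. 301.] 387 c [568.6 331.6] sz [56.6 40.4] ang -30.9 z 0.0182
```

```bash
cat >> h.py <<'E'
def roll_for(yaw_deg):
    s=robot.get_state(); R=Ro.from_rotvec(s['tcp_rot']).as_matrix(); y=R[:,1]; cur=np.degrees(np.arctan2(y[1],y[0])); d=(yaw_deg-cur+90)%180-90
    print('cur yaw',round(cur,2),'roll',round(-np.radians(d),4))
E
python3 - <<'E'
from h import *
roll_for(95); to([.430,.377,.12])
E
```

```text
cur yaw 67.74 roll -0.4758
shift [242.6  37.3 178.2] n 4.852325454672696
```

```bash
python3 -m handwheel '[[[48,8,36],-0.1],[[97,15,72],-0.2],[[146,22,107],-0.3],[[194,30,143],-0.4],[[243,37,178],-0.476]]' 0.6; python3 -m handwheel '[[[0,0,0],0],[[0,0,0],0]]'
python3 - <<'E'
from h import *
st(); p=snap('wrist','w11'); plates(p); plates(snap('side'))
E
```

```text
time: 43.98
ee_pos: [0.4311, 0.3773, 0.1185]
tcp_rot: [-0.056, 1.582, 0.087]
force: [0.5, 2.4, 0.3]
grip_width: 0.0734
time: 44.22
ee_pos: [0.4301, 0.377, 0.1201]
tcp_rot: [-0.053, 1.583, 0.083]
force: [-0.1, -0.6, 0.6]
grip_width: 0.0736
t 44.23 pos [0.4301 0.377  0.1201] F [-0.1 -0.6  0.6] w 0.0736
[[-0.014 -0.086  0.996]
 [ 0.018  0.996  0.086]
 [-1.     0.02  -0.012]]
q [-0.98  0.48  0.25  1.86 -0.19  0.83  1.03]
px [116. 188.] 2499 c [433.3 245.1] sz [60.8 40.4] ang -19.4 z 0.0181
px [250. 209.] 2247 c [445.  377.1] sz [60.6 40. ] ang 4.4 z 0.0181
px [203. 307.] 1280 c [567.3 333.1] sz [60.6 39.9] ang -31.6 z 0.0182
px [263. 216.] 90 c [424.6 250.8] sz [41.2 37.7] ang -23.1 z 0.0166
px [208. 223.] 167 c [568.9 337.7] sz [60.6 39.1] ang -33.6 z 0.0165
px [243. 242.] 208 c [444.5 381.7] sz [59.9 43.1] ang 4.4 z 0.0164
```

View pics/w11.png

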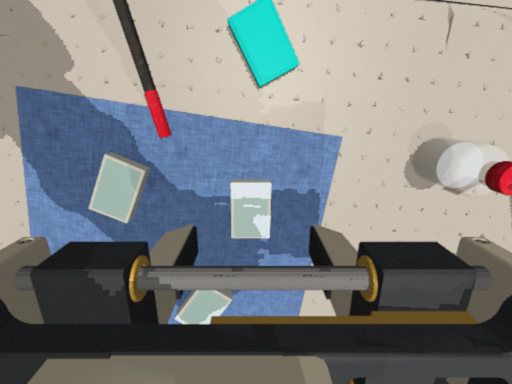

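Run:
```python
from h import *
to([.431,.376,.016]);roll_for(94.4)
```

```text
shift [105.   -3.8   1.8] n 1.681732187943673
cur yaw 94.99 roll 0.0103
```

```bash
python3 -m handwheel '[[[35,-2,1],0.01],[[70,-3,2],0.01],[[90,-4,2],0.01],[[105,-4,2],0.01],[[105,-4,2],0.01]]'; python3 -m handwheel '[[[0,0,0],0],[[0,0,0],0],[[0,0,0],0],[[0,0,0],0]]' -1 30
python3 - <<'E'
from h import *
st()
E
```

```text
time: 44.95
ee_pos: [0.4317, 0.3749, 0.0149]
tcp_rot: [-0.045, 1.582, 0.075]
force: [0.3, 0.2, 0.0]
grip_width: 0.0736
time: 45.45
ee_pos: [0.432, 0.374, 0.0146]
tcp_rot: [-0.045, 1.583, 0.074]
force: [-0.0, 0.5, 2.9]
grip_width: 0.0398
t 45.45 pos [0.432  0.374  0.0146] F [-0.   0.5  2.9] w 0.0398
[[-0.014 -0.075  0.997]
 [ 0.018  0.997  0.075]
 [-1.     0.019 -0.012]]
q [-0.93  0.63  0.2   1.93 -0.25  0.61  1.08]
```

```bash
python3 -m handwheel '[[[-50,0,0],0],[[-110,0,0],0],[[-160,0,0],0],[[-160,0,0],0]]'
python3 - <<'E'
from h import *
s=st(); roll_for(86.1); T=ch(XC,[-17,-85,180])[0]; print(T); to(T)
R=Ro.from_rotvec(s['tcp_rot']).as_matrix()
E
```

```text
time: 45.95
ee_pos: [0.4361, 0.3722, 0.1783]
tcp_rot: [-0.041, 1.578, 0.077]
force: [-0.4, 0.8, -1.1]
grip_width: 0.0401
t 45.95 pos [0.4361 0.3722 0.1783] F [-0.4  0.8 -1.1] w 0.0401
[[-0.009 -0.075  0.997]
 [ 0.023  0.997  0.075]
 [-1.     0.023 -0.007]]
q [-0.99  0.41  0.28  1.8  -0.17  0.94  1.01]
cur yaw 94.28 roll 0.1428
[ 0.56976374 -0.15864845  0.18      ]
shift [ -15.  -539.2   93.5] n 8.759209364373373
```

```bash
python3 -m handwheel '[[[0,-60,10],0.03],[[0,-120,20],0.06],[[0,-180,31],0.09],[[0,-240,42],0.12],[[-5,-300,52],0.143]]';  python3 - <<'E'
from h import *
s=st(); roll_for(86.1); T=ch(XC,[-17,-85,150])[0]; to(T)
E
```

```text
time: 46.58
ee_pos: [0.5078, 0.0736, 0.1717]
tcp_rot: [0.067, 1.587, -0.041]
force: [1.2, 0.4, -0.9]
grip_width: 0.0394
t 46.58 pos [0.5078 0.0736 0.1717] F [ 1.2  0.4 -0.9] w 0.0394
[[-0.016  0.068  0.998]
 [ 0.017  0.998 -0.068]
 [-1.     0.016 -0.017]]
q [-0.54  0.34  0.4   1.94 -0.19  0.91  1.46]
cur yaw 86.07 roll -0.0005
shift [  16.8 -227.8   78.1] n 3.862303486030393
```

```bash
python3 -m handwheel '[[[0,-57,20],0],[[0,-114,39],0],[[0,-171,58],0],[[10,-228,78],0],[[17,-228,78],0]]';  python3 - <<'E'
from h import *
s=st(); roll_for(86.1); T=ch(XC,[-17,-85,90])[0]; to(T)
p=snap('wrist','w12'); p=snap('scene','s12')
E
```

```text
time: 47.2
ee_pos: [0.5695, -0.1633, 0.1495]
tcp_rot: [0.071, 1.586, -0.049]
force: [-0.5, 0.8, -1.3]
grip_width: 0.0397
t 47.2 pos [ 0.5695 -0.1633  0.1495] F [-0.5  0.8 -1.3] w 0.0397
[[-0.015  0.076  0.997]
 [ 0.014  0.997 -0.076]
 [-1.     0.013 -0.016]]
q [-0.11  0.5   0.44  1.77 -0.26  0.95  1.94]
cur yaw 85.63 roll -0.0082
shift [59.5  3.9  0.8] n 0.9544164172490768
```

View pics/w12.png

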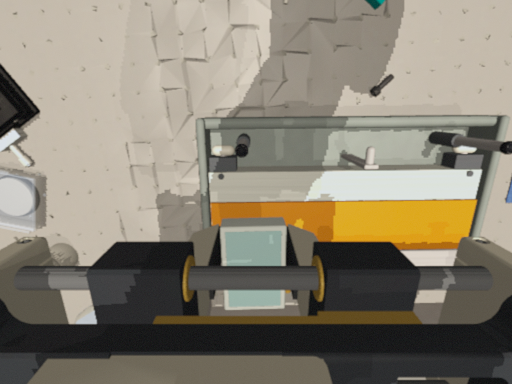

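Run:
```python
from h import *
p=snap('wrist'); L=locc(cloud(p)); i=p['pixels'].astype(int)
m=(i[...,0]>150)&(i[...,1]<190)&(i[...,2]<60)
Q=L[m]; Q=Q[np.isfinite(Q[:,0])]; print(np.round(np.percentile(Q,[1,50,99],axis=0),1))
for y0 in range(-130,140,30):
    k=Q[(Q[:,1]>y0)&(Q[:,1]<y0+30)]
    if len(k)>20: print(y0,np.round(np.percentile(k[:,0],[1,99]),1),np.round(np.median(k[:,2]),1))
q=L[(abs(L[...,2]-50)<4)&(L[...,0]<-80)&(L[...,0]>-100)&(abs(L[...,1])<130)]
for y0 in range(-130,130,50):
    k=q[(q[:,1]>y0)&(q[:,1]<y0+50)]; print('panel',y0,len(k),np.round(np.percentile(k[:,0],[2,98]),1) if len(k)>10 else '')
q=L[(abs(L[...,2]-56)<4)&(abs(L[...,0]+10)<70)]
for a,b in ((-150,-125),(125,150)):
    k=q[(q[:,1]>a)&(q[:,1]<b)]; print('wall',a,len(k),np.round(np.percentile(k[:,1],[2,98]),1) if len(k)>10 else '', np.round(np.polyfit(k[:,0],k[:,1],1),3) if len(k)>10 else '')
# held plate
m=(i.min(-1)>90)&(i[...,1]>=i[...,0])&(L[...,2]>140)&(L[...,2]<165)&(abs(L[...,1]+85)<30)
Q=L[m]; print(len(Q),np.round(np.percentile(Q,[2,50,98],axis=0),1))
print(cv2.minAreaRect(Q[:,:2].astype(np.float32)))
zz=np.linalg.lstsq(np.c_[Q[:,:2],np.ones(len(Q))],Q[:,2],rcond=None)[0];print(zz)
```

```text
[[ -13.8 -126.5   50.5]
 [   3.2   36.7   52. ]
 [  37.7  129.8   53.8]]
-130 [-48.4   9.1] 52.1
-100 [-13.6   0.3] 52.0
-70 [-48.    7.4] 52.0
-40 [-13.8  24.8] 52.0
-10 [-13.8  27.4] 52.0
20 [-13.5  27.9] 52.0
50 [-13.3  37.6] 52.0
80 [-13.   38.8] 52.0
110 [-13.6  39.1] 51.9
panel -130 625 [-93.3 -83.6]
panel -80 613 [-93.2 -84.4]
panel -30 602 [-93.1 -84.2]
panel 20 598 [-93. -84.]
panel 70 615 [-93.7 -83.9]
panel 120 125 [-93.7 -83.8]
wall -150 912 [-139.4 -126.9] [ 2.00000e-02 -1.34058e+02]
wall 125 1157 [125.9 139.1] [-3.00000e-02  1.32786e+02]
3111 [[ -34.2 -100.4  143.4]
 [ -16.3  -83.6  152.4]
 [  22.1  -66.3  153.6]]
((-5.503835678100586, -82.76774597167969), (58.70426940917969, 41.191341400146484), 0.7632669806480408)
[ 2.14690246e-02 -2.70850859e-03  1.51994742e+02]
```

```bash
python3 -m handwheel '[[[30,2,0],-0.008],[[60,3,0],-0.008],[[75,3,0.5],-0.008],[[80,3,0.5],-0.008],[[82,3,0.5],-0.008]]'
python3 - <<'E'
from h import *
st();to(ch(XC,[-17,-85,64.5])[0]);roll_for(86.1)
E
```

```text
time: 47.98
ee_pos: [0.5707, -0.1522, 0.0698]
tcp_rot: [0.06, 1.584, -0.033]
force: [-0.6, -0.2, -0.8]
grip_width: 0.0398
t 47.98 pos [ 0.5707 -0.1522  0.0698] F [-0.6 -0.2 -0.8] w 0.0398
[[-0.013  0.059  0.998]
 [ 0.017  0.998 -0.059]
 [-1.     0.017 -0.014]]
q [-0.08  0.59  0.38  1.84 -0.32  0.78  1.98]
shift [ 5.2 -6.6 -0.5] n 0.13401433383092684
cur yaw 86.59 roll 0.0086
```

```bash
python3 -m handwheel '[[[2,0,0],0.008],[[3,0,0],0.008],[[4,0,0],0.008],[[5,0,0],0.008]]'
python3 - <<'E'
from h import *
st();roll_for(86.1)
E
```

```text
time: 48.48
ee_pos: [0.5702, -0.1523, 0.0643]
tcp_rot: [0.067, 1.584, -0.04]
force: [0.4, -0.5, -1.4]
grip_width: 0.0396
t 48.48 pos [ 0.5702 -0.1523  0.0643] F [ 0.4 -0.5 -1.4] w 0.0396
[[-0.014  0.068  0.998]
 [ 0.017  0.998 -0.068]
 [-1.     0.017 -0.015]]
q [-0.08  0.6   0.38  1.84 -0.33  0.77  1.98]
cur yaw 86.11 roll 0.0001
```

```bash
python3 -m handwheel '[[[1,0,0],0],[[1.5,0,0],0],[[2,0,0],0],[[2,0,0],0]]'
python3 - <<'E'
from h import *
st();p=snap('wrist','w13')
E
```

```text
time: 48.98
ee_pos: [0.5702, -0.1523, 0.0635]
tcp_rot: [0.067, 1.584, -0.04]
force: [-5.5, 1.4, 14.1]
grip_width: 0.04
t 48.98 pos [ 0.5702 -0.1523  0.0635] F [-5.5  1.4 14.1] w 0.04
[[-0.013  0.068  0.998]
 [ 0.018  0.998 -0.068]
 [-1.     0.017 -0.014]]
q [-0.08  0.6   0.38  1.84 -0.33  0.77  1.98]
```

View pics/w13.png

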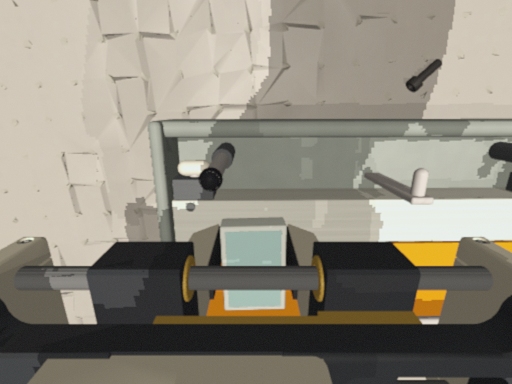

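```bash
python3 -m handwheel '[[[-1,0,0],0],[[-1.2,0,4],0],[[-1.2,0,8],0],[[-1.2,0,12],0],[[-1.2,0,15],0]]'; python3 -m handwheel '[[[0,0,2],0],[[0,0,4],0]]'
python3 - <<'E'
from h import *
s=st(); print(locc(np.array(s['ee_pos'])))
E
```

```text
time: 49.65
ee_pos: [0.5844, -0.1536, 0.0636]
tcp_rot: [0.067, 1.586, -0.04]
force: [-7.2, 1.6, 10.9]
grip_width: 0.0395
time: 49.9
ee_pos: [0.5882, -0.1538, 0.0636]
tcp_rot: [0.067, 1.586, -0.04]
force: [-7.1, 0.0, 11.7]
grip_width: 0.0394
t 49.9 pos [ 0.5882 -0.1538  0.0636] F [-7.1  0.  11.7] w 0.0394
[[-0.016  0.068  0.998]
 [ 0.018  0.998 -0.068]
 [-1.     0.017 -0.017]]
q [-0.08  0.63  0.38  1.8  -0.33  0.8   1.97]
[  1.09748724 -78.94301343  63.58368439]
```

```bash
python3 -m handwheel '[[[0,0,1],0],[[0,0,2],0],[[0,0,2],0]]';python3 -m handwheel '[[[0,0,0.7],0],[[0,0,1.4],0],[[0,0,1.4],0]]'
python3 - <<'E'
from h import *
s=st(); print(locc(np.array(s['ee_pos'])))
E
```

```text
time: 50.28
ee_pos: [0.5896, -0.1539, 0.0636]
tcp_rot: [0.068, 1.587, -0.04]
force: [-9.1, 0.9, 13.9]
grip_width: 0.04
time: 50.65
ee_pos: [0.5897, -0.1539, 0.0635]
tcp_rot: [0.068, 1.59, -0.04]
force: [-14.2, 1.2, 18.7]
grip_width: 0.0398
t 50.65 pos [ 0.5897 -0.1539  0.0635] F [-14.2   1.2  18.7] w 0.0398
[[-0.019  0.069  0.997]
 [ 0.019  0.997 -0.068]
 [-1.     0.018 -0.02 ]]
q [-0.08  0.63  0.38  1.79 -0.33  0.81  1.97]
[  2.58742969 -78.912764    63.53395127]
```

```bash
python3 -m handwheel '[[[0,0,0],0],[[0,0,0],0],[[0,0,0],0]]' 0.25; python3 -m handwheel '[[[-20,0,0],0],[[-50,0,-20],0],[[-75,0,-60],0],[[-75,0,-75],0],[[-75,0,-75],0]]' -1 20
python3 - <<'E'
from h import *
s=st(); print(locc(np.array(s['ee_pos'])))
p=snap('wrist','w14'); L=locc(cloud(p)); i=p['pixels'].astype(int)
m=(i.min(-1)>90)&(i[...,1]>=i[...,0])&(L[...,2]>62)&(L[...,2]<72)&(abs(L[...,1]+80)<30)&(L[...,0]<29)
Q=L[m]; print(len(Q)); print(cv2.minAreaRect(Q[:,:2].astype(np.float32)),np.percentile(Q,[1,50,99],axis=0))
E
```

```text
time: 51.02
ee_pos: [0.593, -0.1536, 0.063]
tcp_rot: [0.066, 1.584, -0.04]
force: [-0.5, 0.1, -0.0]
grip_width: 0.0571
time: 51.65
ee_pos: [0.5183, -0.1498, 0.1391]
tcp_rot: [0.067, 1.585, -0.04]
force: [0.6, -0.5, 0.5]
grip_width: 0.0119
t 51.65 pos [ 0.5183 -0.1498  0.1391] F [ 0.6 -0.5  0.5] w 0.0119
[[-0.014  0.068  0.998]
 [ 0.018  0.998 -0.068]
 [-1.     0.017 -0.015]]
q [-0.13  0.43  0.44  1.91 -0.25  0.87  1.94]
[-68.98822844 -79.67187241 139.06568512]
285
((7.2605180740356445, -79.24533081054688), (43.372413635253906, 30.631193161010742), 0.17330187559127808) [[-14.22851274 -93.63611501  63.53594736]
 [ 22.65438105 -79.66406042  67.22894395]
 [ 28.73806182 -64.86263264  68.82389714]]
```

View pics/w14.png

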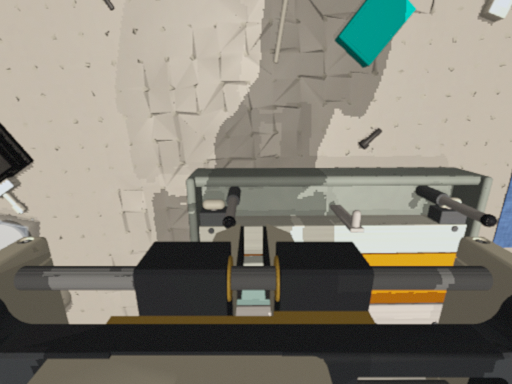

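```bash
python3 - <<'E'
from h import *
to(ch(XC,[-30,-79,66])[0])
E
python3 -m handwheel '[[[0,0,20],0],[[0,0,38],0],[[35,0,39],0],[[68,0,39],0],[[72,0,39],0]]'
python3 - <<'E'
from h import *
s=st(); print(locc(np.array(s['ee_pos'])));roll_for(86.1)
E
```

```text
shift [72.3 -0.7 39.2] n 1.315602787646842
time: 52.32
ee_pos: [0.5558, -0.1507, 0.0638]
tcp_rot: [0.067, 1.589, -0.039]
force: [-0.3, -0.0, -0.5]
grip_width: 0.0
t 52.33 pos [ 0.5558 -0.1507  0.0638] F [-0.3 -0.  -0.5] w 0.0
[[-0.019  0.067  0.998]
 [ 0.018  0.998 -0.067]
 [-1.     0.017 -0.02 ]]
q [-0.09  0.59  0.38  1.88 -0.32  0.76  1.99]
[-31.49904793 -78.06379667  63.75626534]
cur yaw 86.14 roll 0.0007
```

```bash
python3 -m handwheel '[[[0,0,3],0],[[0,0,5],0],[[0,0,7],0],[[0,0,8],0],[[0,0,9],0]]';python3 -m handwheel '[[[0,0,1],0],[[0,0,2],0],[[0,0,2],0]]'
python3 - <<'E'
from h import *
s=st(); print(locc(np.array(s['ee_pos'])))
E
```

```text
time: 52.95
ee_pos: [0.5637, -0.152, 0.0669]
tcp_rot: [0.068, 1.588, -0.04]
force: [-9.8, 1.3, 8.4]
grip_width: 0.0007
time: 53.32
ee_pos: [0.5638, -0.1519, 0.0667]
tcp_rot: [0.069, 1.591, -0.039]
force: [-14.6, 1.6, 12.6]
grip_width: 0.0004
t 53.33 pos [ 0.5638 -0.1519  0.0667] F [-14.6   1.6  12.6] w 0.0004
[[-0.02   0.069  0.997]
 [ 0.019  0.997 -0.068]
 [-1.     0.018 -0.022]]
q [-0.08  0.59  0.39  1.85 -0.32  0.78  1.98]
[-23.45342269 -78.71335503  66.728874  ]
```

```bash
python3 -m handwheel '[[[0,0,-8],0],[[0,0,-14],0],[[-50,0,-16],0],[[-110,0,-30],0],[[-150,0,-60],0]]'; python3 -m handwheel '[[[0,0,-25],0],[[0,0,-25],0]]' 0.6 30;python3 - <<'E'
from h import *
s=st(); 
p=snap('wrist','w15'); L=locc(cloud(p)); i=p['pixels'].astype(int)
m=(i.min(-1)>90)&(i[...,1]>=i[...,0])&(L[...,2]>63)&(L[...,2]<70)&(abs(L[...,1]+80)<30)&(L[...,0]<27)
Q=L[m]; print(len(Q)); print(cv2.minAreaRect(Q[:,:2].astype(np.float32)),np.percentile(Q,[1,50,99],axis=0))
for n in ('scene','side'): print(n);plates(snap(n))
cv2.imwrite('pics/w15c.png',cv2.resize(p['pixels'][120:340,150:450,::-1],None,fx=2.6,fy=2.6,interpolation=cv2.INTER_CUBIC))
E
```

```text
time: 53.95
ee_pos: [0.5111, -0.1511, 0.2202]
tcp_rot: [0.066, 1.58, -0.04]
force: [0.3, 0.9, -0.0]
grip_width: 0.0003
time: 54.2
ee_pos: [0.4839, -0.149, 0.2187]
tcp_rot: [0.068, 1.583, -0.04]
force: [-0.3, -0.2, -0.8]
grip_width: 0.0161
t 54.2 pos [ 0.4839 -0.149   0.2187] F [-0.3 -0.2 -0.8] w 0.0161
[[-0.012  0.068  0.998]
 [ 0.018  0.998 -0.068]
 [-1.     0.017 -0.013]]
q [-0.18  0.28  0.49  1.9  -0.17  1.02  1.88]
306
((-4.891646385192871, -79.52252960205078), (32.184200286865234, 19.19550323486328), 89.97774505615234) [[-13.90978164 -95.52634856  64.14649797]
 [ -3.80280667 -78.93182286  67.10538974]
 [  4.41848535 -63.561147    68.67372801]]
scene
px [226. 195.] 112 c [564.7 332.1] sz [65.7 38. ] ang -26.5 z 0.0175
px [264. 209.] 127 c [430.2 244.5] sz [61.9 39.2] ang -19.1 z 0.0173
side
px [260. 215.] 170 c [432.8 250.3] sz [63.2 42.6] ang -26.0 z 0.0167
px [209. 224.] 183 c [566.  338.5] sz [60.3 40.1] ang -35.0 z 0.0168
```

View pics/w15c.png

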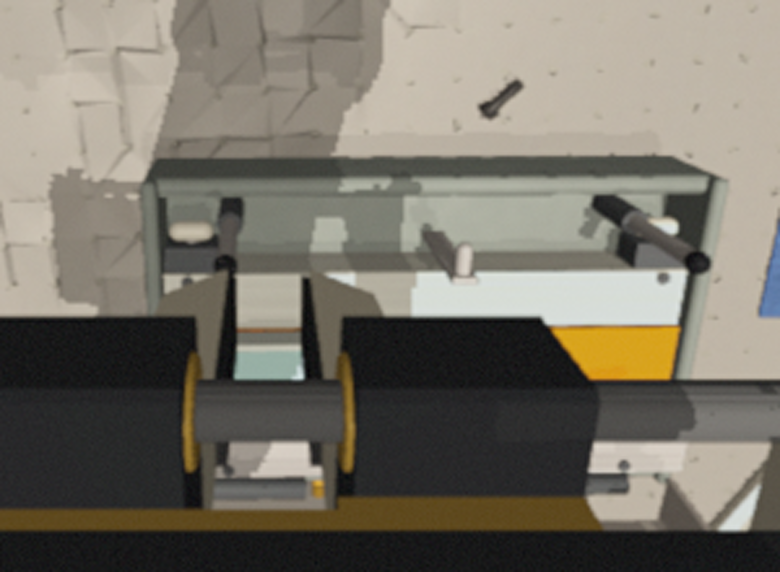

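Run:
```python
from h import *
roll_for(70.6); to([.420,.250,.12])
```

```text
cur yaw 86.14 roll 0.2712
shift [105.5 391.9 -90.8] n 6.6539343210228665
```

```bash
python3 -m handwheel '[[[0,56,-13],0.05],[[0,112,-26],0.1],[[0,168,-39],0.16],[[0,224,-52],0.22],[[30,280,-65],0.271]]' 0.6
python3 - <<'E'
from h import *
roll_for(70.6); to([.420,.250,.12])
E
```

```text
time: 54.98
ee_pos: [0.4406, 0.136, 0.1953]
tcp_rot: [0.281, 1.567, -0.254]
force: [1.3, 0.7, -0.8]
grip_width: 0.0725
cur yaw 70.51 roll -0.0016
shift [ 77.7  99.4 -56.3] n 2.2107205499731184
```

```bash
python3 -m handwheel '[[[25,33,-19],0],[[50,66,-38],0],[[76,99,-56],0],[[76,99,-56],0]]' 0.6
python3 - <<'E'
from h import *
st(); p=snap('wrist','w16'); plates(p)
E
```

```text
time: 55.48
ee_pos: [0.4165, 0.2493, 0.1183]
tcp_rot: [0.273, 1.574, -0.252]
force: [0.6, -0.5, 0.8]
grip_width: 0.0734
t 55.48 pos [0.4165 0.2493 0.1183] F [ 0.6 -0.5  0.8] w 0.0734
[[-0.017  0.328  0.945]
 [ 0.016  0.945 -0.327]
 [-1.     0.009 -0.021]]
q [-0.86  0.36  0.29  2.06 -0.18  0.74  0.79]
px [254. 213.] 2248 c [432.5 245. ] sz [59.8 39.8] ang -19.7 z 0.0182
```

View pics/w16.png

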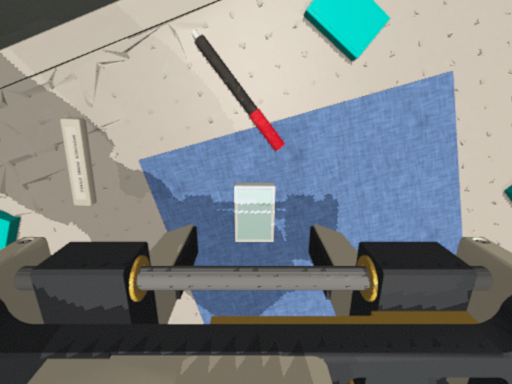

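Run:
```python
from h import *
roll_for(70.3); to([.4193,.2497,.016])
```

```text
cur yaw 70.75 roll 0.0078
shift [103.3   1.7   3. ] n 1.6533471225533698
```

```bash
python3 -m handwheel '[[[35,1,1],0.008],[[70,1,2],0.008],[[90,1.5,3],0.008],[[102,1.5,3],0.008],[[102,1.5,3],0.008]]'; python3 -m handwheel '[[[0,0,0],0],[[0,0,0],0],[[0,0,0],0],[[0,0,0],0]]' -1 30
python3 - <<'E'
from h import *
st()
E
python3 -m handwheel '[[[-50,0,0],0],[[-110,0,0],0],[[-160,0,0],0],[[-160,0,0],0]]'
python3 - <<'E'
from h import *
s=st(); roll_for(86.1); T=ch(XC,[-17,0,180])[0]; print(T); to(T)
E
```

```text
time: 56.15
ee_pos: [0.4202, 0.248, 0.0184]
tcp_rot: [0.285, 1.57, -0.262]
force: [-0.1, 0.2, -0.1]
grip_width: 0.0732
time: 56.65
ee_pos: [0.4201, 0.2489, 0.0189]
tcp_rot: [0.285, 1.57, -0.26]
force: [-1.3, -0.3, 3.5]
grip_width: 0.0398
t 56.65 pos [0.4201 0.2489 0.0189] F [-1.3 -0.3  3.5] w 0.0398
[[-0.013  0.34   0.94 ]
 [ 0.018  0.94  -0.34 ]
 [-1.     0.012 -0.019]]
q [-0.79  0.54  0.22  2.13 -0.27  0.51  0.86]
time: 57.15
ee_pos: [0.4241, 0.247, 0.1822]
tcp_rot: [0.289, 1.566, -0.256]
force: [-0.5, 0.0, -1.1]
grip_width: 0.0392
t 57.15 pos [0.4241 0.247  0.1822] F [-0.5  0.  -1.1] w 0.0392
[[-0.008  0.34   0.94 ]
 [ 0.022  0.94  -0.34 ]
 [-1.     0.018 -0.015]]
q [-0.89  0.28  0.34  1.99 -0.15  0.89  0.75]
cur yaw 70.12 roll -0.2788
[ 0.57553929 -0.07384489  0.18      ]
shift [  -6.1 -250.2  251.4] n 5.676200405804925
```

```bash
python3 -m handwheel '[[[0,-45,40],-0.06],[[0,-90,85],-0.12],[[0,-135,130],-0.18],[[0,-180,175],-0.24],[[0,-220,220],-0.279]]'
python3 - <<'E'
from h import *
s=st(); roll_for(86.1); T=ch(XC,[-17,0,110])[0]; to(T)
E
```

```text
time: 57.78
ee_pos: [0.5535, -0.0365, 0.1706]
tcp_rot: [0.065, 1.586, -0.038]
force: [1.0, 1.1, 0.2]
grip_width: 0.0392
t 57.77 pos [ 0.5535 -0.0365  0.1706] F [1.  1.1 0.2] w 0.0392
[[-0.016  0.066  0.998]
 [ 0.018  0.998 -0.066]
 [-1.     0.017 -0.017]]
q [-0.3   0.41  0.38  1.84 -0.2   0.95  1.68]
cur yaw 86.22 roll 0.002
shift [ 59.6 -36.8  25.5] n 1.1926045766033424
```

```bash
python3 -m handwheel '[[[0,-18,13],0],[[20,-37,26],0],[[60,-37,26],0],[[85,-37,26],0],[[95,-37,26],0]]'; python3 -m handwheel '[[[0,0,0],0],[[0,0,0],0]]'
python3 - <<'E'
from h import *
s=st(); roll_for(86.1);  print(locc(np.array(s['ee_pos'])))
p=snap('wrist','w17')
E
```

```text
time: 58.4
ee_pos: [0.574, -0.0716, 0.0734]
tcp_rot: [0.067, 1.589, -0.04]
force: [0.5, 0.3, -1.0]
grip_width: 0.0395
time: 58.65
ee_pos: [0.5764, -0.0719, 0.0767]
tcp_rot: [0.067, 1.583, -0.04]
force: [-0.5, -0.2, -0.4]
grip_width: 0.0392
t 58.65 pos [ 0.5764 -0.0719  0.0767] F [-0.5 -0.2 -0.4] w 0.0392
[[-0.012  0.068  0.998]
 [ 0.017  0.998 -0.068]
 [-1.     0.016 -0.014]]
q [-0.19  0.56  0.34  1.86 -0.28  0.78  1.8 ]
cur yaw 86.11 roll 0.0002
[-16.24649754   1.99320373  76.68555944]
```

View pics/w17.png

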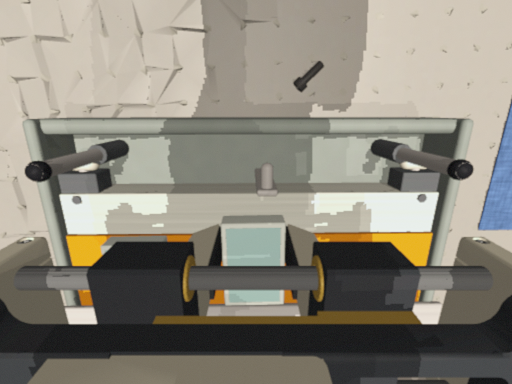

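Lower to contact (TCP ≈ 0.067–0.068), then slide.

```bash
python3 -m handwheel '[[[3,0,0],0],[[6,0,0],0],[[8,0,0],0],[[9,0,0],0],[[9.5,0,0],0]]'; python3 -m handwheel '[[[0,0,3],0],[[0,0,6],0],[[0,0,9],0],[[0,0,12],0],[[0,0,15],0]]'
python3 - <<'E'
from h import *
s=st(); print(locc(np.array(s['ee_pos'])))
E
```

```text
time: 59.32
ee_pos: [0.5756, -0.0716, 0.0677]
tcp_rot: [0.067, 1.584, -0.039]
force: [-7.1, 2.0, 23.3]
grip_width: 0.0398
time: 59.95
ee_pos: [0.5866, -0.0726, 0.0675]
tcp_rot: [0.069, 1.592, -0.039]
force: [-21.4, 1.2, 34.4]
grip_width: 0.0399
t 59.95 pos [ 0.5866 -0.0726  0.0675] F [-21.4   1.2  34.4] w 0.0399
[[-0.021  0.069  0.997]
 [ 0.02   0.997 -0.068]
 [-1.     0.018 -0.022]]
q [-0.18  0.59  0.33  1.83 -0.29  0.78  1.8 ]
[-6.03119509  2.01987507 67.54096667]
```

```bash
python3 -m handwheel '[[[-1.8,0,0],0],[[-1.8,0,0],0]]'; python3 -m handwheel '[[[0,0,1.5],0],[[0,0,3],0],[[0,0,4],0]]'
python3 - <<'E'
from h import *
s=st(); print(locc(np.array(s['ee_pos'])))
E
```

```text
time: 60.2
ee_pos: [0.5909, -0.0727, 0.068]
tcp_rot: [0.067, 1.584, -0.04]
force: [0.4, -0.3, -1.0]
grip_width: 0.0394
time: 60.58
ee_pos: [0.5947, -0.0729, 0.0678]
tcp_rot: [0.067, 1.585, -0.04]
force: [-2.5, 0.9, 3.3]
grip_width: 0.0397
t 60.58 pos [ 0.5947 -0.0729  0.0678] F [-2.5  0.9  3.3] w 0.0397
[[-0.014  0.068  0.998]
 [ 0.018  0.998 -0.068]
 [-1.     0.017 -0.015]]
q [-0.18  0.6   0.33  1.82 -0.29  0.79  1.8 ]
[ 2.05233509  2.21923021 67.79279799]
```

```bash
python3 -m handwheel '[[[-0.3,0,1.5],0],[[-0.3,0,3],0],[[-0.3,0,3],0]]'
python3 - <<'E'
from h import *
s=st(); print(locc(np.array(s['ee_pos'])))
E
```

```text
time: 60.95
ee_pos: [0.5957, -0.073, 0.0678]
tcp_rot: [0.067, 1.589, -0.04]
force: [-7.9, 1.4, 7.4]
grip_width: 0.0395
t 60.95 pos [ 0.5957 -0.073   0.0678] F [-7.9  1.4  7.4] w 0.0395
[[-0.018  0.068  0.998]
 [ 0.018  0.998 -0.068]
 [-1.     0.017 -0.019]]
q [-0.18  0.6   0.33  1.81 -0.29  0.79  1.8 ]
[ 3.02764279  2.19286626 67.79308042]
```

```bash
python3 -m handwheel '[[[0,0,1],0],[[0,0,1.5],0]]'; python3 -m handwheel '[[[0,0,0],0],[[0,0,0],0],[[0,0,0],0]]' 0.25; python3 -m handwheel '[[[-20,0,0],0],[[-50,0,-15],0],[[-75,0,-35],0],[[-75,0,-37],0],[[-75,0,-37],0]]' -1 20
python3 - <<'E'
from h import *
s=st(); print(locc(np.array(s['ee_pos'])));roll_for(86.1); to(ch(XC,[-32,2,69])[0])
E
```

```text
time: 61.2
ee_pos: [0.5957, -0.073, 0.0677]
tcp_rot: [0.068, 1.591, -0.039]
force: [-14.7, 2.3, 13.1]
grip_width: 0.0398
time: 61.58
ee_pos: [0.5997, -0.0734, 0.0682]
tcp_rot: [0.067, 1.584, -0.04]
force: [0.3, -1.0, 0.2]
grip_width: 0.0569
time: 62.2
ee_pos: [0.5635, -0.0719, 0.1434]
tcp_rot: [0.067, 1.584, -0.04]
force: [0.1, 0.1, 0.9]
grip_width: 0.0116
t 62.2 pos [ 0.5635 -0.0719  0.1434] F [0.1 0.1 0.9] w 0.0116
[[-0.013  0.068  0.998]
 [ 0.018  0.998 -0.067]
 [-1.     0.017 -0.015]]
q [-0.22  0.46  0.37  1.84 -0.23  0.9   1.76]
[-29.11621191   1.15378339 143.36639408]
cur yaw 86.13 roll 0.0005
shift [74.4 -0.4 -1.8] n 1.1908335645435617
```

```bash
python3 -m handwheel '[[[30,0,-2],0],[[60,0,-2],0],[[74,0,-2],0],[[74,0,1],0],[[74,0,4],0]]'; python3 -m handwheel '[[[0,0,2],0],[[0,0,4],0],[[0,0,5],0],[[0,0,6],0]]'
python3 - <<'E'
from h import *
s=st(); print(locc(np.array(s['ee_pos'])))
E
```

```text
time: 62.82
ee_pos: [0.5673, -0.0713, 0.0703]
tcp_rot: [0.067, 1.583, -0.04]
force: [0.3, -0.8, -0.3]
grip_width: 0.0007
time: 63.32
ee_pos: [0.5694, -0.0713, 0.0696]
tcp_rot: [0.068, 1.59, -0.039]
force: [-12.5, 1.8, 11.2]
grip_width: 0.0003
t 63.33 pos [ 0.5694 -0.0713  0.0696] F [-12.5   1.8  11.2] w 0.0003
[[-0.019  0.068  0.997]
 [ 0.019  0.998 -0.068]
 [-1.     0.017 -0.02 ]]
q [-0.19  0.57  0.33  1.88 -0.28  0.76  1.81]
[-23.30043609   2.16548248  69.58288335]
```

```bash
python3 -m handwheel '[[[0,0,-8],0],[[-20,0,-12],0],[[-80,0,-14],0],[[-130,0,-14],0],[[-150,40,-14],0]]' 0.6 30
python3 - <<'E'
from h import *
s=st(); roll_for(58.4); to([.5554,.3404,.13])
E
```

```text
time: 63.95
ee_pos: [0.5647, -0.0369, 0.2257]
tcp_rot: [0.071, 1.577, -0.046]
force: [-0.2, 1.6, 0.1]
grip_width: 0.0457
t 63.95 pos [ 0.5647 -0.0369  0.2257] F [-0.2  1.6  0.1] w 0.0457
[[-0.006  0.074  0.997]
 [ 0.016  0.997 -0.074]
 [-1.     0.016 -0.007]]
q [-0.32  0.36  0.41  1.76 -0.18  1.06  1.65]
cur yaw 85.74 roll 0.4773
shift [101.8 374.  -36.5] n 6.229609860539892
```

```bash
python3 -m handwheel '[[[0,60,-6],0.1],[[0,120,-12],0.2],[[0,180,-18],0.3],[[20,240,-24],0.4],[[40,300,-30],0.477]]'
python3 - <<'E'
from h import *
s=st(); roll_for(58.4); to([.5554,.3404,.12])
E
```

```text
time: 64.58
ee_pos: [0.5534, 0.2689, 0.1882]
tcp_rot: [0.443, 1.544, -0.418]
force: [0.2, -0.6, -0.6]
grip_width: 0.0734
t 64.58 pos [0.5534 0.2689 0.1882] F [ 0.2 -0.6 -0.6] w 0.0734
[[-0.011  0.521  0.854]
 [ 0.019  0.854 -0.521]
 [-1.     0.011 -0.019]]
q [-0.82  0.48  0.42  1.68 -0.25  1.03  0.72]
cur yaw 58.61 roll 0.0036
shift [ 69.5  61.3 -34.2] n 1.5806374706895563
```

```bash
python3 -m handwheel '[[[25,25,-14],0],[[50,50,-28],0],[[69,61,-34],0],[[69,61,-34],0]]'
python3 - <<'E'
from h import *
s=st(); p=snap('wrist','w18'); o=plates(p)
for c in o:
    a=np.radians(c[4]); T=[(c[0]-14*np.cos(a))/1000,(c[1]-14*np.sin(a))/1000,.016]; print(T); to(T); roll_for(c[4]+90)
E
```

```text
time: 65.08
ee_pos: [0.5539, 0.3378, 0.1179]
tcp_rot: [0.436, 1.548, -0.418]
force: [1.2, -0.8, 0.2]
grip_width: 0.0736
t 65.08 pos [0.5539 0.3378 0.1179] F [ 1.2 -0.8  0.2] w 0.0736
[[-0.015  0.517  0.856]
 [ 0.016  0.856 -0.517]
 [-1.     0.006 -0.021]]
q [-0.87  0.61  0.38  1.66 -0.3   0.94  0.66]
px [256. 210.] 2260 c [567.3 333.2] sz [60.5 40. ] ang -30.3 z 0.0182
[np.float64(0.5551911869557941), np.float64(0.34028686038593264), 0.016]
shift [103.    2.5   0.5] n 1.6489852524844202
cur yaw 58.75 roll -0.0163
```

View pics/w18.png

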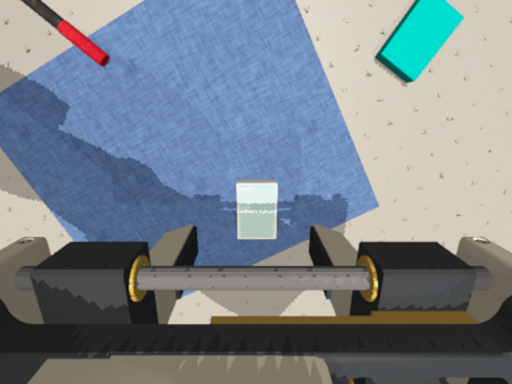

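Pale plate at (256,210) on the mat, centred between the fingers; turquoise one at (420,38) is off the mat and left alone.

```bash
python3 -m handwheel '[[[35,1,0],-0.016],[[70,2,0],-0.016],[[90,2.5,0],-0.016],[[103,2.5,0],-0.016],[[103,2.5,0],-0.016]]'; python3 -m handwheel '[[[0,0,0],0],[[0,0,0],0],[[0,0,0],0],[[0,0,0],0]]' -1 30
python3 - <<'E'
from h import *
st()
E
python3 -m handwheel '[[[-50,0,0],0],[[-110,0,0],0],[[-160,0,0],0],[[-160,0,0],0]]'
python3 - <<'E'
from h import *
s=st(); roll_for(86.1); T=ch(XC,[-17,85,180])[0]; print(T); to(T)
E
```

```text
time: 65.75
ee_pos: [0.5546, 0.3413, 0.0157]
tcp_rot: [0.426, 1.549, -0.406]
force: [-0.9, 0.4, 0.3]
grip_width: 0.0733
time: 66.25
ee_pos: [0.5546, 0.3419, 0.0159]
tcp_rot: [0.426, 1.548, -0.404]
force: [-1.0, 0.2, 1.6]
grip_width: 0.0395
t 66.25 pos [0.5546 0.3419 0.0159] F [-1.   0.2  1.6] w 0.0395
[[-0.013  0.504  0.863]
 [ 0.018  0.863 -0.504]
 [-1.     0.009 -0.021]]
q [-0.83  0.73  0.32  1.72 -0.35  0.75  0.72]
time: 66.75
ee_pos: [0.559, 0.3398, 0.1801]
tcp_rot: [0.431, 1.544, -0.4]
force: [0.9, 0.3, -1.1]
grip_width: 0.0401
t 66.75 pos [0.559  0.3398 0.1801] F [ 0.9  0.3 -1.1] w 0.0401
[[-0.007  0.505  0.863]
 [ 0.022  0.863 -0.505]
 [-1.     0.015 -0.017]]
q [-0.88  0.55  0.41  1.6  -0.27  1.05  0.65]
cur yaw 59.68 roll -0.4611
[0.58131484 0.01095867 0.18      ]
shift [  -7.2 -272.6  185.1] n 5.273304328217691
```

```bash
python3 -m handwheel '[[[0,-50,34],-0.1],[[0,-100,68],-0.2],[[0,-150,102],-0.3],[[0,-200,136],-0.4],[[0,-250,170],-0.461]]'
python3 - <<'E'
from h import *
s=st(); roll_for(86.1); T=ch(XC,[-17,85,110])[0]; to(T)
E
```

```text
time: 67.38
ee_pos: [0.5764, 0.0355, 0.1689]
tcp_rot: [0.064, 1.586, -0.038]
force: [1.7, -0.1, -1.3]
grip_width: 0.0395
t 67.38 pos [0.5764 0.0355 0.1689] F [ 1.7 -0.1 -1.3] w 0.0395
[[-0.015  0.065  0.998]
 [ 0.017  0.998 -0.065]
 [-1.     0.016 -0.017]]
q [-0.38  0.44  0.33  1.78 -0.19  0.96  1.54]
cur yaw 86.28 roll 0.0031
shift [ 58.4 -25.2   7.4] n 1.0242621682391113
```

```bash
python3 -m handwheel '[[[0,-14,4],0.003],[[20,-25,7.5],0.003],[[60,-25,7.5],0.003],[[85,-25,7.5],0.003],[[94,-25,7.5],0.003]]'; python3 -m handwheel '[[[0,0,0],0],[[0,0,0],0]]'
python3 - <<'E'
from h import *
s=st(); roll_for(86.1);  print(locc(np.array(s['ee_pos'])))
p=snap('wrist','w19')
E
```

```text
time: 68.0
ee_pos: [0.5802, 0.0144, 0.0732]
tcp_rot: [0.068, 1.588, -0.042]
force: [0.4, 0.2, -1.2]
grip_width: 0.0397
time: 68.25
ee_pos: [0.5814, 0.0138, 0.076]
tcp_rot: [0.069, 1.585, -0.042]
force: [-2.3, 0.8, -3.3]
grip_width: 0.0396
t 68.25 pos [0.5814 0.0138 0.076 ] F [-2.3  0.8 -3.3] w 0.0396
[[-0.015  0.07   0.997]
 [ 0.018  0.997 -0.07 ]
 [-1.     0.017 -0.016]]
q [-0.31  0.56  0.29  1.86 -0.25  0.77  1.62]
cur yaw 85.96 roll -0.0025
[-17.1392727   87.86974522  75.9823605 ]
```

View pics/w19.png

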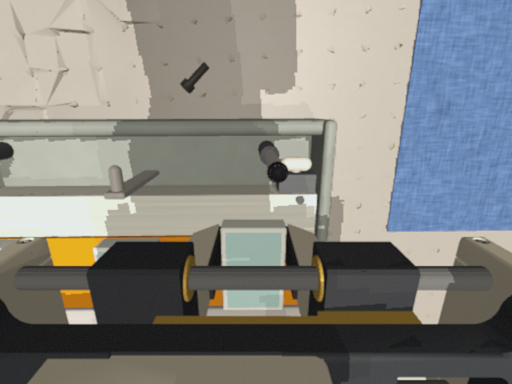

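```bash
python3 -m handwheel '[[[0,-4,0],-0.002],[[0,-8,0],-0.002],[[4,-8,0],-0.002],[[8,-8,0],-0.002],[[10,-8,0],-0.002]]'
python3 - <<'E'
from h import *
s=st(); roll_for(86.1);  print(locc(np.array(s['ee_pos'])))
E
```

```text
time: 68.92
ee_pos: [0.5822, 0.0051, 0.0656]
tcp_rot: [0.068, 1.582, -0.042]
force: [0.1, -0.6, -1.5]
grip_width: 0.0394
t 68.92 pos [0.5822 0.0051 0.0656] F [ 0.1 -0.6 -1.5] w 0.0394
[[-0.012  0.069  0.998]
 [ 0.017  0.997 -0.069]
 [-1.     0.016 -0.013]]
q [-0.29  0.58  0.29  1.86 -0.25  0.75  1.64]
cur yaw 86.01 roll -0.0015
[-15.70818743  79.21196334  65.64209583]
```

Lower 0.8 mm more and slide.

```bash
python3 -m handwheel '[[[0.5,0,0],-0.0015],[[0.8,0,3],-0.0015],[[0.8,0,7],-0.0015],[[0.8,0,11],-0.0015],[[0.8,0,14],-0.0015]]'
python3 - <<'E'
from h import *
s=st(); roll_for(86.1);  print(locc(np.array(s['ee_pos'])))
E
```

```text
time: 69.55
ee_pos: [0.5947, 0.0046, 0.0649]
tcp_rot: [0.067, 1.586, -0.04]
force: [-5.4, 0.1, 8.5]
grip_width: 0.04
t 69.55 pos [0.5947 0.0046 0.0649] F [-5.4  0.1  8.5] w 0.04
[[-0.015  0.068  0.998]
 [ 0.018  0.998 -0.067]
 [-1.     0.017 -0.016]]
q [-0.28  0.59  0.29  1.83 -0.26  0.77  1.65]
cur yaw 86.12 roll 0.0004
[-3.25748999 79.52252825 64.94035757]
```

```bash
python3 -m handwheel '[[[-0.4,0,2],0],[[-0.4,0,4],0],[[-0.4,0,5],0]]'; python3 -m handwheel '[[[0,0,1.5],0],[[0,0,3],0],[[0,0,3],0]]'
python3 - <<'E'
from h import *
s=st(); roll_for(86.1);  print(locc(np.array(s['ee_pos'])))
E
```

```text
time: 69.92
ee_pos: [0.5989, 0.0045, 0.065]
tcp_rot: [0.067, 1.587, -0.039]
force: [-10.6, 0.6, 12.1]
grip_width: 0.0401
time: 70.3
ee_pos: [0.5989, 0.0045, 0.0649]
tcp_rot: [0.067, 1.592, -0.039]
force: [-16.9, 0.8, 20.8]
grip_width: 0.0398
t 70.3 pos [0.5989 0.0045 0.0649] F [-16.9   0.8  20.8] w 0.0398
[[-0.022  0.067  0.997]
 [ 0.019  0.998 -0.067]
 [-1.     0.017 -0.023]]
q [-0.28  0.6   0.29  1.81 -0.26  0.78  1.65]
cur yaw 86.14 roll 0.0006
[ 1.01954153 79.71824961 64.89576399]
```

```bash
python3 -m handwheel '[[[0,0,-2],0],[[0,0,-2],0],[[0,0,-2],0]]' 0.22; python3 -m handwheel '[[[-20,0,0],0],[[-50,0,-15],0],[[-75,0,-33],0],[[-75,0,-35],0],[[-75,0,-35],0]]' -1 20
python3 - <<'E'
from h import *
s=st(); print(locc(np.array(s['ee_pos'])));roll_for(86.1); to(ch(XC,[-30,79.5,69.5])[0])
E
```

```text
time: 70.68
ee_pos: [0.6016, 0.0044, 0.0647]
tcp_rot: [0.066, 1.584, -0.04]
force: [0.1, -0.9, -0.1]
grip_width: 0.0561
time: 71.3
ee_pos: [0.5673, 0.0056, 0.1398]
tcp_rot: [0.066, 1.584, -0.039]
force: [0.2, 0.7, -0.3]
grip_width: 0.0107
t 71.3 pos [0.5673 0.0056 0.1398] F [ 0.2  0.7 -0.3] w 0.0107
[[-0.014  0.067  0.998]
 [ 0.018  0.998 -0.067]
 [-1.     0.017 -0.015]]
q [-0.33  0.46  0.32  1.84 -0.21  0.89  1.6 ]
[-30.59477197  78.6970426  139.83020456]
cur yaw 86.15 roll 0.0009
shift [70.3 -0.4  1.6] n 1.1253968451407932
```

```bash
python3 -m handwheel '[[[30,0,-2],0],[[60,0,-2],0],[[70,0,-2],0],[[70,0,2],0],[[70,0,4],0]]'; python3 -m handwheel '[[[0,0,2],0],[[0,0,4],0],[[0,0,6],0],[[0,0,7],0]]'
python3 - <<'E'
from h import *
s=st(); print(locc(np.array(s['ee_pos'])))
E
```

```text
time: 71.92
ee_pos: [0.5714, 0.0062, 0.0709]
tcp_rot: [0.066, 1.583, -0.04]
force: [-0.3, -1.4, -0.0]
grip_width: -0.0001
time: 72.42
ee_pos: [0.5746, 0.0061, 0.0699]
tcp_rot: [0.067, 1.589, -0.039]
force: [-10.4, 0.8, 8.7]
grip_width: 0.0004
t 72.42 pos [0.5746 0.0061 0.0699] F [-10.4   0.8   8.7] w 0.0004
[[-0.019  0.067  0.998]
 [ 0.018  0.998 -0.067]
 [-1.     0.017 -0.02 ]]
q [-0.29  0.56  0.29  1.87 -0.25  0.76  1.64]
[-23.35245698  79.71191546  69.87671289]
```

```bash
python3 -m handwheel '[[[0,0,-8],0],[[-20,0,-12],0],[[-80,-20,-14],0],[[-130,-50,-50],0],[[-150,-80,-100],0]]'; python3 -m handwheel '[[[0,0,-50],0],[[0,0,-70],0],[[0,0,-70],0]]'
python3 - <<'E'
from h import *
s=st(); p=snap('wrist','w20'); L=locc(cloud(p)); i=p['pixels'].astype(int)
for yc in (-79,2,80):
    m=(i.min(-1)>80)&(i[...,1]>=i[...,0]-3)&(L[...,2]>63)&(L[...,2]<71)&(abs(L[...,1]-yc)<30)&(L[...,0]<28)
    Q=L[m]; 
    if len(Q)>50: print(yc,len(Q),[np.round(np.array(a),2) for a in cv2.minAreaRect(Q[:,:2].astype(np.float32))],np.round(np.percentile(Q,[1,50,99],axis=0),1).tolist())
for n in('scene','side'): hoodang(snap(n,n+'20'))
cv2.imwrite('pics/w20c.png',cv2.resize(p['pixels'][150:384,50:470,::-1],None,fx=1.9,fy=1.9,interpolation=cv2.INTER_CUBIC))
E
```

```text
time: 73.05
ee_pos: [0.4795, -0.0688, 0.2221]
tcp_rot: [0.066, 1.578, -0.04]
force: [0.2, -0.6, 0.7]
grip_width: 0.0002
time: 73.42
ee_pos: [0.4077, -0.063, 0.2208]
tcp_rot: [0.068, 1.582, -0.039]
force: [0.3, 0.0, 0.3]
grip_width: 0.0009
t 73.42 pos [ 0.4077 -0.063   0.2208] F [0.3 0.  0.3] w 0.0009
[[-0.011  0.068  0.998]
 [ 0.019  0.998 -0.067]
 [-1.     0.018 -0.013]]
q [-0.3   0.1   0.38  2.09 -0.07  0.97  1.62]
2 106 [array([-5.87,  1.25]), array([12.34, 17.91]), np.float64(89.7)] [[-14.5, -5.0, 63.2], [-8.4, 0.6, 67.1], [2.8, 7.4, 68.6]]
(-130, -70) 29 ang [1.595 1.616 1.638]
(-70, -25) 22 ang [1.592 1.616 1.646]
(40, 75) 16 ang [1.599 1.619 1.637]
(75, 130) 33 ang [1.6   1.619 1.633]
(-130, -70) 22 ang [1.608 1.624 1.643]
(-70, -25) 16 ang [1.611 1.631 1.638]
(40, 75) 11 ang [1.622 1.624 1.639]
(75, 130) 22 ang [1.612 1.626 1.64 ]
```

View pics/w20.png

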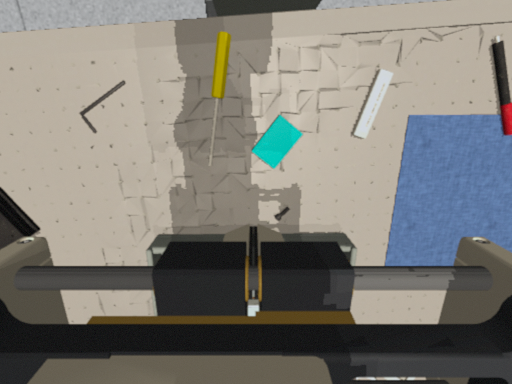

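View pics/scene20.png

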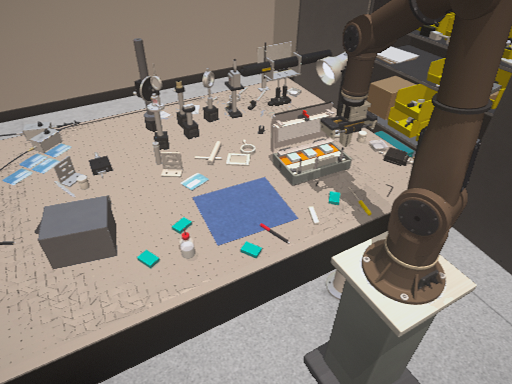

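Run:
```python
from h import *
to(ch(XC,[5,0,265])[0])
```

```text
shift [-47.3   0.9 187.6] n 3.096133511621667
```

```bash
python3 -m handwheel '[[[-30,0,40],0],[[-47,1,90],0],[[-47,1,140],0],[[-47,1,188],0],[[-47,1,188],0]]' 1; python3 -m handwheel '[[[0,0,0],0],[[0,0,0],0],[[0,0,0],0]]'
python3 - <<'E'
from h import *
s=st(); p=snap('wrist','w21'); L=locc(cloud(p)); i=p['pixels'].astype(int)
for yc in (-79,2,80):
    m=(i.min(-1)>80)&(i[...,1]>=i[...,0]-3)&(L[...,2]>63)&(L[...,2]<71)&(abs(L[...,1]-yc)<30)&(L[...,0]<28)
    Q=L[m]; 
    if len(Q)>50:
        print(yc,len(Q),np.round(np.percentile(Q,[1,50,99],axis=0),1).tolist())
        # front edge per y slice and side edges per x slice
        ys=np.arange(yc-16,yc+17,4); f=[(y,np.min(Q[abs(Q[:,1]-y)<2][:,0])) for y in ys if (abs(Q[:,1]-y)<2).sum()>4]; f=np.array(f)
        if len(f)>3: print('front slope',np.round(np.polyfit(f[:,0],f[:,1],1),3))
        xs=np.arange(-10,24,4)
        e=np.array([(x,Q[abs(Q[:,0]-x)<2][:,1].min(),Q[abs(Q[:,0]-x)<2][:,1].max()) for x in xs if (abs(Q[:,0]-x)<2).sum()>4])
        if len(e)>3: print('side slopes',np.polyfit(e[:,0],e[:,1],1)[0],np.polyfit(e[:,0],e[:,2],1)[0])
cv2.imwrite('pics/w21c.png',cv2.resize(p['pixels'][130:330,100:420,::-1],None,fx=2.4,fy=2.4,interpolation=cv2.INTER_CUBIC))
E
```

```text
time: 74.2
ee_pos: [0.6, -0.0751, 0.2619]
tcp_rot: [0.064, 1.585, -0.04]
force: [-0.4, -0.1, -0.1]
grip_width: 0.0456
time: 74.58
ee_pos: [0.5962, -0.0753, 0.264]
tcp_rot: [0.067, 1.584, -0.039]
force: [-0.5, 0.8, -0.3]
grip_width: 0.0758
t 74.58 pos [ 0.5962 -0.0753  0.264 ] F [-0.5  0.8 -0.3] w 0.0758
[[-0.013  0.067  0.998]
 [ 0.018  0.998 -0.067]
 [-1.     0.017 -0.014]]
q [-0.23  0.4   0.4   1.61 -0.18  1.19  1.71]
-79 913 [[-13.4, -97.3, 64.7], [6.6, -78.2, 67.2], [27.8, -59.4, 69.0]]
front slope [ -0.015 -14.684]
side slopes 0.004579973202914039 0.009124447592611584
2 858 [[-13.3, -15.8, 65.6], [6.9, 1.7, 67.3], [27.7, 20.5, 68.8]]
front slope [-3.0000e-03 -1.7921e+01]
side slopes 0.006255429612498864 0.015575199627686956
80 916 [[-13.7, 58.9, 63.7], [6.0, 78.3, 67.1], [27.1, 98.1, 68.9]]
front slope [ 5.0000e-03 -1.4119e+01]
side slopes 0.018137010102826263 -0.007063812256810103
```

View pics/w21c.png

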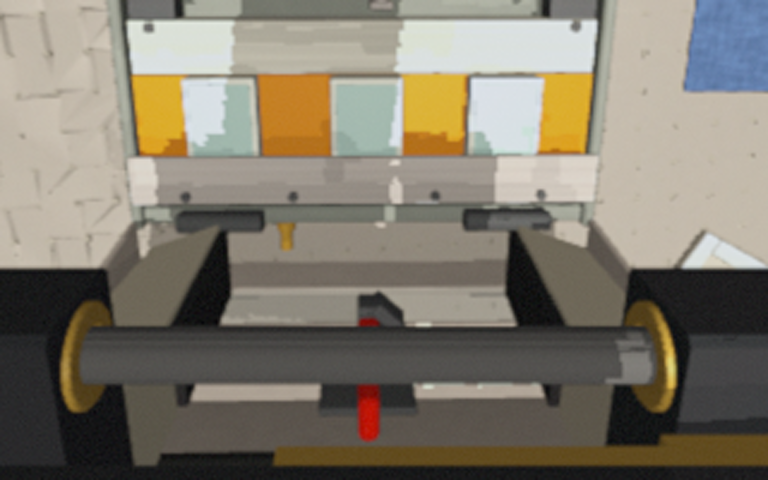

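Run:
```python
from h import *
to(ch(XC,[148,25,275])[0]); to(ch(XC,[148,25,205])[0])
from plan import *
s=robot.get_state(); q=np.array(s['joint_positions']); p,R=fkt(q)
for T in ([148,25,275],[148,25,205],[45,25,195]):
    q=run(q,p,R,ch(XC,T)[0]); p,R=fkt(q); print(np.round(p,3),np.round(R[:,0],3),np.round(q,2))
p=snap('side')
for (u,v) in [(215,45),(222,70),(222,90),(205,50),(225,30)]: print(np.round(p2w(p,u,v),3))
```

```text
shift [-12.6  25.1 144.1] n 2.3491567562443634
shift [ 57.4  23.9 145.1] n 2.5259637136155817
[ 0.742 -0.06   0.275] [-0.013  0.018 -1.   ] [-0.18  0.65  0.39  1.17 -0.25  1.38  1.69]
[ 0.742 -0.06   0.205] [-0.013  0.018 -1.   ] [-0.18  0.68  0.37  1.27 -0.26  1.25  1.71]
[ 0.639 -0.053  0.195] [-0.013  0.018 -1.   ] [-0.24  0.52  0.37  1.59 -0.22  1.09  1.7 ]
[ 0.758 -0.249  0.342]
[ 0.767 -0.347  0.207]
[ 0.765 -0.342  0.125]
[ 0.8   -0.256  0.316]
[ 0.757 -0.355  0.364]
```

```bash
python3 -m handwheel '[[[-15,15,20],0],[[-15,35,40],0],[[-15,50,75],0],[[-15,50,110],0],[[-15,50,145],0]]' -1 20; python3 -m handwheel '[[[0,0,0],0],[[0,0,2],0]]'
python3 - <<'E'
from h import *
s=st(); print(locc(np.array(s['ee_pos']))); snap('side','sd22')
E
```

```text
time: 75.3
ee_pos: [0.7458, -0.0349, 0.2775]
tcp_rot: [0.066, 1.584, -0.039]
force: [0.8, 0.5, 0.0]
grip_width: 0.0432
time: 75.55
ee_pos: [0.7464, -0.0358, 0.2772]
tcp_rot: [0.067, 1.585, -0.04]
force: [-0.5, 1.0, -0.3]
grip_width: 0.0231
t 75.55 pos [ 0.7464 -0.0358  0.2772] F [-0.5  1.  -0.3] w 0.0231
[[-0.014  0.068  0.998]
 [ 0.017  0.998 -0.067]
 [-1.     0.016 -0.015]]
q [-0.21  0.65  0.39  1.16 -0.25  1.39  1.65]
[150.83514593  49.60362159 277.22346784]
```

View pics/sd22.png

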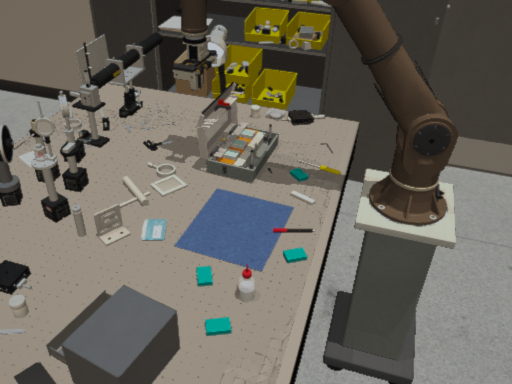

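Gripper is behind the hood. Lower and push forward.

```bash
python3 -m handwheel '[[[25,0,0],0],[[50,0,0],0],[[72,0,0],0],[[72,0,-12],0],[[72,0,-24],0]]'; python3 -m handwheel '[[[0,0,-10],0],[[0,0,-22],0],[[0,0,-34],0],[[2,0,-46],0],[[4,0,-58],0]]'
python3 - <<'E'
from h import *
s=st(); print(locc(np.array(s['ee_pos']))); hoodang(snap('side','sd23'))
E
```

```text
time: 76.22
ee_pos: [0.7208, -0.0326, 0.2059]
tcp_rot: [0.067, 1.585, -0.039]
force: [-0.4, -0.0, 0.6]
grip_width: 0.0006
time: 76.85
ee_pos: [0.663, -0.0287, 0.2024]
tcp_rot: [0.066, 1.585, -0.039]
force: [1.3, 0.1, 3.9]
grip_width: 0.0001
t 76.85 pos [ 0.663  -0.0287  0.2024] F [1.3 0.1 3.9] w 0.0001
[[-0.014  0.067  0.998]
 [ 0.018  0.998 -0.067]
 [-1.     0.017 -0.015]]
q [-0.27  0.55  0.38  1.52 -0.23  1.13  1.67]
[ 67.19337074  50.9902747  202.38454788]
(-130, -70) 15 ang [1.209 1.227 1.237]
(-70, -25) 14 ang [1.201 1.219 1.235]
(40, 75) 31 ang [1.21 1.4  1.42]
(75, 130) 20 ang [1.207 1.223 1.24 ]
```

```bash
python3 -m handwheel '[[[0,0,-12],0],[[0,0,-22],0],[[-30,0,-22],0],[[-80,0,-22],0],[[-120,0,-22],0]]'
python3 - <<'E'
from h import *
s=st(); print(locc(np.array(s['ee_pos']))); hoodang(snap('side','sd24')); to(ch(XC,[-58,0,260])[0])
E
```

```text
time: 77.53
ee_pos: [0.6432, -0.0295, 0.3242]
tcp_rot: [0.066, 1.585, -0.04]
force: [0.6, 0.2, 0.4]
grip_width: 0.0004
t 77.53 pos [ 0.6432 -0.0295  0.3242] F [0.6 0.2 0.4] w 0.0004
[[-0.014  0.068  0.998]
 [ 0.017  0.998 -0.067]
 [-1.     0.016 -0.015]]
q [-0.29  0.44  0.41  1.4  -0.19  1.36  1.63]
[ 47.45168333  48.88344814 324.22743343]
(-130, -70) 22 ang [0.88  0.905 0.93 ]
(-70, -25) 17 ang [0.88  0.911 0.932]
(40, 75) 18 ang [0.883 0.908 0.929]
(75, 130) 26 ang [0.878 0.901 0.925]
shift [  69.8  -49.7 -106.7] n 2.190080640486831
```

Hood is sinking (0.9). Move above the press point and wait.

```bash
python3 -m handwheel '[[[0,-17,-36],0],[[0,-34,-72],0],[[0,-50,-107],0],[[30,-50,-107],0],[[55,-50,-107],0]]';python3 -m handwheel '[[[0,0,0],0],[[0,0,0],0],[[0,0,0],0],[[0,0,0],0]]'
python3 - <<'E'
from h import *
s=st(); print(locc(np.array(s['ee_pos']))); hoodang(snap('side','sd25'));hoodang(snap('wrist','w25'))
E
```

```text
time: 78.2
ee_pos: [0.5317, -0.0711, 0.2677]
tcp_rot: [0.067, 1.585, -0.039]
force: [-0.0, 0.4, 0.5]
grip_width: 0.0006
time: 78.7
ee_pos: [0.5332, -0.0712, 0.2691]
tcp_rot: [0.066, 1.583, -0.04]
force: [0.4, 0.8, -0.4]
grip_width: 0.0005
t 78.7 pos [ 0.5332 -0.0712  0.2691] F [ 0.4  0.8 -0.4] w 0.0005
[[-0.013  0.067  0.998]
 [ 0.017  0.998 -0.067]
 [-1.     0.017 -0.014]]
q [-0.28  0.28  0.42  1.75 -0.14  1.15  1.69]
[-5.94078007e+01 -2.18859841e-01  2.69147557e+02]
(-130, -70) 29 ang [0.337 0.357 0.38 ]
(-70, -25) 24 ang [0.334 0.361 0.388]
(40, 75) 23 ang [0.336 0.359 0.376]
(75, 130) 37 ang [0.336 0.367 0.385]
(-130, -70) 716 ang [0.358 0.378 0.395]
(-70, -25) 528 ang [0.359 0.378 0.394]
(40, 75) 419 ang [0.355 0.377 0.393]
(75, 130) 649 ang [0.356 0.376 0.393]
```

View pics/w25.png

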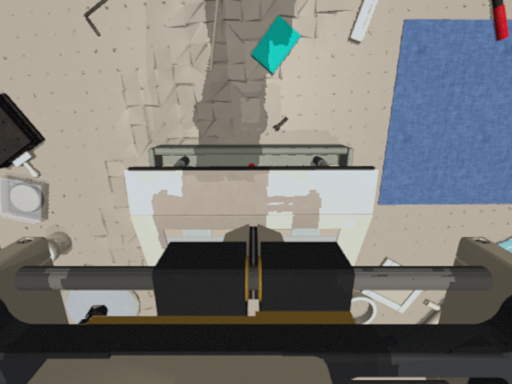

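```bash
python3 - <<'E'
from h import *
to(ch(XC,[-67,0,160])[0])
E
python3 -m handwheel '[[[40,0,-8],0],[[80,0,-9],0],[[105,0,-9],0],[[110,0,-9],0]]'
python3 - <<'E'
from h import *
s=st(); print(locc(np.array(s['ee_pos'])))
E
```

```text
shift [109.   -1.6  -5.9] n 1.746009005781327
time: 79.3
ee_pos: [0.5215, -0.0685, 0.1575]
tcp_rot: [0.066, 1.587, -0.04]
force: [-0.1, 0.1, 0.4]
grip_width: 0.0004
t 79.3 pos [ 0.5215 -0.0685  0.1575] F [-0.1  0.1  0.4] w 0.0004
[[-0.016  0.067  0.998]
 [ 0.017  0.998 -0.067]
 [-1.     0.016 -0.018]]
q [-0.25  0.38  0.38  1.92 -0.2   0.89  1.74]
[-71.32521873   1.68122695 157.45458489]
```

Press down from TCP z 157 toward ~115 first, drifting slightly forward.

```bash
python3 -m handwheel '[[[8,0,1],0],[[16,0,0],0],[[24,0,-1],0],[[32,0,-2],0],[[38,0,-3],0]]';python3 -m handwheel '[[[5,0,-1],0],[[10,0,-2],0],[[14,0,-3],0]]'
python3 - <<'E'
from h import *
s=st(); print(locc(np.array(s['ee_pos'])))
E
```

```text
time: 79.92
ee_pos: [0.519, -0.0677, 0.1207]
tcp_rot: [0.066, 1.584, -0.039]
force: [-2.5, 0.3, 4.0]
grip_width: 0.0001
time: 80.3
ee_pos: [0.5152, -0.0675, 0.1068]
tcp_rot: [0.067, 1.585, -0.04]
force: [-7.5, -0.5, 19.0]
grip_width: 0.0005
t 80.3 pos [ 0.5152 -0.0675  0.1068] F [-7.5 -0.5 19. ] w 0.0005
[[-0.014  0.068  0.998]
 [ 0.018  0.998 -0.067]
 [-1.     0.017 -0.016]]
q [-0.23  0.44  0.36  1.99 -0.24  0.77  1.78]
[-77.58554549   2.27829522 106.79732436]
```

```bash
python3 -m handwheel '[[[4,0,0],0],[[8,0,-1],0],[[11,0,-1],0]]';python3 -m handwheel '[[[2,0,0],0],[[4,0,0],0],[[4,0,0],0]]'
python3 - <<'E'
from h import *
s=st(); print(locc(np.array(s['ee_pos']))); hoodang(snap('side'))
E
```

```text
time: 80.68
ee_pos: [0.5134, -0.0673, 0.096]
tcp_rot: [0.067, 1.586, -0.04]
force: [-13.3, -0.2, 35.2]
grip_width: 0.0006
time: 81.05
ee_pos: [0.5136, -0.0674, 0.0952]
tcp_rot: [0.069, 1.585, -0.039]
force: [-22.9, 1.5, 60.1]
grip_width: 0.0006
t 81.05 pos [ 0.5136 -0.0674  0.0952] F [-22.9   1.5  60.1] w 0.0006
[[-0.014  0.068  0.998]
 [ 0.019  0.997 -0.068]
 [-1.     0.018 -0.015]]
q [-0.22  0.46  0.35  2.   -0.25  0.74  1.79]
[-79.28286061   2.26419752  95.18887644]
(75, 130) 32 ang [0.519 0.596 0.706]
```

Bottomed out. Release and check that it stays.

```bash
python3 -m handwheel '[[[-6,0,0],0],[[-30,0,0],0],[[-80,0,0],0],[[-130,0,0],0],[[-170,0,-20],0]]';python3 -m handwheel '[[[0,0,-40],0],[[0,0,-60],0],[[0,0,-60],0],[[0,0,-60],0]]'
python3 - <<'E'
from h import *
s=st()
for n in('scene','side','wrist'):
    p=snap(n,n+'26'); L=locc(cloud(p)).reshape(-1,3); L=L[np.isfinite(L[:,0])&(L[:,2]>60)&(L[:,2]<140)&(abs(L[:,1])<125)]
    for x in (-93,-85,-73,-50,-20,20): 
        k=abs(L[:,0]-x)<3; print(n,x,k.sum(),np.round(np.median(L[k,2]),1) if k.sum() else '')
p=snap('scene'); cv2.imwrite('pics/s26c.png',cv2.resize(p['pixels'][110:210,240:380,::-1],None,fx=5,fy=5,interpolation=cv2.INTER_CUBIC))
E
```

```text
time: 81.72
ee_pos: [0.4985, -0.0685, 0.264]
tcp_rot: [0.066, 1.581, -0.04]
force: [0.1, 0.6, -0.3]
grip_width: 0.0005
time: 82.22
ee_pos: [0.438, -0.0644, 0.2631]
tcp_rot: [0.066, 1.583, -0.039]
force: [0.5, 0.4, 0.4]
grip_width: 0.0006
t 82.22 pos [ 0.438  -0.0644  0.2631] F [0.5 0.4 0.4] w 0.0006
[[-0.013  0.067  0.998]
 [ 0.017  0.998 -0.067]
 [-1.     0.017 -0.014]]
q [-0.33  0.11  0.42  1.97 -0.07  1.09  1.62]
scene -93 92 79.5
scene -85 73 82.6
scene -73 91 87.1
scene -50 68 94.4
scene -20 45 94.9
scene 20 48 95.1
side -93 77 77.1
side -85 80 80.8
side -73 72 84.5
side -50 70 91.9
side -20 57 93.5
side 20 55 93.1
wrist -93 879 80.0
wrist -85 707 82.9
wrist -73 606 87.3
wrist -50 5 94.9
wrist -20 0 
wrist 20 31 96.0
```

View pics/s26c.png

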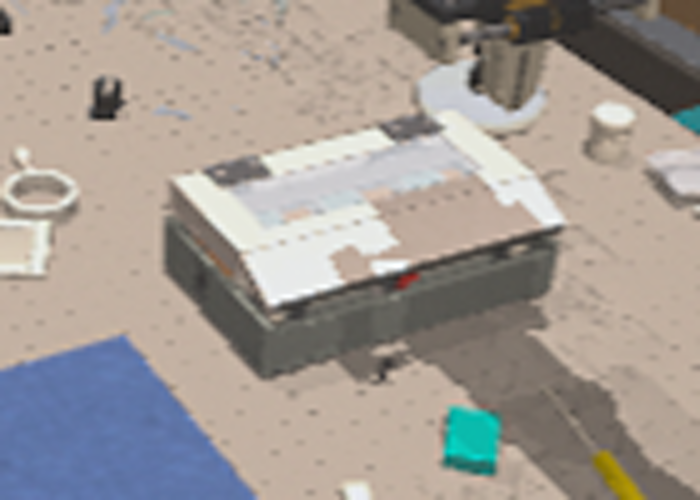

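View pics/scene26.png

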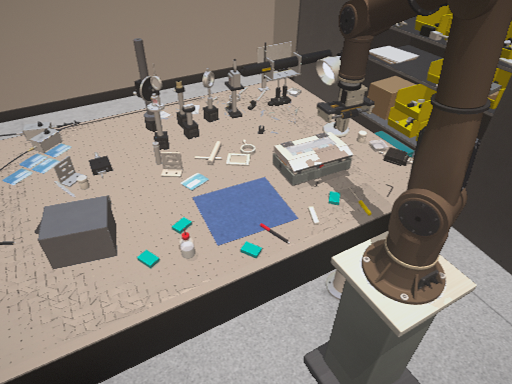

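```bash
python3 -m handwheel '[[[0,0,0],0],[[0,0,0],0],[[0,0,0],0],[[0,0,0],0],[[0,0,0],0]]'
python3 - <<'E'
from h import *
p=snap('wrist'); L=locc(cloud(p)).reshape(-1,3); L=L[np.isfinite(L[:,0])&(L[:,2]>60)&(L[:,2]<140)&(abs(L[:,1])<125)]
for x in (-93,-85,-73): k=abs(L[:,0]-x)<3; print(x,np.round(np.median(L[k,2]),1))
print(robot.job_done()); print(robot.get_state()['force'])
E
```

```text
time: 83.05
ee_pos: [0.437, -0.0645, 0.263]
tcp_rot: [0.066, 1.584, -0.04]
force: [0.7, 0.1, 0.7]
grip_width: 0.0003
-93 80.1
-85 82.9
-73 87.3
the job is handed in; nothing more can be done
None
the job is handed in; nothing more can be done
```

The hood is open-loaded-and-shut as asked, and I handed the job in at about 83 s with the robot clear of everything. All three mirror plates are on the amber bar.

- **Catch and hood:** I pushed the catch aside with tilted fingertips and lifted the hood until it stayed open at about 1.62 rad. The moves only shift and roll the tool, so I got the tilt by running the arm against its reach limits. I later took it out the same way, leaving about 1° of residual tilt.
- **Plates:** Each plate was laid on the front of the bar, slid under the overhang to the fence, then nudged home with closed fingers. I re-measured the one that had been knocked aside. The turquoise look-alikes were not touched.
- **Plate check:** Before closing, all three front ends were flush with the front edge of the bar. They looked square to within about 1°, which is as fine as the camera resolves.
- **Hood shut:** I pushed the hood forward from behind and it sank onto the keeper. I then pressed it until it bottomed out; the wrist force reached about 64 N, more than the click needs. Nearly two seconds after I let go, the press point still measured 86–87 mm, against 86 mm for fully shut.

No final check failed. A few hood-angle readings were unusable while the gripper blocked the view, so I went by the surface heights instead.

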